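# Clear the dies away and square up the strip die

### The arm

A 6-joint arm with a two-finger parallel gripper is mounted at the origin on a cart in front of the work surface, level with it; the furniture and walls round the work are solid. World frame = base frame: x ahead of the robot, y to its left, z up, the work surface at z = 0. Lengths are in mm, angles in rad, forces in N, time in s.
With the tool pointing down it reaches from about 275 to 750 mm from the base axis. Payload 10.2 kg.
Tool frame: the origin (TCP) lies between the finger pads; the fingertips stand 17 mm ahead of it and the grasp point (between the pads) lies 2 mm behind it; y points along the fingers, x is the direction in which the jaws open and shut, and the axes are right-handed (so a half turn about y gives the same grasp; the last joint's range is limited). The gripper opens to 85 mm and grips with 20 to 120 N. Pads are 22 mm wide; open, the fingers measure 114 mm over their backs; the gripper's body (76 mm by 85 mm) begins 54 mm behind the grasp point. The pads swing forward as they close: fully open they stand 13 mm farther back than shut.
Start: joints at [-1.384, 0.313, 1.498, -0, 1.331, -0.223], TCP at [209.162, -481.542, 219.594] pointing down, gripper open.
Joint ranges: [-2.94, 2.94], [-0.97, 2.17], [0.19, 2.56], [-1.23, 4.37], [0.02, 3.11], [-2.88, 2.88]. Speed limits (rad/s): [2.39, 2.39, 3.01, 3.14, 3.14, 3.14].

### API

Orientations are given as a unit quaternion [w, x, y, z].
In Python, from rig import ctrl gives the robot as it stands.
- The arm moves only by the tool jog_arm, never from a script. Its argument "targets" is a list of rows, each an object with "offset": the shift along the tool's x, y, z in m, a list of three; "yaw": the turn about the tool's y in rad. In form: [{"offset": [dx, dy, dz], "yaw": yaw}, ...]. A call has 1 to 12 rows; each row is the pose to reach, as a shift and turn from the pose measured when the call began, along the tool's axes at that moment; what a row does not reach only later rows make up. A row lasts 1/12 s, in which the tool goes at most 41.7 mm and 7.16 degrees, less where a joint would pass 70% of its speed; a pose out of reach is approached as far as the arm can. A call with a gripper value outside its range is refused whole. "fingers" is the finger opening in m, from 0 to 0.0854, set as the call begins (left out, the last holds). The fingers move at their own pace and stop on an object; "grip_force" is the grip in N (left out, the last holds). Time passes only in rows, so rows that repeat a pose let the fingers close. It gives the time, the measured TCP pose, the force and the opening at its end, in the units of the state.
- ctrl.sense(): the state, without advancing time (a new reading comes with each control period).
- ctrl.capture(name): name is "side" or "top" or "wrist"; returns a dict with "img" (480x640x3 uint8, red, green, blue), "intrinsics" (3x3 intrinsics, pixels), "k1" (the pictures are not rectified: a ray, as slopes to the right and down, at radius r is drawn at 1 + k1 r^2 times it, then the intrinsics apply), "T" (4x4, takes a point from camera to world coordinates); the wrist camera has in their place "mount" (4x4, takes a point from camera to tool coordinates, whose origin is the TCP and whose axes are the tool frame's). Camera axes: x right, y up, looking along -z (the intrinsics and any distortion apply to the point x, -y, -z); pixel columns grow to the right and rows downward; lengths in mm; the calibration is good to about 2 mm. A picture is of the moment at which its call begins: read the wrist's pose just before it. There is no depth.
- ctrl.finish_job(): hands the job in, once; it reports no verdict.
Trained networks look in the newest picture that a camera, given by its name, has taken for a name from the list of things; names that differ only in an ending like _2 or _b are one class to them, and where a whole thing is asked for, a point or a joint stands for the part that bears it (a point fixed in the world has none). Each returns a list of dicts, best first, with "score" (0 to 1); they miss things now and then, are a little off and sometimes report something else, mostly with a low value. They report only what shows in the picture. A call takes as long as a camera call. They do not tell look-alikes from the thing itself.
- ctrl.boxes_of(camera, target): "box" ([left, top, right, bottom] in pixels, round what is visible of it).
- ctrl.regions_of(camera, target): "region" (480x640 bool, what is visible of it) and "box" ([left, top, right, bottom] in pixels, round what is visible of it).
The state is a dict: "time_s": time; "joints": joint angles; "dq": joint speeds; "tau": joint torques, N m; "eef_pos": TCP position; "ee_rot": TCP orientation; "force": force on the tool from outside, world axes, zero at the start; "wrist_torque": the same for the moment, N m; "grip_width": opening from 0.0 (shut) to 1.0 (fully open).
Only numpy, scipy, OpenCV 4.12 (cv2) and the standard library are available. Lean on these libraries where they do the work, as an engineer would, in place of code of your own. Each camera call takes 0.05 s, during which the arm holds its last target.

### The job

Get the cutting board ready for the strip die: put every small cutting die that lies about back flat into its own pocket of the wooden die tray, the one with its outline. Slide the long black strip die, never lifting it off the board, until the robot's side of its right-hand end bears on the steel post while it still lies askew, and swing it about the post, with that end kept against it all the way, until it lies flush along the aluminium edge. Leave the steel weight and the hole punch behind the edge where they are.

Things in the scene. Friction and masses are not known exactly. Their poses are not given: they have to be found in the camera images.
- stop: fixed squaring stop: aluminium edge 22 mm thick, 200 long, 24 high, and nearer the robot a steel post. Origin on the board, on the edge's face towards the robot, mid-length. x away from the robot, square to the face; y along it to the left (edge: y -100 to 100 mm). Post at x -40, y -150 mm, 28 mm clear of the line of the face; its 8 mm high, 24 mm wide foot runs right to y -184 mm
- post (a point): axis of the round steel post (24 mm diameter, 42 mm high), at half its height, 21 mm above the board
- strip_die: long black strip die, 340 mm long, 30 high, 24 mm across its long steel sides, about 0.4 kg, lying askew; slides with plain friction. Origin at the centre of its underside; x along its length from the right-hand end (-170 mm, the one for the post) to the left-hand free end (+170 mm); +y is the side towards the robot, which bears on the post
- tray: low wooden die tray, fixed, 228 x 164 mm, rim 20 mm high, pocket floors 12 mm high. Origin at the centre of its underside, x along its length (away from the robot), y to the left. Pockets lie along x, each 10 mm longer and wider than its die, with the die's dark outline on the floor; the two rows are 20 mm or more apart
- die_notch: loose cutting die, open rectangle of steel strip with a notch in the middle of each long side, 120 x 48 x 30 mm (length x width x height), lying flat; 0.13 to 0.2 kg. Origin at the centre of its underside, x along its length, z up. Can be gripped across its whole width at the middle, or better 28 mm from the middle towards -x, clear of the notches. May be absent
- pocket_notch (a point): centre of the floor of the pocket for the 120 x 48 mm die (long one with notches)
- die_oval: loose cutting die, open oval of steel strip, 105 x 66 x 30 mm (length x width x height), lying flat; 0.13 to 0.2 kg. Origin at the centre of its underside, x along its length, z up. Can be gripped across its whole width at the middle. May be absent
- pocket_oval (a point): centre of the floor of the pocket for the 105 x 66 mm die (oval one)
- die_block: loose cutting die, open rounded rectangle of steel strip, 88 x 40 x 30 mm (length x width x height), lying flat; 0.13 to 0.2 kg. Origin at the centre of its underside, x along its length, z up. Can be gripped across its whole width at the middle. May be absent
- pocket_block (a point): centre of the floor of the pocket for the 88 x 40 mm die (rounded rectangle)
- die_tab: loose cutting die, open small round-ended shape of steel strip, 68 x 34 x 30 mm (length x width x height), lying flat; 0.13 to 0.2 kg. Origin at the centre of its underside, x along its length, z up. Can be gripped across its whole width at the middle. May be absent
- pocket_tab (a point): centre of the floor of the pocket for the 68 x 34 mm die (smallest)
- weight: steel weight with a wooden knob, 50 x 62 x 48 mm, a bystander; origin at the centre of its underside
- punch: steel hole punch, 18 x 104 x 18 mm, a bystander; origin at the centre of its underside
Things that resemble listed ones, but are neither listed nor needed, are in the scene too. What is shaped like the die_tab but red is not meant.

How it is judged:
By the outcome, as a careful person would: the job done as asked, in the order asked, and still so for the second after the job is handed in, with the robot touching nothing.
Of die_notch, die_oval, die_block, die_tab only 3 to 4 are there at a start; the rules pass over those that are not, and their reading is None.
At some moment in a run one of die_notch, die_oval, die_block, die_tab, strip_die may be knocked a few centimetres aside while the robot is not near it.
Once in a run the grip may slacken for a moment while it holds something.
It also fails if it takes over 210 s, if anything falls off the work surface, if the arm or the gripper's body presses on something with over 40 N, if the wrist force passes 120 N, or if a joint passes its speed limit or range.

## Working session

There is one attempt and no reset: what is moved stays moved. The work goes in short steps, Python scripts to look and compute and a tool call to move; the robot and the scene stay as the last step left them, time stands still between calls to the robot, and variables do not carry over. Pictures are saved under pics/ and viewed, and the job is handed in when it is done.

Besides the shell and the picture viewer there is one more tool, called after ">>>" in YAML: its name, and indented under it one key for each argument. jog_arm: Moves the arm, as the interface text tells. Its arguments: {"type":"object","properties":{"targets":{"type":"array"},"fingers":{"type":"number"},"grip_force":{"type":"number"}},"required":["targets"]}

```bash
ls; mkdir -p pics; python3 - <<'E'
from rig import ctrl
import cv2,numpy as np
print(ctrl.sense())
for n in ["side","top","wrist"]:
    c=ctrl.capture(n); cv2.imwrite(f"pics/{n}0.png",c["img"][:,:,::-1])
    print(n,c["intrinsics"].tolist(),c["k1"],np.round(c.get("T",c.get("mount")),4).tolist())
E
```

```text
pics
{'time_s': 0.0, 'joints': array([-1.38441294e+00,  3.13460885e-01,  1.49842736e+00,  6.18496249e-06,
        1.33104281e+00, -2.23401773e-01]), 'dq': array([ 0.00284998, -0.00068112,  0.00042074, -0.00086578, -0.000762  ,
       -0.00107239]), 'tau': array([-1.25930968e-03, -4.12275445e+01, -2.59738111e+01, -3.14544914e-04,
        4.20086624e-03, -4.14848913e-06]), 'eef_pos': array([ 209.10301049, -481.25723539,  219.03318973]), 'ee_rot': array([ 0.59161421, -0.59092979,  0.3881376 , -0.38748396]), 'force': array([ 1.40180455e-04,  1.49736166e-01, -1.06249617e-01]), 'wrist_torque': array([ 0.00937136, -0.03400794,  0.02243778]), 'grip_width': 1.0037683934575785}
side [[549.2205750193365, 0.0, 315.8781420013707], [0.0, 549.2205750193365, 237.1510648199856], [0.0, 0.0, 1.0]] -0.06907451554828944 [[0.965, 0.1572, -0.2102, 246.0582], [-0.2617, 0.515, -0.8163, -1150.8008], [-0.02, 0.8426, 0.5381, 838.111], [0.0, 0.0, 0.0, 1.0]]
top [[453.13855565009106, 0.0, 321.77640620429224], [0.0, 453.13855565009106, 245.2115694457463], [0.0, 0.0, 1.0]] 0.020886102322393442 [[0.0185, 0.9864, -0.1635, 371.0392], [-0.9997, 0.0208, 0.0126, 31.5518], [0.0158, 0.1633, 0.9865, 1305.0509], [0.0, 0.0, 0.0, 1.0]]
wrist [[426.5327676464219, 0.0, 319.34226258915584], [0.0, 426.5327676464219, 240.4256791782681], [0.0, 0.0, 1.0]] -0.0801896767296262 [[1.0, 0.0, 0.0006, -0.3935], [0.0006, 0.2906, -0.9568, -154.2883], [-0.0002, 0.9568, 0.2906, 73.0737], [0.0, 0.0, 0.0, 1.0]]
```

View pics/top0.png

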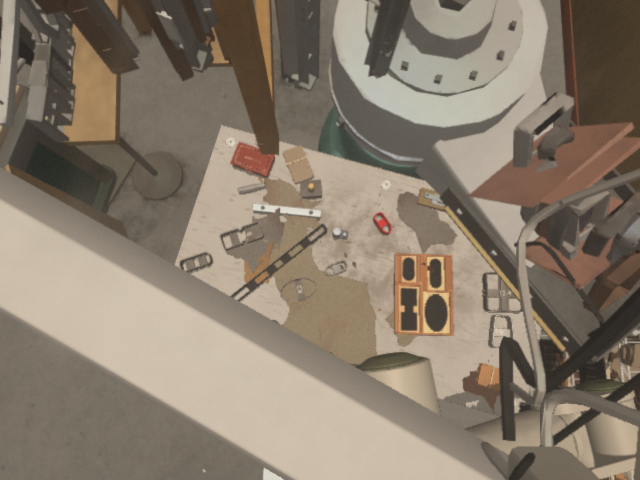

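View pics/side0.png

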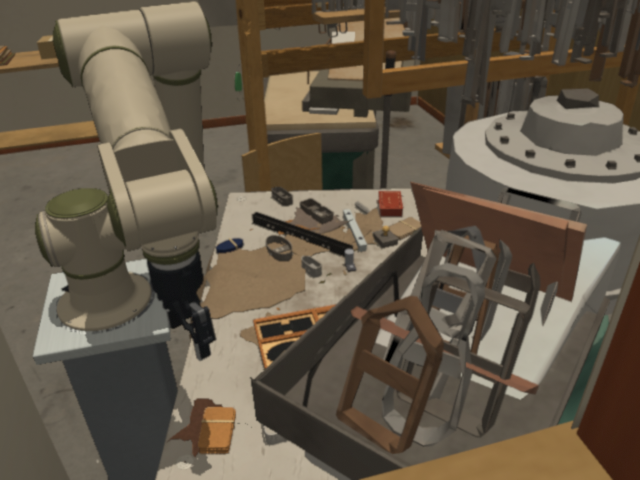

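View pics/wrist0.png

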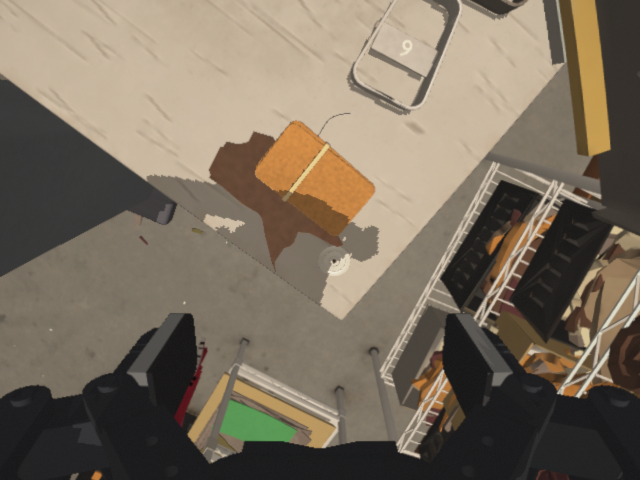

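```bash
cat > h.py <<'E'
from rig import ctrl
import cv2,numpy as np
from scipy.spatial.transform import Rotation as R
def cap(n):
    s=ctrl.sense(); c=ctrl.capture(n)
    if n=="wrist":
        q=s["ee_rot"]; T=np.eye(4); T[:3,:3]=R.from_quat([q[1],q[2],q[3],q[0]]).as_matrix(); T[:3,3]=s["eef_pos"]
        c["T"]=T@c["mount"]
    return c
def ray(c,uv):
    uv=np.asarray(uv,float).reshape(-1,1,2)
    p=cv2.undistortPoints(uv,c["intrinsics"],np.array([c["k1"],0,0,0.]))[:,0]
    d=np.c_[p[:,0],-p[:,1],-np.ones(len(p))]@c["T"][:3,:3].T
    return c["T"][:3,3],d
def toz(c,uv,z):
    o,d=ray(c,uv); t=(z-o[2])/d[:,2]; return o+d*t[:,None]
def proj(c,P):
    P=np.asarray(P,float).reshape(-1,3)
    q=(P-c["T"][:3,3])@c["T"][:3,:3]
    q=np.c_[q[:,0],-q[:,1],-q[:,2]]
    return cv2.projectPoints(q,np.zeros(3),np.zeros(3),c["intrinsics"],np.array([c["k1"],0,0,0.]))[0][:,0]
def save(n,img): cv2.imwrite("pics/"+n+".png",img[:,:,::-1])
NAMES=["stop","strip_die","tray","die_notch","die_oval","die_block","die_tab","weight","punch","pocket_notch","pocket_oval","pocket_block","pocket_tab","post"]
E
python3 - <<'E'
from h import *
c=cap("top")
for n in NAMES:
    for b in ctrl.boxes_of("top",n):
        x=b["box"]; m=[(x[0]+x[2])/2,(x[1]+x[3])/2]
        print(n,round(b["score"],2),np.round(x).tolist(),np.round(toz(c,m,15)[0]))
im=c["img"][120:370,170:530]
save("top1",cv2.resize(im,None,fx=2.2,fy=2.2,interpolation=cv2.INTER_CUBIC))
E
```

```text
strip_die 0.88 [232.0, 226.0, 323.0, 301.0] [530. 140.  15.]
strip_die 0.74 [251.0, 204.0, 350.0, 242.0] [648.  79.  15.]
tray 0.88 [396.0, 255.0, 453.0, 335.0] [ 447. -278.   15.]
die_notch 0.91 [220.0, 225.0, 262.0, 250.0] [604. 248.  15.]
die_oval 0.57 [282.0, 277.0, 307.0, 300.0] [458.  89.  15.]
die_oval 0.24 [246.0, 239.0, 308.0, 292.0] [524. 142.  15.]
die_block 0.68 [176.0, 252.0, 211.0, 270.0] [531. 381.  15.]
die_tab 0.76 [374.0, 211.0, 391.0, 235.0] [ 654. -161.   15.]
die_tab 0.54 [330.0, 267.0, 345.0, 275.0] [512. -31.  15.]
die_tab 0.22 [179.0, 251.0, 212.0, 272.0] [531. 375.  15.]
weight 0.65 [300.0, 183.0, 321.0, 198.0] [747.  51.  15.]
punch 0.59 [239.0, 181.0, 271.0, 196.0] [751. 213.  15.]
pocket_notch 0.83 [391.0, 253.0, 456.0, 334.0] [ 452. -276.   15.]
pocket_oval 0.65 [394.0, 255.0, 456.0, 334.0] [ 449. -281.   15.]
pocket_oval 0.34 [324.0, 262.0, 347.0, 277.0] [515. -26.  15.]
pocket_block 0.72 [396.0, 254.0, 456.0, 338.0] [ 445. -284.   15.]
pocket_tab 0.55 [391.0, 256.0, 453.0, 337.0] [ 444. -272.   15.]
pocket_tab 0.44 [252.0, 203.0, 348.0, 239.0] [655.  80.  15.]
pocket_tab 0.26 [237.0, 181.0, 274.0, 193.0] [753. 214.  15.]
post 0.94 [254.0, 204.0, 348.0, 240.0] [652.  77.  15.]
post 0.24 [393.0, 255.0, 451.0, 336.0] [ 447. -272.   15.]
```

View pics/top1.png

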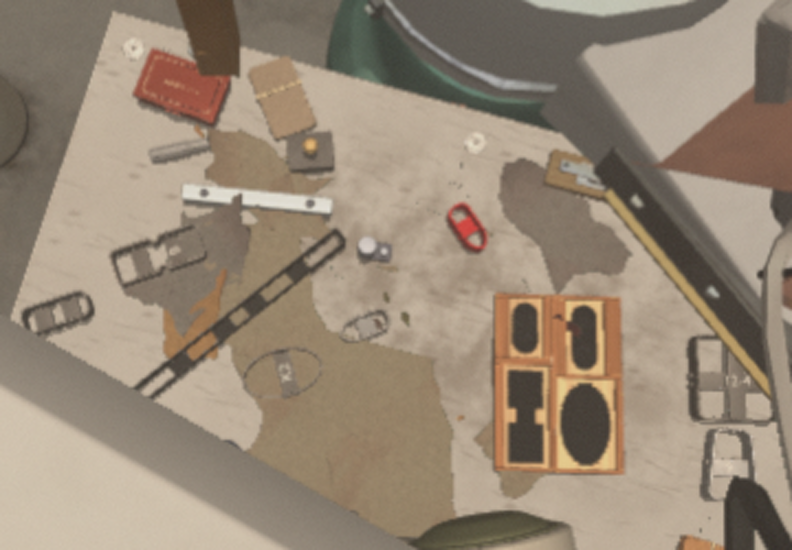

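```bash
cat >> h.py <<'E'
def tool():
    s=ctrl.sense(); q=s["ee_rot"]; M=R.from_quat([q[1],q[2],q[3],q[0]]).as_matrix()
    return s,np.array(s["eef_pos"]),M
def go(pos,jaw=None):
    """offset (m) and yaw for world TCP pos (mm), jaw = world angle of tool x (deg, mod 180)"""
    s,p,M=tool()
    off=M.T@(np.array(pos)-p)/1000
    cur=np.degrees(np.arctan2(M[1,0],M[0,0]))
    out=[]
    if jaw is not None:
        d=(jaw-cur+90)%180-90
        # tool y down: +yaw about y = clockwise from above -> world angle decreases
        j6=s["joints"][5]
        out=[("yaw",round(-np.radians(d),3)),("alt",round(-np.radians(d-np.sign(d)*180),3))]
    print("off",np.round(off,4).tolist(),out,"cur jaw",round(cur,1),"j6",round(s["joints"][5],3),"t",round(s["time_s"],2),"down",np.round(M[:,1],3))
E
python3 - <<'E'
from h import *
s,p,M=tool(); print(np.round(M,3))
go([450,0,230],90); go([450,0,230],0); go([400,-200,300],0)
c=cap("side")
for n in NAMES:
    for b in ctrl.boxes_of("side",n)[:3]:
        x=b["box"]; m=[(x[0]+x[2])/2,(x[1]+x[3])/2]
        print(n,round(b["score"],2),np.round(x).tolist(),np.round(toz(c,m,15)[0]))
im=c["img"][180:400,180:440]
save("side1",cv2.resize(im,None,fx=2.7,fy=2.7,interpolation=cv2.INTER_CUBIC))
E
```

```text
[[ 0.398  0.     0.917]
 [-0.917  0.     0.398]
 [-0.    -1.     0.   ]]
off [-0.3457, -0.0104, 0.4128] [('yaw', np.float64(0.41)), ('alt', np.float64(-2.732))] cur jaw -66.5 j6 -0.223 t 0.9 down [ 0.  0. -1.]
off [-0.3457, -0.0104, 0.4128] [('yaw', np.float64(-1.161)), ('alt', np.float64(1.981))] cur jaw -66.5 j6 -0.223 t 0.9 down [ 0.  0. -1.]
off [-0.1822, -0.0804, 0.2872] [('yaw', np.float64(-1.161)), ('alt', np.float64(1.981))] cur jaw -66.5 j6 -0.223 t 0.9 down [ 0.  0. -1.]
stop 0.98 [340.0, 208.0, 364.0, 272.0] [659.  55.  15.]
strip_die 0.57 [249.0, 211.0, 352.0, 258.0] [530. 125.  15.]
tray 0.6 [253.0, 305.0, 335.0, 371.0] [ 416. -280.   15.]
die_notch 0.94 [302.0, 200.0, 331.0, 224.0] [607. 235.  15.]
die_block 0.72 [270.0, 187.0, 292.0, 208.0] [522. 352.  15.]
die_block 0.58 [371.0, 225.0, 400.0, 248.0] [754.  46.  15.]
die_tab 0.59 [302.0, 257.0, 320.0, 278.0] [517. -37.  15.]
weight 0.82 [373.0, 224.0, 398.0, 248.0] [755.  48.  15.]
weight 0.52 [342.0, 210.0, 367.0, 269.0] [666.  55.  15.]
pocket_notch 0.75 [254.0, 304.0, 330.0, 368.0] [ 414. -274.   15.]
pocket_oval 0.69 [253.0, 306.0, 333.0, 370.0] [ 415. -279.   15.]
pocket_block 0.91 [255.0, 304.0, 335.0, 368.0] [ 419. -276.   15.]
pocket_tab 0.62 [256.0, 306.0, 334.0, 367.0] [ 419. -277.   15.]
post 0.94 [344.0, 210.0, 368.0, 272.0] [668.  48.  15.]
```

View pics/side1.png

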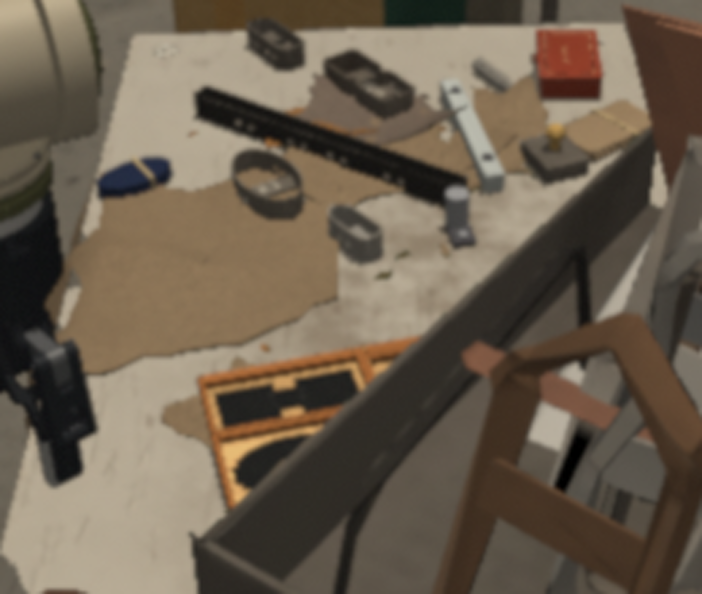

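```bash
python3 - <<'E'
from h import *
c=cap("top")
for n in ["strip_die","tray","die_notch","die_oval","die_block","die_tab","stop"]:
    for b in ctrl.regions_of("top",n)[:2]:
        m=b["region"].astype(np.uint8)
        ys,xs=np.nonzero(m)
        P=toz(c,np.c_[xs,ys],20)[:,:2].astype(np.float32)
        (cx,cy),(w,h),a=cv2.minAreaRect(P)
        if w<h: w,h,a=h,w,a+90
        print(n,round(b["score"],2),np.round([cx,cy,w,h,a]).tolist(),"mask n",len(xs),b["box"])
E
```

```text
strip_die 0.76 [531.0, 135.0, 324.0, 33.0, 130.0] mask n 809 [231.7, 229.1, 319.5, 299.4]
strip_die 0.51 [751.0, 226.0, 73.0, 18.0, 111.0] mask n 124 [238.8, 181.0, 262.8, 193.3]
tray 0.86 [450.0, -274.0, 230.0, 175.0, 180.0] mask n 4856 [392.8, 254.9, 455.1, 333.4]
die_notch 0.76 [605.0, 248.0, 124.0, 55.0, 109.0] mask n 484 [220.5, 227.3, 263.5, 250.1]
die_oval 0.72 [527.0, 373.0, 92.0, 44.0, 110.0] mask n 402 [177.0, 252.1, 212.6, 271.7]
die_oval 0.52 [460.0, 82.0, 74.0, 50.0, 52.0] mask n 202 [281.8, 278.5, 308.7, 302.7]
die_block 0.93 [528.0, 372.0, 91.0, 41.0, 110.0] mask n 324 [179.5, 252.1, 211.5, 269.8]
die_tab 0.51 [653.0, -158.0, 29.0, 27.0, 33.0] mask n 61 [377.1, 218.3, 392.0, 228.4]
die_tab 0.48 [520.0, -25.0, 31.0, 23.0, 17.0] mask n 84 [330.6, 263.1, 343.8, 272.6]
stop 0.9 [670.0, 76.0, 289.0, 63.0, 74.0] mask n 750 [249.8, 201.4, 346.1, 240.2]
```

>>> jog_arm:
  targets:
    - {"offset": [-0.1, -0.05, 0.12], "yaw": 0.0}
    - {"offset": [-0.1, -0.05, 0.12], "yaw": 0.0}
    - {"offset": [-0.1, -0.05, 0.12], "yaw": 0.0}
    - {"offset": [-0.1, -0.05, 0.12], "yaw": 0.0}
    - {"offset": [-0.1, -0.05, 0.12], "yaw": 0.0}

```text
time_s: 2.47
eef_pos: [281.7, -338.3, 272.3]
ee_rot: [-0.592, 0.592, -0.385, 0.388]
force: [-0.8, 0.3, 0.7]
grip_width: 1.003
```

```bash
python3 - <<'E'
from h import *
go([430,-270,290],-90)
E
```

```text
off [-0.0028, -0.0175, 0.1633] [('yaw', np.float64(0.414)), ('alt', np.float64(-2.727))] cur jaw -66.3 j6 0.012 t 2.47 down [ 0.003 -0.003 -1.   ]
```

>>> jog_arm:
  targets:
    - {"offset": [-0.003, -0.018, 0.04], "yaw": 0.1}
    - {"offset": [-0.003, -0.018, 0.08], "yaw": 0.2}
    - {"offset": [-0.003, -0.018, 0.12], "yaw": 0.3}
    - {"offset": [-0.003, -0.018, 0.163], "yaw": 0.414}
    - {"offset": [-0.003, -0.018, 0.163], "yaw": 0.414}
    - {"offset": [-0.003, -0.018, 0.163], "yaw": 0.414}

```text
time_s: 2.97
eef_pos: [431.7, -268.6, 290.0]
ee_rot: [0.501, -0.501, 0.498, -0.501]
force: [0.0, 0.1, -0.7]
grip_width: 1.001
```

```bash
python3 - <<'E'
from h import *
go([430,-270,290],-90)
c=cap("wrist"); save("w1",c["img"])
E
```

```text
off [0.0014, -0.0, -0.0017] [('yaw', np.float64(0.003)), ('alt', np.float64(-3.139))] cur jaw -89.8 j6 0.78 t 2.97 down [ 0.003 -0.002 -1.   ]
```

View pics/w1.png

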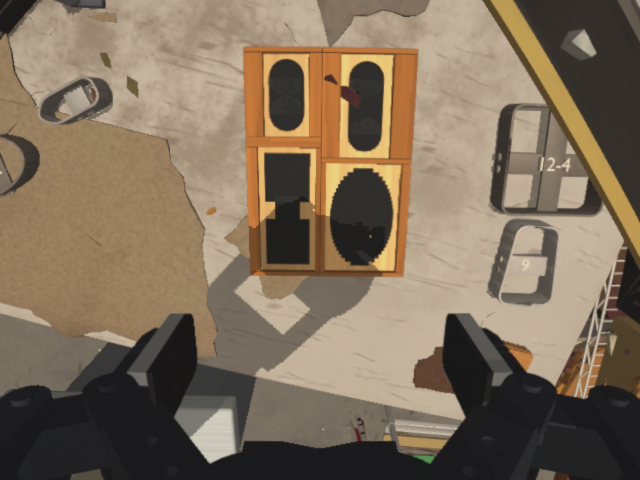

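```bash
python3 - <<'E'
from h import *
c=cap("wrist"); im=c["img"]
m=(im.max(2)<70).astype(np.uint8); m[280:]=0; m[:, :240]=0; m[:,420:]=0
m=cv2.morphologyEx(m,cv2.MORPH_CLOSE,np.ones((5,5)))
n,l,st,ce=cv2.connectedComponentsWithStats(m)
for i in range(1,n):
    if st[i,4]<400: continue
    ys,xs=np.nonzero(l==i); P=toz(c,np.c_[xs,ys],12)[:,:2].astype(np.float32)
    r=cv2.minAreaRect(P); print(st[i].tolist(),np.round(r[0],1),np.round(r[1],1),round(r[2],1), np.round(P.mean(0),1))
q=np.array([[245,48],[417,50],[404,276],[250,276]])
print(np.round(toz(c,q,20)))
save("w1b",cv2.resize(im[40:290,230:430],None,fx=3,fy=2.4,interpolation=cv2.INTER_CUBIC))
print(np.round(toz(c,[[545,158],[525,263],[75,100]],30)))
E
```

```text
[268, 58, 34, 71, 2091] [ 521.  -236.2] [31.8 65.4] 89.6 [ 521.6 -236.6]
[345, 60, 37, 89, 2534] [ 510.5 -312.6] [83.2 34.8] 2.0 [ 510.9 -314.1]
[264, 152, 44, 111, 4400] [ 406.6 -235. ] [ 44.6 116.7] 89.7 [ 408.7 -235.6]
[329, 168, 62, 96, 4644] [ 398.1 -312.2] [101.9  63.9] 0.3 [ 399.6 -312.3]
[[ 562. -201.   20.]
 [ 561. -361.   20.]
 [ 335. -361.   20.]
 [ 335. -196.   20.]]
[[ 463. -492.   30.]
 [ 353. -487.   30.]
 [ 518.  -36.   30.]]
```

View pics/w1b.png

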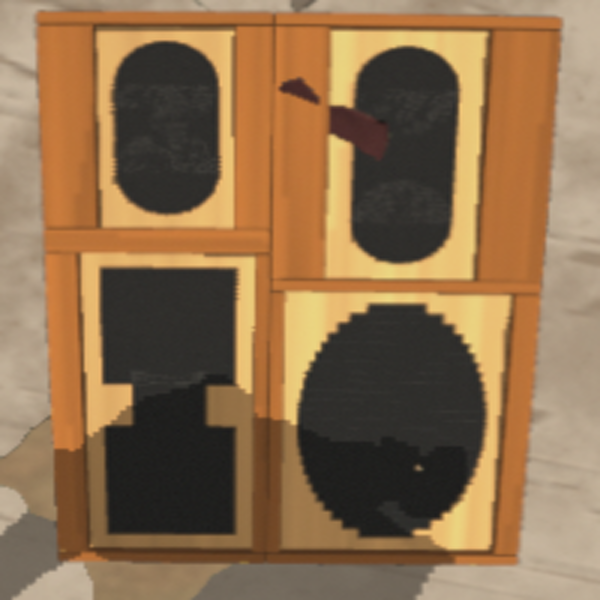

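```bash
python3 - <<'E'
from h import *
go([520,30,290],-90)
E
```

```text
off [-0.2999, -0.0005, 0.091] [('yaw', np.float64(0.002)), ('alt', np.float64(-3.14))] cur jaw -89.9 j6 0.777 t 3.07 down [ 0.002 -0.003 -1.   ]
```

>>> jog_arm:
  targets:
    - {"offset": [-0.04, 0, 0.012], "yaw": 0.0}
    - {"offset": [-0.08, 0, 0.024], "yaw": 0.0}
    - {"offset": [-0.12, 0, 0.036], "yaw": 0.0}
    - {"offset": [-0.16, 0, 0.048], "yaw": 0.0}
    - {"offset": [-0.2, 0, 0.06], "yaw": 0.0}
    - {"offset": [-0.24, 0, 0.072], "yaw": 0.0}
    - {"offset": [-0.28, 0, 0.084], "yaw": 0.0}
    - {"offset": [-0.3, 0, 0.091], "yaw": 0.0}
    - {"offset": [-0.3, 0, 0.091], "yaw": 0.0}
    - {"offset": [-0.3, 0, 0.091], "yaw": 0.0}

```text
time_s: 3.9
eef_pos: [519.7, 29.6, 289.5]
ee_rot: [-0.5, 0.501, -0.498, 0.501]
force: [-0.9, 0.7, -0.4]
grip_width: 0.997
```

```bash
python3 - <<'E'
from h import *
go([520,30,290],-90)
c=cap("wrist"); save("w2",c["img"])
E
```

```text
off [-0.0004, -0.0005, 0.0003] [('yaw', np.float64(0.003)), ('alt', np.float64(-3.139))] cur jaw -89.9 j6 1.402 t 3.9 down [ 0.002 -0.003 -1.   ]
```

View pics/w2.png

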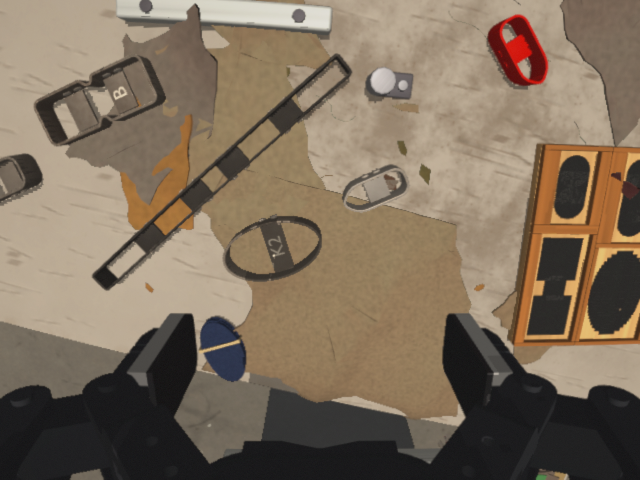

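```bash
cat >> h.py <<'E'
from scipy.optimize import minimize
DIM=dict(die_notch=(120,48,'r'),die_oval=(105,66,'o'),die_block=(88,40,'s'),die_tab=(68,34,'s'),strip_die=(340,24,'q'))
def outline(n):
    L,W,k=DIM[n]
    if k=='o':
        t=np.linspace(0,2*np.pi,40); return np.c_[L/2*np.cos(t),W/2*np.sin(t)]
    r={'r':8,'q':1,'s':14 if n=='die_block' else W/2}[k]
    out=[]
    for sx,sy,a0 in((1,1,0),(-1,1,90),(-1,-1,180),(1,-1,270)):
        t=np.radians(np.linspace(a0,a0+90,8)); out.append(np.c_[sx*(L/2-r)+r*np.cos(t),sy*(W/2-r)+r*np.sin(t)])
    return np.vstack(out)
def hullpx(c,n,p,z0=0,h=30):
    o=outline(n); a=np.radians(p[2]); Rm=np.array([[np.cos(a),-np.sin(a)],[np.sin(a),np.cos(a)]])
    w=o@Rm.T+p[:2]
    P=np.vstack([np.c_[w,np.full(len(w),z0)],np.c_[w,np.full(len(w),z0+h)]])
    return cv2.convexHull(proj(c,P).astype(np.float32))[:,0]
S=4
def fill(poly,shape,off):
    m=np.zeros(shape,np.uint8); cv2.fillPoly(m,[np.round((poly-off)*S*16).astype(np.int32)],1,shift=4); return m
def fit(c,n,cam,p0,z0=0,mask=None,maxd=60):
    if mask is None:
        best=None
        for b in ctrl.regions_of(cam,n):
            ys,xs=np.nonzero(b["region"]); 
            if len(xs)<30: continue
            g=toz(c,[[xs.mean(),ys.mean()]],15+z0)[0,:2]
            if np.hypot(*(g-p0[:2]))<maxd and (best is None or len(xs)>best[1].sum()): best=(b["score"],b["region"])
        if best is None: print(n,"none"); return None
        mask=best[1]; sc=best[0]
    else: sc=1
    ys,xs=np.nonzero(mask); h=cv2.convexHull(np.c_[xs,ys].astype(np.float32))[:,0]+0.0
    off=h.min(0)-15; sh=tuple((np.ceil(np.ptp(h,0)+30)*S).astype(int)[::-1])
    M=fill(h,sh,off); M=cv2.dilate(M,np.ones((S,S),np.uint8))
    def f(p):
        m=fill(hullpx(c,n,p,z0),sh,off); return -(m&M).sum()/max(1,(m|M).sum())
    bestr=None
    for da in (0,-15,15):
        r=minimize(f,[p0[0],p0[1],p0[2]+da],method="Nelder-Mead",options=dict(initial_simplex=np.array([[0,0,0],[10,0,0],[0,10,0],[0,0,8]])+[p0[0],p0[1],p0[2]+da],xatol=.05,fatol=1e-4))
        if bestr is None or r.fun<bestr.fun: bestr=r
    print(n,"score",round(sc,2),"IoU",round(-bestr.fun,3),np.round(bestr.x,1).tolist()); return bestr.x
def draw(c,items,name,crop=None,f=1):
    im=c["img"].copy()
    for n,p,z0 in items: cv2.polylines(im,[np.round(hullpx(c,n,p,z0)*16).astype(np.int32)],True,(0,255,0),1,shift=4)
    if crop: im=im[crop[1]:crop[3],crop[0]:crop[2]]
    save(name,cv2.resize(im,None,fx=f,fy=f,interpolation=cv2.INTER_CUBIC))
E
python3 - <<'E'
from h import *
c=cap("wrist")
it=[]
for n,p0 in (("die_tab",(518,-36,110)),("die_oval",(460,85,95)),("die_notch",(605,248,105)),("strip_die",(530,135,130)),("die_block",(528,372,110))):
    p=fit(c,n,"wrist",p0)
    if p is not None: it.append((n,p,0))
draw(c,it,"w2f")
E
```

```text
die_tab score 0.87 IoU -298921490069996.25 [521.3, -56.0, 181.4]
die_oval score 0.64 IoU -150329185909016.6 [483.4, 102.3, 106.7]
die_notch score 0.94 IoU -0.0 [669.3, 279.6, 113.7]
strip_die score 0.7 IoU -58079676313822.69 [526.6, 139.3, 219.9]
die_block score 0.88 IoU -280439418554980.8 [531.3, 342.7, 151.0]h.py:73: RuntimeWarning: overflow encountered in scalar negative
  m=fill(hullpx(c,n,p,z0),sh,off); return -(m&M).sum()/max(1,(m|M).sum())
```

View pics/w2f.png

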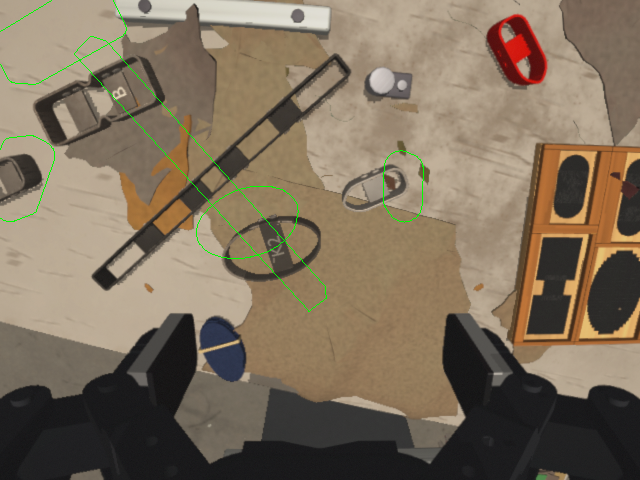

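Unsigned overflow bug in the IoU; fix.

```bash
sed -i 's/return -(m&M).sum()\/max(1,(m|M).sum())/return -float(np.count_nonzero(m\&M))\/max(1,np.count_nonzero(m|M))/' h.py
python3 - <<'E'
from h import *
c=cap("wrist")
it=[]
for n,p0 in (("die_tab",(518,-36,110)),("die_oval",(460,85,95)),("die_notch",(605,248,105)),("strip_die",(530,135,130)),("die_block",(528,372,110))):
    p=fit(c,n,"wrist",p0)
    if p is not None: it.append((n,p,0))
draw(c,it,"w2g")
E
```

```text
die_tab score 0.73 IoU 0.917 [519.0, -26.4, 112.0]
die_oval score 0.7 IoU 0.958 [454.9, 77.7, 105.2]
die_notch score 0.8 IoU 0.979 [605.9, 244.3, 111.1]
strip_die score 0.56 IoU 0.879 [528.2, 135.9, 130.1]
die_block score 0.81 IoU 0.675 [527.8, 372.0, 105.4]
```

View pics/w2g.png

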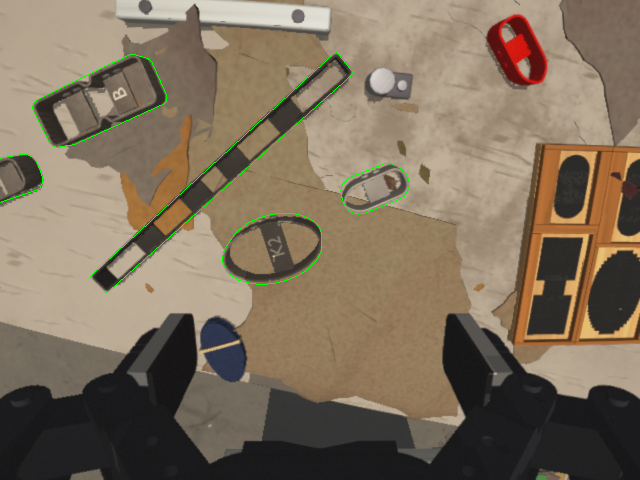

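```bash
python3 - <<'E'
from h import *
c=cap("wrist")
a=c["img"][140:230,320:430]; b=c["img"][5:95,465:575]
save("crop_tab",cv2.resize(np.hstack([a,b]),None,fx=3.5,fy=3.5,interpolation=cv2.INTER_CUBIC))
go([519,-26,120],22)
E
```

```text
off [0.0556, 0.1697, -0.0014] [('yaw', np.float64(1.188)), ('alt', np.float64(-1.953))] cur jaw -89.9 j6 1.403 t 4.6 down [ 0.002 -0.003 -1.   ]
```

View pics/crop_tab.png

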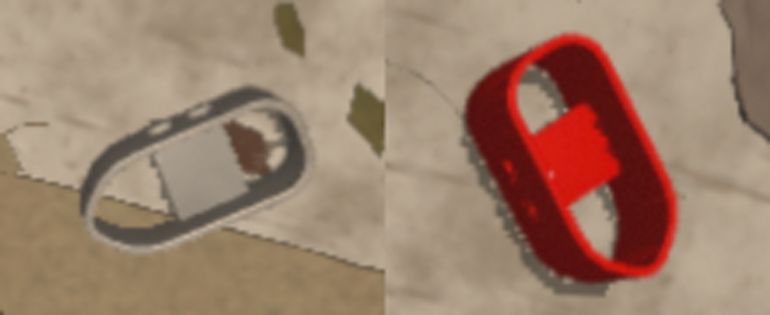

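Steel-grey tab at (375,187) is die_tab (unpainted, 68x34 fit); the red one at (517,50) is excluded by the task. I'm going over the grey one.

>>> jog_arm:
  targets:
    - {"offset": [0.02, 0.03, 0], "yaw": -0.12}
    - {"offset": [0.04, 0.06, 0], "yaw": -0.24}
    - {"offset": [0.055, 0.09, 0], "yaw": -0.36}
    - {"offset": [0.055, 0.12, 0], "yaw": -0.48}
    - {"offset": [0.055, 0.15, -0.001], "yaw": -0.6}
    - {"offset": [0.055, 0.17, -0.001], "yaw": -0.72}
    - {"offset": [0.055, 0.17, -0.001], "yaw": -0.84}
    - {"offset": [0.055, 0.17, -0.001], "yaw": -0.96}
    - {"offset": [0.055, 0.17, -0.001], "yaw": -1.08}
    - {"offset": [0.055, 0.17, -0.001], "yaw": -1.2}
    - {"offset": [0.055, 0.17, -0.001], "yaw": -1.32}
    - {"offset": [0.055, 0.17, -0.001], "yaw": -1.44}

```text
time_s: 5.6
eef_pos: [519.5, -25.4, 119.6]
ee_rot: [-0.705, 0.707, -0.043, 0.044]
force: [-0.2, -0.6, 0.9]
grip_width: 0.999
```

```bash
python3 - <<'E'
from h import *
go([519,-26.4,120],22)
E
```

```text
off [-0.0003, -0.0004, -0.0011] [('yaw', np.float64(-0.507)), ('alt', np.float64(2.635))] cur jaw -7.1 j6 -0.149 t 5.6 down [ 0.002 -0.003 -1.   ]
```

>>> jog_arm:
  targets:
    - {"offset": [0, 0.02, -0.001], "yaw": -0.12}
    - {"offset": [0, 0.03, -0.001], "yaw": -0.24}
    - {"offset": [0, 0.04, -0.001], "yaw": -0.36}
    - {"offset": [0, 0.045, -0.001], "yaw": -0.48}
    - {"offset": [0, 0.05, -0.001], "yaw": -0.507}
    - {"offset": [0, 0.05, -0.001], "yaw": -0.507}

```text
time_s: 6.1
eef_pos: [519.0, -26.4, 68.8]
ee_rot: [-0.693, 0.695, 0.135, -0.135]
force: [0.3, 0.2, -0.8]
grip_width: 0.999
```

```bash
python3 - <<'E'
from h import *
c=cap("wrist")
p=fit(c,"die_tab","wrist",(519,-26,112))
draw(c,[("die_tab",p if p is not None else (519,-26,112),0)],"w3")
go([519,-26.4,26],22)
if p is not None: go([p[0],p[1],26],p[2]-90)
E
```

```text
die_tab score 0.74 IoU 0.9 [518.6, -26.9, 113.5]
off [-0.0005, 0.0437, 0.0004] [('yaw', np.float64(-0.001)), ('alt', np.float64(3.14))] cur jaw 21.9 j6 -0.656 t 6.2 down [ 0.002 -0.003 -1.   ]
off [-0.001, 0.0437, 0.0001] [('yaw', np.float64(-0.028)), ('alt', np.float64(3.113))] cur jaw 21.9 j6 -0.656 t 6.2 down [ 0.002 -0.003 -1.   ]
```

View pics/w3.png

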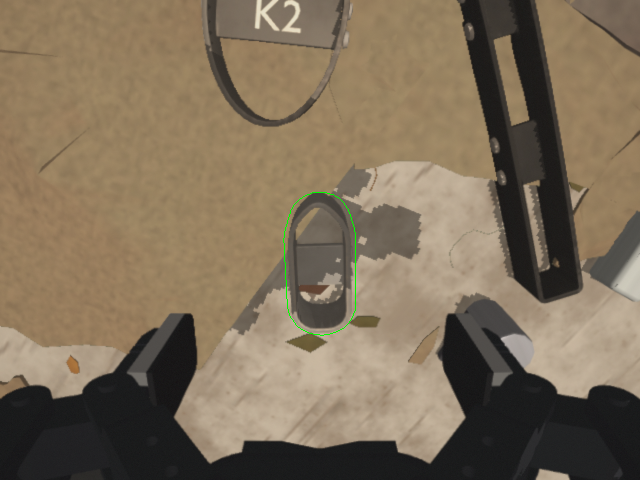

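>>> jog_arm:
  targets:
    - {"offset": [-0.001, 0.025, 0], "yaw": -0.02}
    - {"offset": [-0.001, 0.044, 0], "yaw": -0.02}
    - {"offset": [-0.001, 0.044, 0], "yaw": -0.02}
    - {"offset": [-0.001, 0.044, 0], "yaw": -0.02}

```text
time_s: 6.53
eef_pos: [518.6, -27.0, 26.0]
ee_rot: [-0.692, 0.694, 0.141, -0.141]
force: [0.3, 1.3, 0.5]
grip_width: 1.0
```

>>> jog_arm:
  targets:
    - {"offset": [0, 0, 0], "yaw": 0}
    - {"offset": [0, 0, 0], "yaw": 0}
    - {"offset": [0, 0, 0], "yaw": 0}
    - {"offset": [0, 0, 0], "yaw": 0}
    - {"offset": [0, 0, 0], "yaw": 0}
    - {"offset": [0, 0, 0], "yaw": 0}
    - {"offset": [0, 0, 0], "yaw": 0}
    - {"offset": [0, 0, 0], "yaw": 0}
  fingers: 0.02
  grip_force: 50

```text
time_s: 7.2
eef_pos: [518.6, -27.0, 26.0]
ee_rot: [-0.692, 0.694, 0.141, -0.141]
force: [0.2, -0.6, 0.2]
grip_width: 0.234
```

```bash
python3 - <<'E'
from h import *
c=cap("wrist"); save("w4",c["img"])
c=cap("side"); save("s4",cv2.resize(c["img"][180:380,220:440],None,fx=3,fy=3))
E
```

```text
(no output)
```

View pics/w4.png

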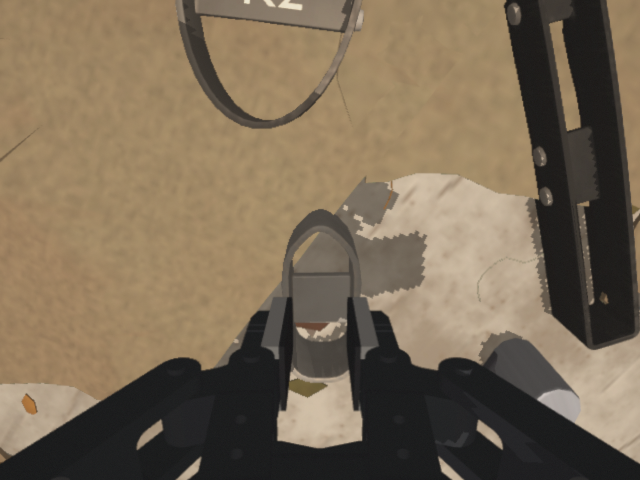

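View pics/s4.png

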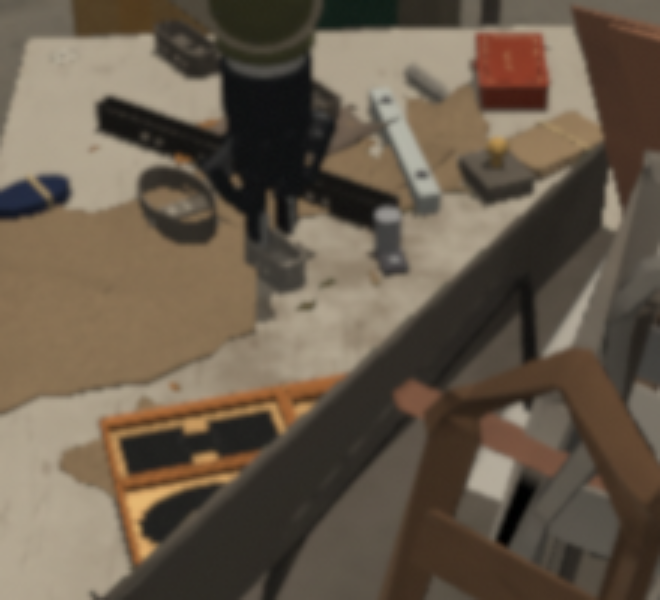

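>>> jog_arm:
  targets:
    - {"offset": [0, -0.01, 0], "yaw": 0}
    - {"offset": [0, -0.03, 0], "yaw": 0}
    - {"offset": [0, -0.06, 0], "yaw": 0}
    - {"offset": [0, -0.09, 0], "yaw": 0}
    - {"offset": [0, -0.09, 0], "yaw": 0}

```text
time_s: 7.72
eef_pos: [521.1, -27.3, 122.0]
ee_rot: [-0.69, 0.695, 0.144, -0.138]
force: [0.7, -0.3, 0.3]
grip_width: 0.232
```

```bash
python3 - <<'E'
from h import *
c=cap("wrist"); save("w5",c["img"]); print(ctrl.sense()["grip_width"])
go([521,-236,112],90)
E
```

```text
0.2352036536560586
off [-0.0808, 0.0082, -0.1926] [('yaw', np.float64(-1.169)), ('alt', np.float64(1.973))] cur jaw 23.0 j6 -0.677 t 7.77 down [ 0.007 -0.004 -1.   ]
```

View pics/w5.png

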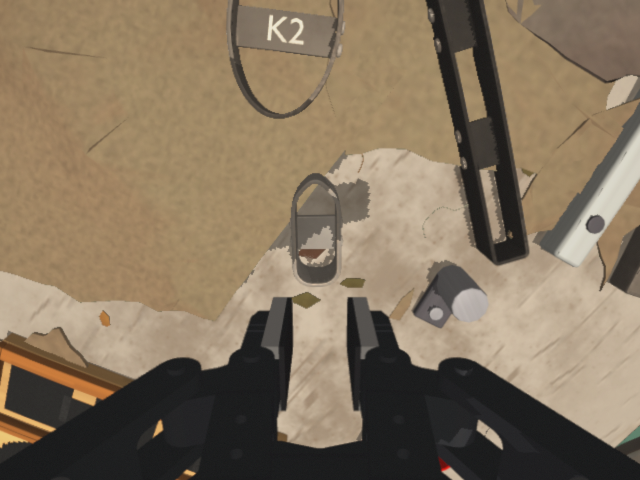

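```bash
python3 - <<'E'
from h import *
c=cap("wrist"); s,p,M=tool()
for q in ([0,0,0],[0,17,0],[10,17,0],[-10,17,0],[10,17,11],[10,17,-11],[10,-2,0]):
    print(q,np.round(proj(c,[p+M@np.array(q,float)])))
f=fit(c,"die_tab","wrist",(519,-26,112))
E
```

```text
[0, 0, 0] [[320. 303.]]
[0, 17, 0] [[319. 287.]]
[10, 17, 0] [[342. 287.]]
[-10, 17, 0] [[297. 287.]]
[10, 17, 11] [[343. 263.]]
[10, 17, -11] [[342. 309.]]
[10, -2, 0] [[345. 305.]]
die_tab none
```

```bash
python3 - <<'E'
from h import *
c=cap("side"); s,p,M=tool(); im=c["img"].copy()
print(p)
for y,col in ((0,(255,0,0)),(17,(0,255,0)),(-20,(0,0,255)),(-56,(255,255,0))):
    u=proj(c,[p+M@np.array([0,y,0.])])[0]; print(y,u); cv2.circle(im,tuple(np.round(u).astype(int)),1,col,-1)
u=proj(c,[p])[0].astype(int)
save("s5",cv2.resize(im[u[1]-70:u[1]+60,u[0]-65:u[0]+65],None,fx=4.5,fy=4.5,interpolation=cv2.INTER_NEAREST))
E
```

```text
[517.99352297 -26.587085   115.38501107]
0 [308.92104203 232.01315633]
17 [309.10699008 237.78622212]
-20 [308.69921852 225.1220588 ]
-56 [308.29141044 212.44121319]
```

View pics/s5.png

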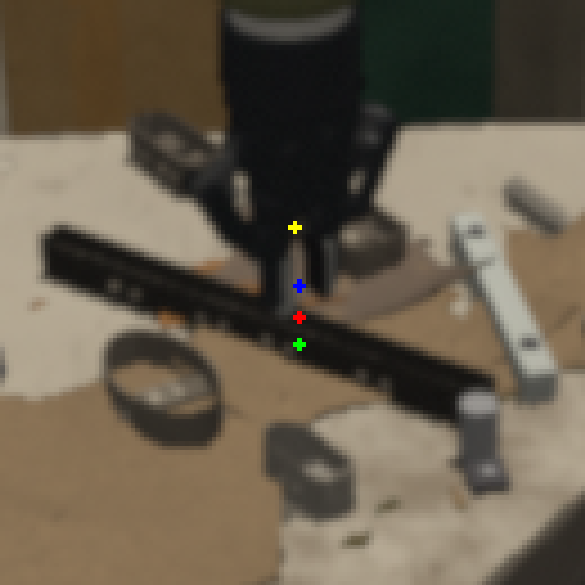

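```bash
cat >> h.py <<'E'
def fitfree(c,n,cam,p0,mask,z0=0,h=30,free=('L','W')):
    ys,xs=np.nonzero(mask); H=cv2.convexHull(np.c_[xs,ys].astype(np.float32))[:,0]
    off=H.min(0)-15; sh=tuple((np.ceil(np.ptp(H,0)+30)*S).astype(int)[::-1])
    M=cv2.dilate(fill(H,sh,off),np.ones((S,S),np.uint8)); k=DIM[n][2]
    def f(p):
        DIM[n]=(p[3],p[4],k); m=fill(hullpx(c,n,p,z0,p[5]),sh,off); return -float(np.count_nonzero(m&M))/max(1,np.count_nonzero(m|M))
    old=DIM[n]; x0=np.array([*p0,old[0],old[1],h]); st=np.array([8,8,6,6,6,6.])
    r=minimize(f,x0,method="Nelder-Mead",options=dict(initial_simplex=np.vstack([x0,x0+np.diag(st)]),xatol=.05,fatol=1e-4,maxiter=800)); DIM[n]=old
    print(n,"free IoU",round(-r.fun,3),np.round(r.x,1).tolist()); return r.x
E
python3 - <<'E'
from h import *
c=cap("wrist")
print(ctrl.sense()["eef_pos"])
for n in ("die_tab","die_oval"):
    for b in ctrl.regions_of("wrist",n)[:3]:
        ys,xs=np.nonzero(b["region"]); print(n,b["score"],b["box"],toz(c,[[xs.mean(),ys.mean()]],15)[0])
        g=toz(c,[[xs.mean(),ys.mean()]],15)[0]
        if n=="die_tab" and b["box"][0]>250: fitfree(c,n,"wrist",(g[0],g[1],112),b["region"])
E
```

```text
[517.90610313 -26.58147126 115.07135177]
die_tab 0.62 [292.3, 180.3, 350.7, 295.9] [519.96048317 -30.68704364  15.        ]
die_tab free IoU 0.964 [518.5, -27.1, 114.0, 64.6, 30.7, 33.9]
die_tab 0.51 [437.4, 460.4, 461.4, 479.9] [ 683.2199149 -162.4278737   15.       ]
die_tab free IoU 0.165 [683.5, -134.5, 103.4, 65.5, 32.3, 17.9]
die_oval 0.73 [228.6, 0.4, 353.4, 124.4] [457.24504939  67.96386577  15.        ]
die_oval 0.6 [0.0, 341.6, 203.0, 478.5] [ 380.31595774 -221.99541716   15.        ]
```

```bash
python3 - <<'E'
from h import *
go([518.5,-27,24],23)
E
```

```text
off [0.0004, 0.0911, -0.0004] [('yaw', np.float64(0.0)), ('alt', np.float64(-3.141))] cur jaw 23.0 j6 -0.677 t 8.07 down [-0.001 -0.002 -1.   ]
```

>>> jog_arm:
  targets:
    - {"offset": [0, 0, 0], "yaw": 0}
    - {"offset": [0, 0, 0], "yaw": 0}
    - {"offset": [0, 0, 0], "yaw": 0}
    - {"offset": [0, 0, 0], "yaw": 0}
    - {"offset": [0, 0, 0], "yaw": 0}
    - {"offset": [0, 0, 0], "yaw": 0}
  fingers: 0.06

```text
time_s: 8.57
eef_pos: [518.0, -26.6, 115.1]
ee_rot: [-0.692, 0.694, 0.141, -0.141]
force: [-0.6, 0.2, 0.3]
grip_width: 0.703
```

```bash
python3 - <<'E'
from h import *
c=cap("wrist"); save("w6",c["img"])
go([518.5,-27,26],23)
E
```

```text
off [0.0004, 0.0891, -0.0004] [('yaw', np.float64(0.0)), ('alt', np.float64(-3.141))] cur jaw 23.0 j6 -0.677 t 8.62 down [-0.001 -0.002 -1.   ]
```

View pics/w6.png

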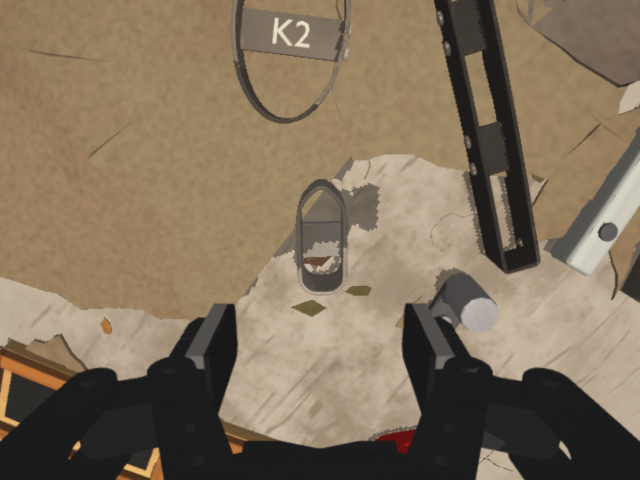

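>>> jog_arm:
  targets:
    - {"offset": [0, 0.03, 0], "yaw": 0}
    - {"offset": [0, 0.06, 0], "yaw": 0}
    - {"offset": [0, 0.08, 0], "yaw": 0}
    - {"offset": [0, 0.095, 0], "yaw": 0}
    - {"offset": [0, 0.098, 0], "yaw": 0}
    - {"offset": [0, 0.098, 0], "yaw": 0}

```text
time_s: 9.12
eef_pos: [517.6, -26.8, 16.6]
ee_rot: [-0.692, 0.693, 0.14, -0.142]
force: [0.0, -0.2, 0.3]
grip_width: 0.706
```

```bash
python3 - <<'E'
from h import *
c=cap("wrist"); save("w7",c["img"]); s,p,M=tool(); print(p)
c=cap("side"); im=c["img"].copy()
for y,col in ((0,(255,0,0)),(17,(0,255,0))):
    u=proj(c,[p+M@np.array([0,y,0.])])[0]; cv2.circle(im,tuple(np.round(u).astype(int)),0,col,-1)
u=proj(c,[p])[0].astype(int)
save("s7",cv2.resize(im[u[1]-50:u[1]+30,u[0]-40:u[0]+40],None,fx=7,fy=7,interpolation=cv2.INTER_CUBIC))
E
```

```text
[518.26505269 -26.90733171  17.54345208]
```

View pics/w7.png

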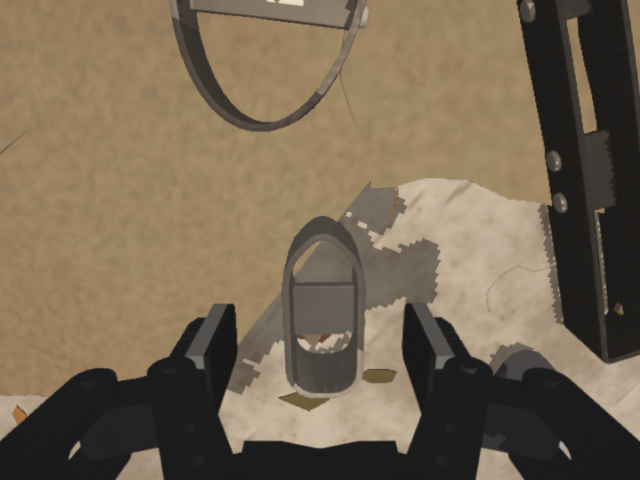

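View pics/s7.png

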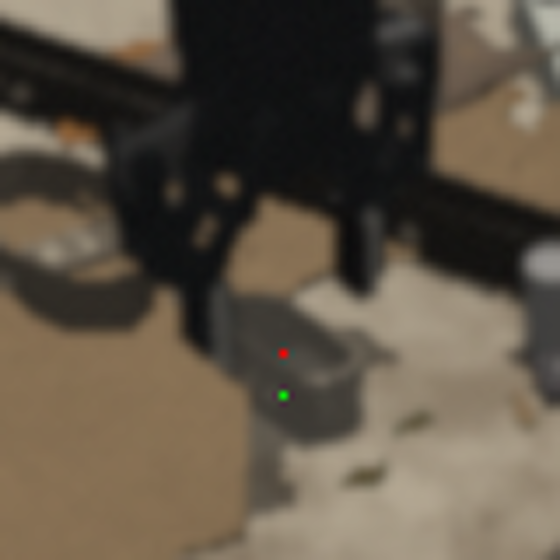

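>>> jog_arm:
  targets:
    - {"offset": [0, 0.005, 0], "yaw": 0}
    - {"offset": [0, 0.008, 0], "yaw": 0}
    - {"offset": [0, 0.01, 0], "yaw": 0}
    - {"offset": [0, 0.0125, 0], "yaw": 0}
    - {"offset": [0, 0.0125, 0], "yaw": 0}

```text
time_s: 9.63
eef_pos: [518.4, -27.0, 5.2]
ee_rot: [-0.692, 0.694, 0.141, -0.141]
force: [-0.2, -0.0, 0.5]
grip_width: 0.703
```

```bash
cat >> h.py <<'E'
def sidez(name,w=40,f=7):
    s,p,M=tool(); print(np.round(p,1),np.round(s["force"],1),round(s["grip_width"],3))
    c=cap("side"); im=c["img"].copy()
    for y,col in ((0,(255,0,0)),(17,(0,255,0))):
        u=proj(c,[p+M@np.array([0,y,0.])])[0]; cv2.circle(im,tuple(np.round(u).astype(int)),0,col,-1)
    u=proj(c,[p])[0].astype(int)
    save(name,cv2.resize(im[max(0,u[1]-w-5):u[1]+w-5,max(0,u[0]-w):u[0]+w],None,fx=f,fy=f,interpolation=cv2.INTER_CUBIC))
E
python3 -c "
from h import *
sidez('s8')"
```

```text
[518.4 -27.    5.2] [-0.2 -0.   0.5] 0.703
```

View pics/s8.png

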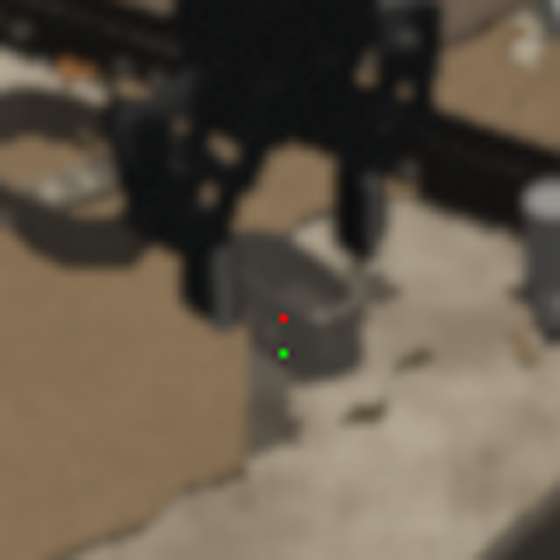

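>>> jog_arm:
  targets:
    - {"offset": [0, 0, 0], "yaw": 0}
    - {"offset": [0, 0, 0], "yaw": 0}
    - {"offset": [0, 0, 0], "yaw": 0}
    - {"offset": [0, 0, 0], "yaw": 0}
    - {"offset": [0, 0, 0], "yaw": 0}
    - {"offset": [0, 0, 0], "yaw": 0}
    - {"offset": [0, 0, 0], "yaw": 0}
  fingers: 0.02
  grip_force: 50

```text
time_s: 10.27
eef_pos: [518.7, -27.1, 5.8]
ee_rot: [-0.692, 0.694, 0.141, -0.141]
force: [-1.4, 0.1, 5.9]
grip_width: 0.336
```

```bash
python3 -c "
from h import *
sidez('s9')
c=cap('wrist'); save('w9',c['img'])"
```

```text
[518.7 -27.1   5.8] [-1.4  0.1  5.9] 0.336
```

View pics/s9.png

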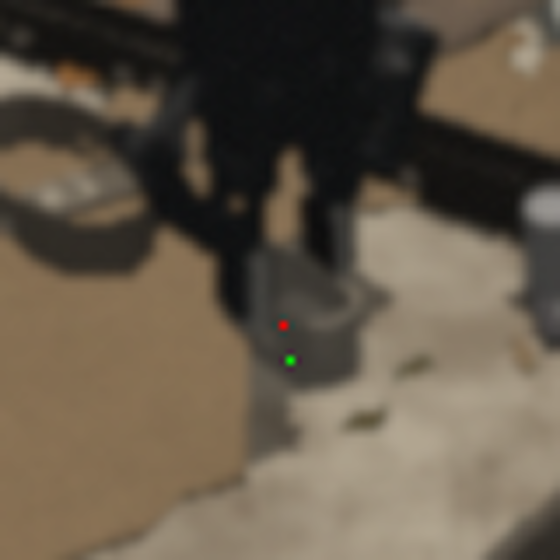

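View pics/w9.png

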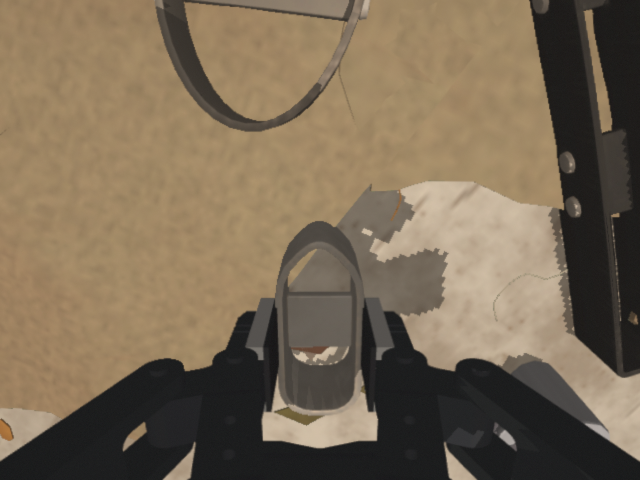

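>>> jog_arm:
  targets:
    - {"offset": [0, -0.005, 0], "yaw": 0}
    - {"offset": [0, -0.015, 0], "yaw": 0}
    - {"offset": [0, -0.03, 0], "yaw": 0}
    - {"offset": [0, -0.05, 0], "yaw": 0}
    - {"offset": [0, -0.08, 0], "yaw": 0}
    - {"offset": [0, -0.08, 0], "yaw": 0}

```text
time_s: 10.87
eef_pos: [521.0, -27.4, 91.1]
ee_rot: [-0.691, 0.695, 0.144, -0.138]
force: [0.4, -1.1, -0.1]
grip_width: 0.332
```

```bash
python3 -c "
from h import *
sidez('s10')
c=cap('wrist'); save('w10',c['img'])
go([521,-236,85],90)"
```

```text
[521.  -27.4  91.1] [ 0.4 -1.1 -0.1] 0.332
off [-0.0799, 0.0025, -0.1932] [('yaw', np.float64(-1.169)), ('alt', np.float64(1.973))] cur jaw 23.0 j6 -0.677 t 10.97 down [ 0.003 -0.003 -1.   ]
```

View pics/s10.png

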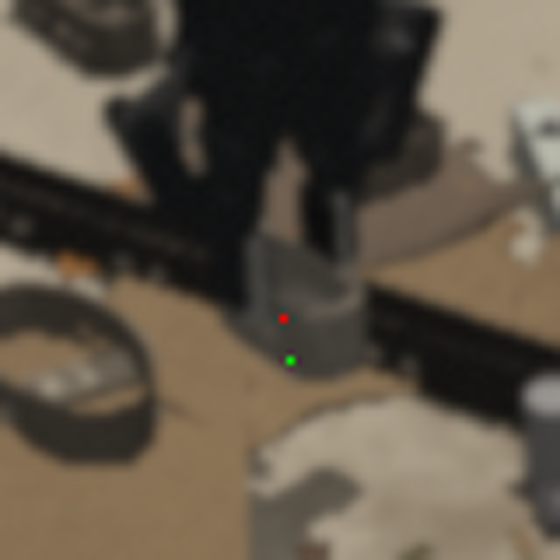

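View pics/w10.png

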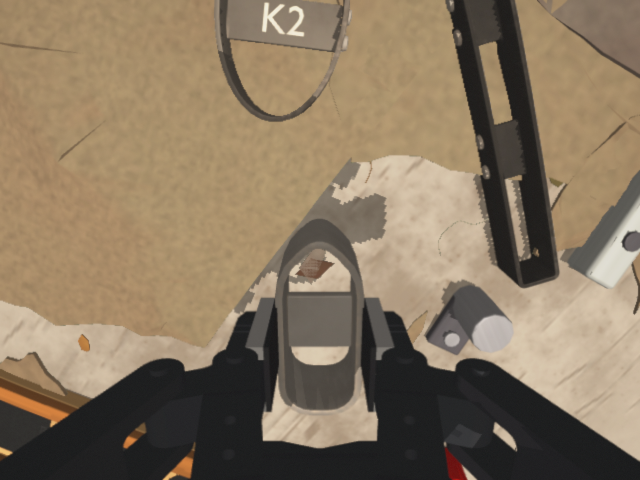

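>>> jog_arm:
  targets:
    - {"offset": [-0.01, 0.0, -0.02], "yaw": -0.12}
    - {"offset": [-0.02, 0.0, -0.04], "yaw": -0.24}
    - {"offset": [-0.03, 0.0, -0.06], "yaw": -0.36}
    - {"offset": [-0.04, 0.0, -0.09], "yaw": -0.48}
    - {"offset": [-0.05, 0.0, -0.12], "yaw": -0.6}
    - {"offset": [-0.06, 0.0, -0.15], "yaw": -0.72}
    - {"offset": [-0.07, 0.0, -0.17], "yaw": -0.84}
    - {"offset": [-0.08, 0.0, -0.19], "yaw": -0.96}
    - {"offset": [-0.08, 0.0, -0.193], "yaw": -1.08}
    - {"offset": [-0.08, 0.0, -0.193], "yaw": -1.169}
    - {"offset": [-0.08, 0.0, -0.193], "yaw": -1.169}

```text
time_s: 11.88
eef_pos: [520.1, -235.8, 86.2]
ee_rot: [0.499, -0.5, -0.5, 0.501]
force: [-0.3, -0.5, -1.6]
grip_width: 0.332
```

```bash
python3 -c "
from h import *
sidez('s11')
c=cap('wrist'); save('w11',c['img'])
go([521,-236,40],90)"
```

```text
[ 520.1 -235.8   86.2] [-0.3 -0.5 -1.6] 0.332
off [-0.0005, 0.0466, -0.0005] [('yaw', np.float64(-0.003)), ('alt', np.float64(3.139))] cur jaw 89.8 j6 -2.197 t 11.98 down [ 0.002 -0.002 -1.   ]
```

View pics/w11.png

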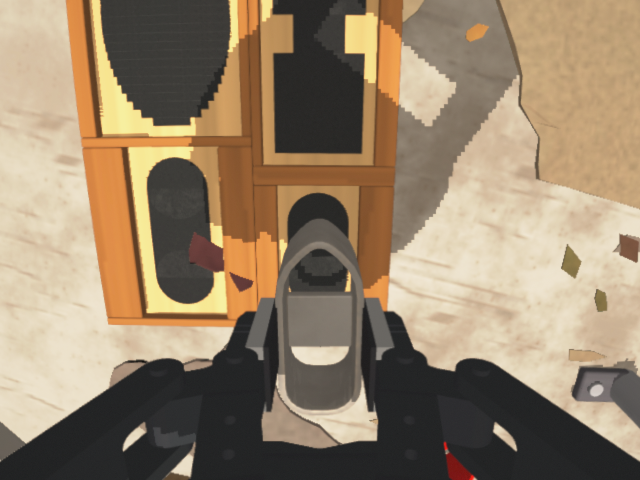

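View pics/s11.png

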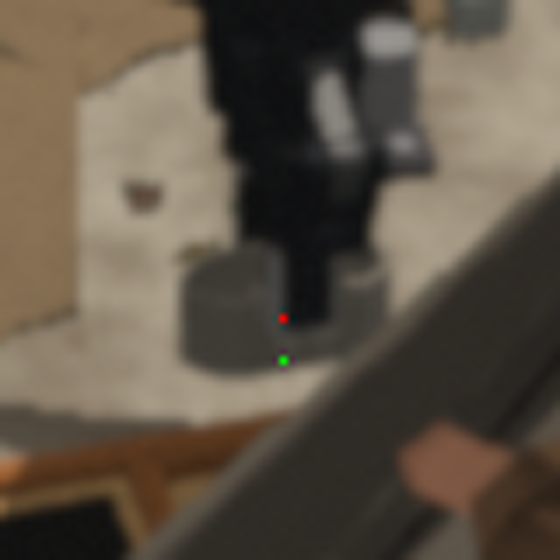

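```bash
cat >> h.py <<'E'
def pockets(c,ylim=(0,480)):
    im=c["img"]; m=(im.max(2)<75).astype(np.uint8); m[:ylim[0]]=0; m[ylim[1]:]=0
    m=cv2.morphologyEx(m,cv2.MORPH_CLOSE,np.ones((5,5)))
    n,l,st,ce=cv2.connectedComponentsWithStats(m)
    for i in range(1,n):
        if st[i,4]<800 or st[i,4]>30000: continue
        ys,xs=np.nonzero(l==i); P=toz(c,np.c_[xs,ys],12)[:,:2].astype(np.float32)
        r=cv2.minAreaRect(P); print(st[i].tolist(),np.round(r[0],1),np.round(r[1],1),round(r[2],1))
E
python3 -c "
from h import *
c=cap('wrist'); pockets(c)
print(toz(c,[[253,178],[108,322],[390,185]],20))
"
```

```text
[101, 0, 128, 125, 12871] [ 420.3 -313.7] [64.9 60.9] 87.8
[273, 0, 92, 153, 11983] [ 428.8 -235.9] [45.3 74.4] 89.6
[148, 158, 65, 144, 6848] [ 510.3 -313.7] [32.9 83.8] 88.7
[288, 193, 60, 51, 1663] [ 501.1 -237.6] [26.5 34.4] 7.0
[289, 249, 58, 43, 1882] [ 532.8 -236.7] [32.9 25.7] 89.9
[[ 478.41306198 -269.85113548   20.        ]
 [ 562.39495036 -360.28207399   20.        ]
 [ 482.27593166 -198.47939766   20.        ]]
```

>>> jog_arm:
  targets:
    - {"offset": [-0.001, 0.025, -0.001], "yaw": 0}
    - {"offset": [-0.001, 0.045, -0.001], "yaw": 0}
    - {"offset": [-0.001, 0.055, -0.001], "yaw": 0}
    - {"offset": [-0.001, 0.06, -0.001], "yaw": 0}
    - {"offset": [-0.001, 0.064, -0.001], "yaw": 0}
    - {"offset": [-0.001, 0.066, -0.001], "yaw": 0}
    - {"offset": [-0.001, 0.066, -0.001], "yaw": 0}

```text
time_s: 12.62
eef_pos: [521.9, -236.7, 21.3]
ee_rot: [-0.499, 0.502, 0.499, -0.499]
force: [0.5, -0.4, -1.2]
grip_width: 0.337
```

```bash
python3 -c "
from h import *
sidez('s12')
c=cap('wrist'); save('w12',c['img'])"
```

```text
[ 521.9 -236.7   21.3] [ 0.5 -0.4 -1.2] 0.337
```

View pics/w12.png

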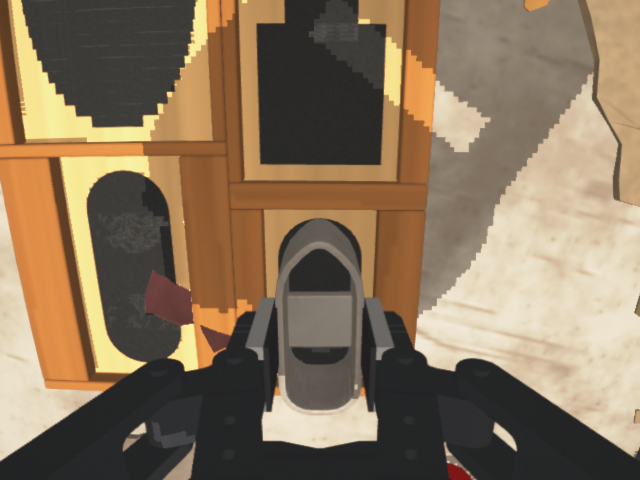

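>>> jog_arm:
  targets:
    - {"offset": [0, 0.001, 0], "yaw": 0}
    - {"offset": [0, 0.002, 0], "yaw": 0}
    - {"offset": [0, 0.0035, 0], "yaw": 0}
    - {"offset": [0, 0.0035, 0], "yaw": 0}
    - {"offset": [0, 0.0035, 0], "yaw": 0}

```text
time_s: 13.13
eef_pos: [522.0, -236.7, 18.0]
ee_rot: [-0.499, 0.502, 0.499, -0.499]
force: [-0.4, 1.0, -2.3]
grip_width: 0.333
```

>>> jog_arm:
  targets:
    - {"offset": [0, 0.001, 0], "yaw": 0}
    - {"offset": [0, 0.001, 0], "yaw": 0}
    - {"offset": [0, 0.001, 0], "yaw": 0}
    - {"offset": [0, 0.001, 0], "yaw": 0}
  fingers: 0.055

```text
time_s: 13.47
eef_pos: [522.1, -236.8, 17.2]
ee_rot: [-0.499, 0.502, 0.499, -0.499]
force: [0.3, -0.1, -0.3]
grip_width: 0.643
```

>>> jog_arm:
  targets:
    - {"offset": [0, -0.03, 0], "yaw": 0}
    - {"offset": [0, -0.06, 0], "yaw": 0}
    - {"offset": [0, -0.1, 0.01], "yaw": 0}
    - {"offset": [0, -0.14, 0.04], "yaw": 0}
    - {"offset": [0, -0.16, 0.04], "yaw": 0}
    - {"offset": [0, -0.16, 0.04], "yaw": 0}

```text
time_s: 13.97
eef_pos: [482.3, -237.5, 182.9]
ee_rot: [-0.496, 0.506, 0.499, -0.499]
force: [-0.6, 0.3, 0.5]
grip_width: 0.649
```

```bash
python3 -c "
from h import *
c=cap('wrist'); p=fit(c,'die_tab','wrist',(521,-236,0),12)
draw(c,[('die_tab',p,12)] if p is not None else [],'w13')
go([540,160,280],-90)
"
```

```text
die_tab score 0.57 IoU 0.906 [521.1, -236.3, -1.0]
off [0.3961, -0.1037, -0.0575] [('yaw', np.float64(-0.003)), ('alt', np.float64(3.139))] cur jaw 89.8 j6 -2.242 t 14.07 down [ 0.005 -0.004 -1.   ]
```

View pics/w13.png

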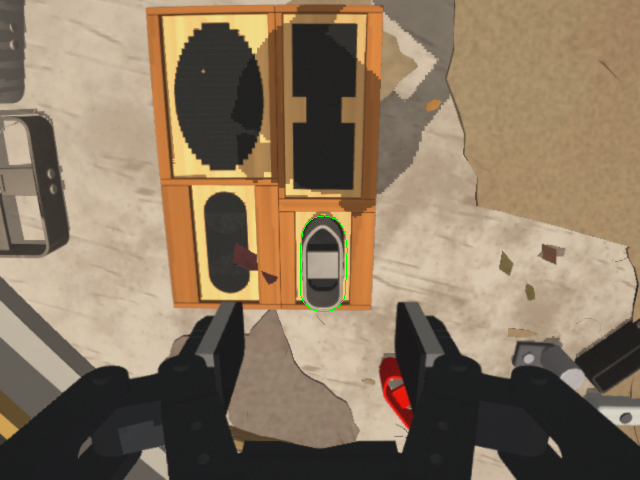

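```bash
python3 -c "
from h import *
go([455,78,180],15)
"
```

```text
off [0.3143, -0.0038, 0.0277] [('yaw', np.float64(1.306)), ('alt', np.float64(-1.836))] cur jaw 89.8 j6 -2.242 t 14.07 down [ 0.005 -0.004 -1.   ]
```

>>> jog_arm:
  targets:
    - {"offset": [0.03, 0, 0.002], "yaw": 0.12}
    - {"offset": [0.07, 0, 0.006], "yaw": 0.24}
    - {"offset": [0.11, 0, 0.01], "yaw": 0.36}
    - {"offset": [0.15, 0, 0.014], "yaw": 0.48}
    - {"offset": [0.19, 0, 0.018], "yaw": 0.6}
    - {"offset": [0.23, 0, 0.022], "yaw": 0.72}
    - {"offset": [0.27, 0, 0.026], "yaw": 0.84}
    - {"offset": [0.3, 0, 0.028], "yaw": 0.96}
    - {"offset": [0.314, 0, 0.028], "yaw": 1.08}
    - {"offset": [0.314, 0, 0.028], "yaw": 1.2}
    - {"offset": [0.314, 0, 0.028], "yaw": 1.306}
    - {"offset": [0.314, 0, 0.028], "yaw": 1.306}
  fingers: 0.085

```text
time_s: 15.07
eef_pos: [454.2, 78.5, 174.6]
ee_rot: [-0.7, 0.703, 0.091, -0.09]
force: [0.4, -0.7, 0.0]
grip_width: 0.995
```

```bash
python3 -c "
from h import *
c=cap('wrist'); p=fit(c,'die_oval','wrist',(455,78,105),0)
draw(c,[('die_oval',p,0)] if p is not None else [],'w14')
if p is not None: go([p[0],p[1],4],p[2]-90)
"
```

```text
die_oval score 0.8 IoU 0.95 [455.9, 78.0, 105.3]
off [0.0014, 0.1708, 0.0003] [('yaw', np.float64(-0.004)), ('alt', np.float64(3.137))] cur jaw 15.0 j6 -0.343 t 15.17 down [ 0.002 -0.004 -1.   ]
```

View pics/w14.png

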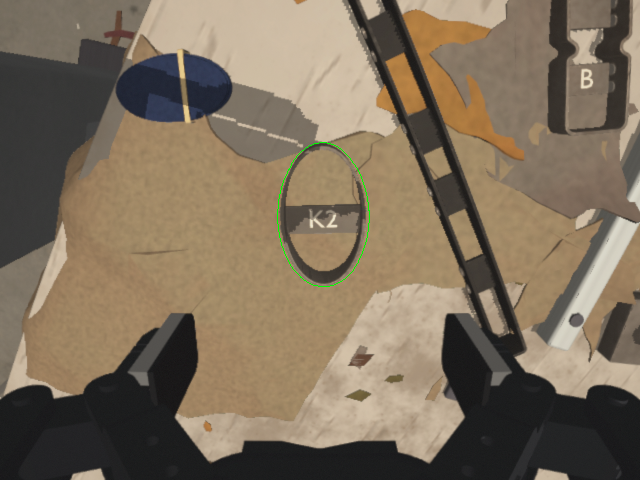

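>>> jog_arm:
  targets:
    - {"offset": [0.001, 0.04, 0], "yaw": 0}
    - {"offset": [0.001, 0.08, 0], "yaw": 0}
    - {"offset": [0.001, 0.12, 0], "yaw": 0}
    - {"offset": [0.001, 0.145, 0], "yaw": 0}
    - {"offset": [0.001, 0.155, 0], "yaw": 0}
    - {"offset": [0.001, 0.16, 0], "yaw": 0}
    - {"offset": [0.001, 0.164, 0], "yaw": 0}
    - {"offset": [0.001, 0.168, 0], "yaw": 0}
    - {"offset": [0.001, 0.171, 0], "yaw": 0}
    - {"offset": [0.001, 0.174, 0], "yaw": 0}
    - {"offset": [0.001, 0.174, 0], "yaw": 0}

```text
time_s: 16.08
eef_pos: [455.8, 77.5, 0.9]
ee_rot: [-0.699, 0.703, 0.093, -0.092]
force: [0.3, -0.4, -0.0]
grip_width: 0.991
```

```bash
python3 -c "
from h import *
sidez('s15')
c=cap('wrist'); save('w15',c['img'])"
```

```text
[455.8  77.5   0.9] [ 0.3 -0.4 -0. ] 0.991
```

View pics/s15.png

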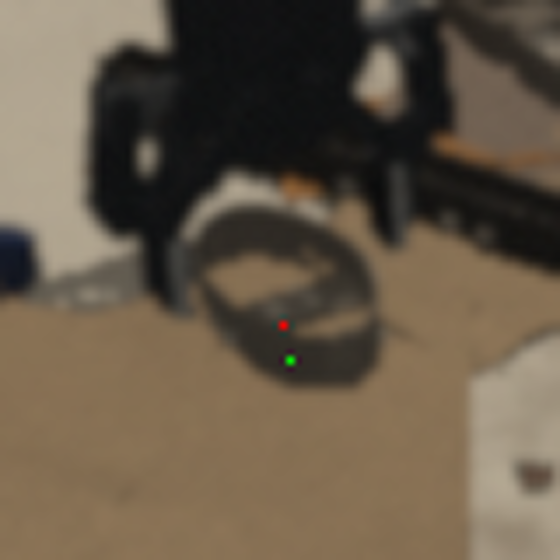

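View pics/w15.png

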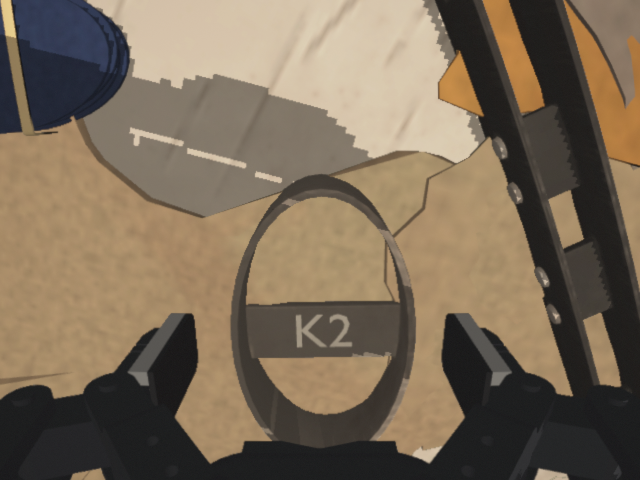

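>>> jog_arm:
  targets:
    - {"offset": [0, 0, 0], "yaw": 0}
    - {"offset": [0, 0, 0], "yaw": 0}
    - {"offset": [0, 0, 0], "yaw": 0}
    - {"offset": [0, 0, 0], "yaw": 0}
    - {"offset": [0, 0, 0], "yaw": 0}
    - {"offset": [0, 0, 0], "yaw": 0}
    - {"offset": [0, 0, 0], "yaw": 0}
  fingers: 0.045
  grip_force: 50

```text
time_s: 16.77
eef_pos: [456.1, 77.6, 1.7]
ee_rot: [-0.699, 0.703, 0.094, -0.091]
force: [-1.9, 0.6, 7.4]
grip_width: 0.764
```

>>> jog_arm:
  targets:
    - {"offset": [0, -0.005, 0], "yaw": 0}
    - {"offset": [0, -0.015, 0], "yaw": 0}
    - {"offset": [0, -0.03, 0], "yaw": 0}
    - {"offset": [0, -0.05, 0], "yaw": 0}
    - {"offset": [0, -0.08, 0], "yaw": 0}
    - {"offset": [0, -0.08, 0], "yaw": 0}

```text
time_s: 17.27
eef_pos: [458.3, 77.8, 86.7]
ee_rot: [-0.699, 0.703, 0.097, -0.089]
force: [1.2, -0.4, -2.0]
grip_width: 0.75
```

```bash
python3 -c "
from h import *
sidez('s16')
c=cap('wrist'); save('w16',c['img'])
go([398,-312,80],90)"
```

```text
[458.3  77.8  86.7] [ 1.2 -0.4 -2. ] 0.75
off [-0.1575, 0.0042, -0.3614] [('yaw', np.float64(-1.308)), ('alt', np.float64(1.833))] cur jaw 15.0 j6 -0.342 t 17.37 down [ 0.006 -0.005 -1.   ]
```

View pics/w16.png

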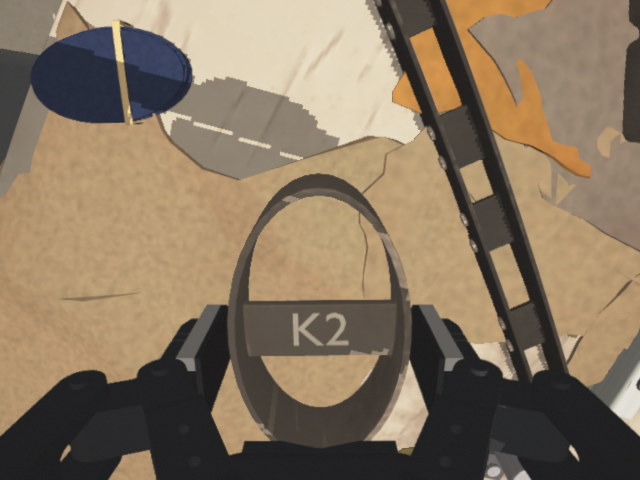

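View pics/s16.png

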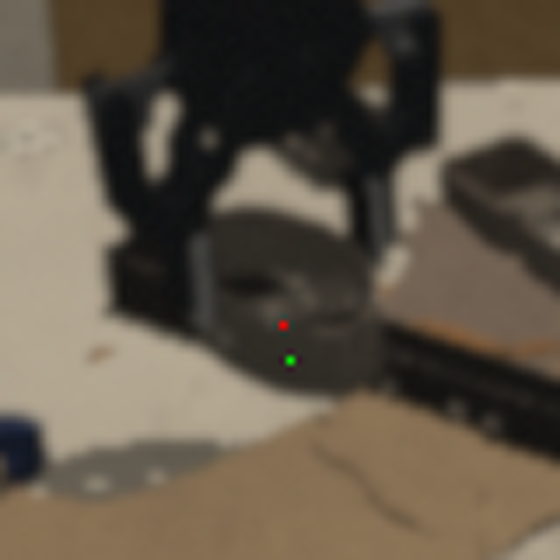

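>>> jog_arm:
  targets:
    - {"offset": [-0.01, 0, -0.03], "yaw": -0.12}
    - {"offset": [-0.025, 0, -0.065], "yaw": -0.24}
    - {"offset": [-0.04, 0, -0.1], "yaw": -0.36}
    - {"offset": [-0.055, 0, -0.135], "yaw": -0.48}
    - {"offset": [-0.075, 0, -0.17], "yaw": -0.6}
    - {"offset": [-0.09, 0, -0.205], "yaw": -0.72}
    - {"offset": [-0.105, 0, -0.24], "yaw": -0.84}
    - {"offset": [-0.12, 0, -0.275], "yaw": -0.96}
    - {"offset": [-0.135, 0, -0.31], "yaw": -1.08}
    - {"offset": [-0.15, 0, -0.345], "yaw": -1.2}
    - {"offset": [-0.157, 0, -0.361], "yaw": -1.308}
    - {"offset": [-0.157, 0, -0.361], "yaw": -1.308}

```text
time_s: 18.37
eef_pos: [396.9, -316.8, 83.4]
ee_rot: [-0.497, 0.503, 0.5, -0.5]
force: [0.8, 0.7, -2.6]
grip_width: 0.754
```

```bash
python3 -c "
from h import *
c=cap('wrist'); save('w17',c['img'])
print(ctrl.sense()['grip_width'])
go([398,-312.5,22],90)"
```

```text
0.7535995928431904
off [0.0021, 0.0611, -0.0006] [('yaw', np.float64(0.007)), ('alt', np.float64(-3.134))] cur jaw 90.4 j6 -2.481 t 18.42 down [ 0.005 -0.004 -1.   ]
```

View pics/w17.png

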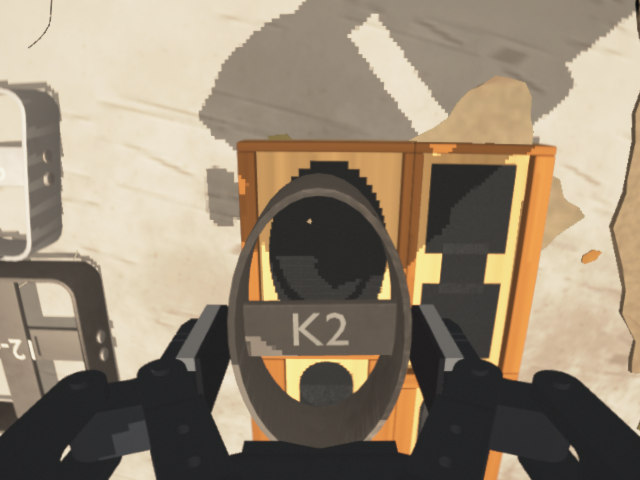

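>>> jog_arm:
  targets:
    - {"offset": [0.002, 0.02, 0], "yaw": 0.007}
    - {"offset": [0.002, 0.04, 0], "yaw": 0.007}
    - {"offset": [0.002, 0.054, 0], "yaw": 0.007}
    - {"offset": [0.002, 0.06, 0], "yaw": 0.007}
    - {"offset": [0.002, 0.064, -0.001], "yaw": 0.007}
    - {"offset": [0.002, 0.066, -0.001], "yaw": 0.007}
    - {"offset": [0.002, 0.066, -0.001], "yaw": 0.007}
    - {"offset": [0.002, 0.066, -0.001], "yaw": 0.007}

```text
time_s: 19.08
eef_pos: [398.7, -312.7, 17.7]
ee_rot: [-0.497, 0.503, 0.5, -0.5]
force: [0.1, -1.1, -2.0]
grip_width: 0.753
```

```bash
python3 -c "
from h import *
sidez('s18')
c=cap('wrist'); save('w18',c['img'])
go([398,-312.5,14],90)"
```

```text
[ 398.7 -312.7   17.7] [ 0.1 -1.1 -2. ] 0.753
off [0.0003, 0.0037, 0.0007] [('yaw', np.float64(0.0)), ('alt', np.float64(-3.141))] cur jaw 90.0 j6 -2.47 t 19.18 down [ 0.006 -0.005 -1.   ]
```

View pics/w18.png

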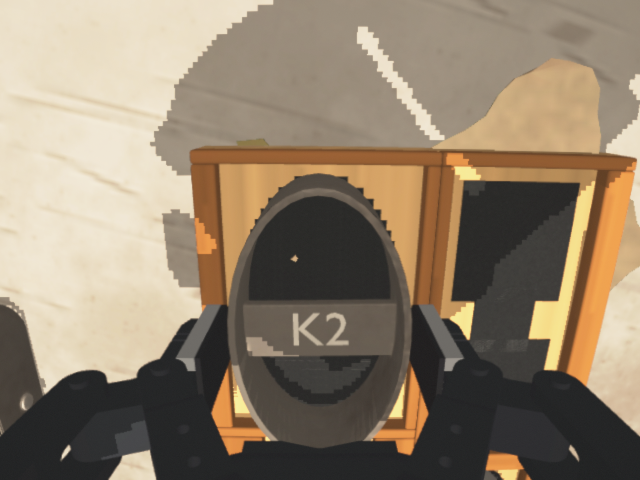

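>>> jog_arm:
  targets:
    - {"offset": [0, 0.002, 0.0005], "yaw": 0}
    - {"offset": [0, 0.003, 0.0005], "yaw": 0}
    - {"offset": [0, 0.004, 0.0005], "yaw": 0}
    - {"offset": [0, 0.004, 0.0005], "yaw": 0}
    - {"offset": [0, 0.004, 0.0005], "yaw": 0}

```text
time_s: 19.6
eef_pos: [398.2, -312.9, 14.2]
ee_rot: [-0.497, 0.503, 0.5, -0.5]
force: [-1.2, 0.6, 6.1]
grip_width: 0.753
```

>>> jog_arm:
  targets:
    - {"offset": [0, 0, 0], "yaw": 0}
    - {"offset": [0, 0, 0], "yaw": 0}
    - {"offset": [0, 0, 0], "yaw": 0}
    - {"offset": [0, 0, 0], "yaw": 0}
  fingers: 0.083

```text
time_s: 19.93
eef_pos: [398.3, -313.0, 14.1]
ee_rot: [-0.497, 0.503, 0.5, -0.5]
force: [-0.6, 0.4, 0.8]
grip_width: 0.972
```

>>> jog_arm:
  targets:
    - {"offset": [0, -0.02, 0], "yaw": 0}
    - {"offset": [0, -0.05, 0], "yaw": 0}
    - {"offset": [0, -0.09, -0.01], "yaw": 0}
    - {"offset": [0, -0.13, -0.03], "yaw": 0}
    - {"offset": [0, -0.16, -0.04], "yaw": 0}
    - {"offset": [0, -0.16, -0.04], "yaw": 0}

```text
time_s: 20.43
eef_pos: [440.6, -313.9, 180.9]
ee_rot: [-0.493, 0.507, 0.5, -0.5]
force: [0.3, -0.4, 1.3]
grip_width: 0.972
```

```bash
python3 -c "
from h import *
c=cap('wrist'); p=fit(c,'die_oval','wrist',(398,-312,0),12)
draw(c,[('die_oval',p,12)] if p is not None else [],'w19')
go([528,372,200],15)
go([606,244,200],21)
"
```

```text
die_oval score 0.75 IoU 0.949 [397.2, -312.7, 1.2]
off [0.684, -0.0289, -0.0909] [('yaw', np.float64(1.31)), ('alt', np.float64(-1.832))] cur jaw 90.0 j6 -2.41 t 20.53 down [ 0.007 -0.006 -1.   ]
off [0.556, -0.0275, -0.1688] [('yaw', np.float64(1.205)), ('alt', np.float64(-1.937))] cur jaw 90.0 j6 -2.41 t 20.53 down [ 0.007 -0.006 -1.   ]
```

View pics/w19.png

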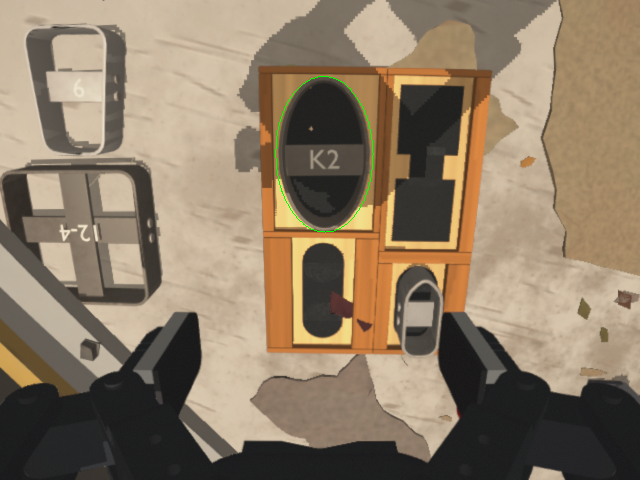

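```bash
python3 -c "
from h import *
c=cap('wrist'); p=fit(c,'die_tab','wrist',(521,-236,0),12)
draw(c,[('die_tab',(521,-236.5,-1),12)],'w20',(340,200,500,370),4)
"
```

```text
die_tab score 0.64 IoU 0.909 [520.8, -237.7, 4.2]
```

View pics/w20.png

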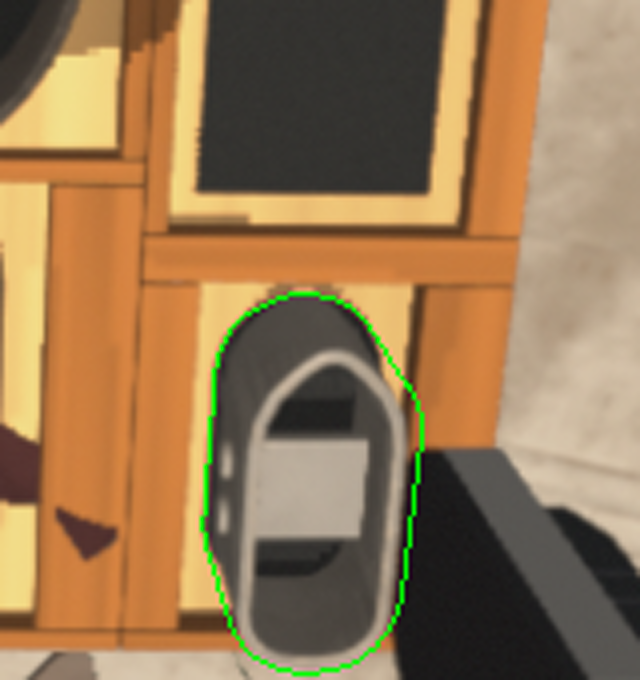

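>>> jog_arm:
  targets:
    - {"offset": [0.03, 0, -0.004], "yaw": 0.1}
    - {"offset": [0.07, 0, -0.008], "yaw": 0.2}
    - {"offset": [0.11, -0.002, -0.014], "yaw": 0.3}
    - {"offset": [0.15, -0.004, -0.02], "yaw": 0.4}
    - {"offset": [0.19, -0.006, -0.025], "yaw": 0.5}
    - {"offset": [0.23, -0.01, -0.03], "yaw": 0.6}
    - {"offset": [0.27, -0.012, -0.035], "yaw": 0.7}
    - {"offset": [0.31, -0.014, -0.04], "yaw": 0.8}
    - {"offset": [0.35, -0.016, -0.046], "yaw": 0.9}
    - {"offset": [0.39, -0.02, -0.052], "yaw": 1.0}
    - {"offset": [0.43, -0.022, -0.058], "yaw": 1.1}
    - {"offset": [0.47, -0.024, -0.062], "yaw": 1.2}

```text
time_s: 21.63
eef_pos: [497.8, 157.2, 194.4]
ee_rot: [-0.694, 0.697, 0.129, -0.128]
force: [1.0, -1.5, -0.4]
grip_width: 0.972
```

```bash
python3 -c "
from h import *
go([528,372,200],15)
"
```

```text
off [0.1052, -0.0063, 0.1897] [('yaw', np.float64(0.105)), ('alt', np.float64(-3.037))] cur jaw 21.0 j6 -0.282 t 21.63 down [ 0.002 -0.004 -1.   ]
```

>>> jog_arm:
  targets:
    - {"offset": [0.02, 0, 0.036], "yaw": 0.05}
    - {"offset": [0.04, 0, 0.072], "yaw": 0.1}
    - {"offset": [0.06, 0, 0.108], "yaw": 0.105}
    - {"offset": [0.08, -0.003, 0.144], "yaw": 0.105}
    - {"offset": [0.1, -0.005, 0.18], "yaw": 0.105}
    - {"offset": [0.105, -0.006, 0.19], "yaw": 0.105}
    - {"offset": [0.105, -0.006, 0.19], "yaw": 0.105}

```text
time_s: 22.22
eef_pos: [526.8, 374.5, 197.3]
ee_rot: [-0.699, 0.702, 0.093, -0.094]
force: [0.2, 0.4, -0.2]
grip_width: 0.973
```

```bash
python3 -c "
from h import *
c=cap('wrist'); p=fit(c,'die_block','wrist',(528,372,105),0)
q=fit(c,'die_notch','wrist',(606,244,111),0)
draw(c,[('die_block',p,0)] if p is not None else [],'w21')
if p is not None: go([p[0],p[1],4],p[2]-90)
"
```

```text
die_block score 0.63 IoU 0.957 [527.3, 371.3, 110.8]
die_notch score 0.69 IoU 0.972 [605.7, 244.1, 110.9]
off [0.0001, 0.1945, 0.0013] [('yaw', np.float64(-0.102)), ('alt', np.float64(3.04))] cur jaw 14.9 j6 0.173 t 22.37 down [ 0.    -0.005 -1.   ]
```

View pics/w21.png

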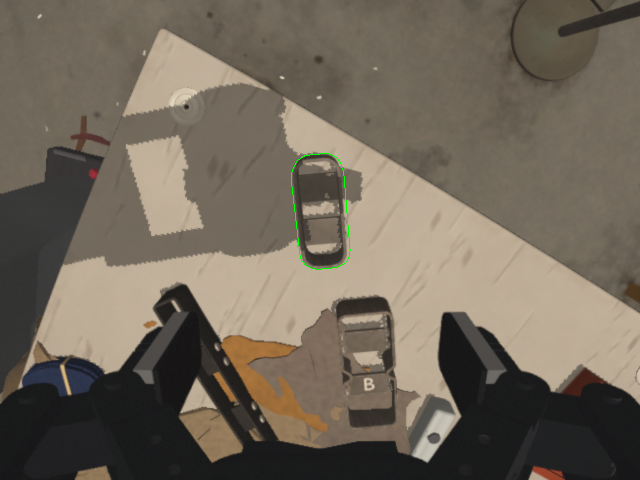

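>>> jog_arm:
  targets:
    - {"offset": [0, 0.04, 0.001], "yaw": -0.1}
    - {"offset": [0, 0.08, 0.001], "yaw": -0.102}
    - {"offset": [0, 0.12, 0.001], "yaw": -0.102}
    - {"offset": [0, 0.15, 0.001], "yaw": -0.102}
    - {"offset": [0, 0.165, 0.001], "yaw": -0.102}
    - {"offset": [0, 0.175, 0.001], "yaw": -0.102}
    - {"offset": [0, 0.183, 0.001], "yaw": -0.102}
    - {"offset": [0, 0.19, 0.001], "yaw": -0.102}
    - {"offset": [0, 0.194, 0.001], "yaw": -0.102}
    - {"offset": [0, 0.194, 0.001], "yaw": -0.102}
  fingers: 0.07

```text
time_s: 23.2
eef_pos: [527.4, 370.9, 4.5]
ee_rot: [-0.694, 0.697, 0.127, -0.128]
force: [0.0, 0.2, -0.2]
grip_width: 0.817
```

```bash
python3 -c "
from h import *
sidez('s22')
c=cap('wrist'); save('w22',c['img'])"
```

```text
[527.4 370.9   4.5] [ 0.   0.2 -0.2] 0.817
```

View pics/w22.png

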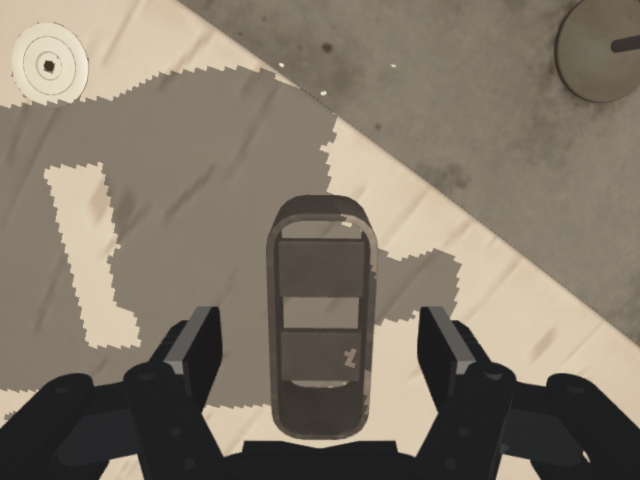

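>>> jog_arm:
  targets:
    - {"offset": [0, 0, 0], "yaw": 0}
    - {"offset": [0, 0, 0], "yaw": 0}
    - {"offset": [0, 0, 0], "yaw": 0}
    - {"offset": [0, 0, 0], "yaw": 0}
    - {"offset": [0, 0, 0], "yaw": 0}
    - {"offset": [0, 0, 0], "yaw": 0}
    - {"offset": [0, 0, 0], "yaw": 0}
  fingers: 0.02
  grip_force: 50

```text
time_s: 23.88
eef_pos: [528.1, 371.5, 6.1]
ee_rot: [-0.694, 0.697, 0.128, -0.127]
force: [-0.2, -0.1, 6.1]
grip_width: 0.416
```

>>> jog_arm:
  targets:
    - {"offset": [0, -0.005, 0], "yaw": 0}
    - {"offset": [0, -0.015, 0], "yaw": 0}
    - {"offset": [0, -0.03, 0], "yaw": 0}
    - {"offset": [0, -0.05, 0], "yaw": 0}
    - {"offset": [0, -0.09, 0], "yaw": 0}
    - {"offset": [0, -0.09, 0], "yaw": 0}

```text
time_s: 24.38
eef_pos: [530.6, 373.2, 104.1]
ee_rot: [-0.695, 0.696, 0.132, -0.123]
force: [0.9, 0.9, 0.2]
grip_width: 0.418
```

```bash
python3 -c "
from h import *
c=cap('wrist'); save('w23',c['img'])
go([510.5,-313,95],90)"
```

```text
off [-0.2614, 0.0059, -0.6342] [('yaw', np.float64(-1.208)), ('alt', np.float64(1.934))] cur jaw 20.8 j6 0.073 t 24.43 down [ 0.01 -0.   -1.  ]
```

View pics/w23.png

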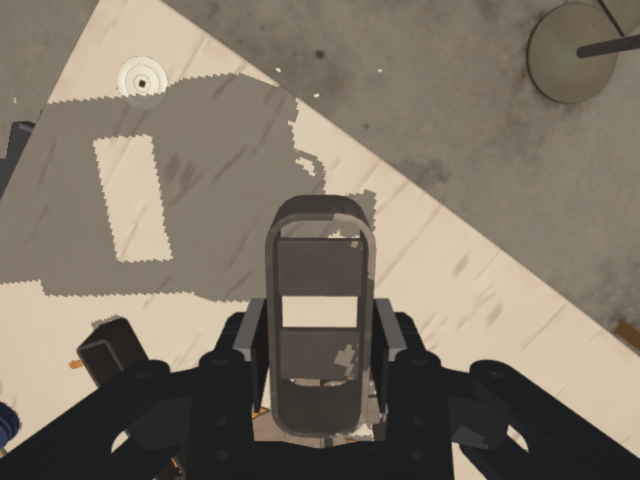

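>>> jog_arm:
  targets:
    - {"offset": [-0.012, 0, -0.03], "yaw": -0.06}
    - {"offset": [-0.026, 0, -0.065], "yaw": -0.12}
    - {"offset": [-0.04, 0, -0.1], "yaw": -0.2}
    - {"offset": [-0.055, 0, -0.135], "yaw": -0.27}
    - {"offset": [-0.07, 0, -0.17], "yaw": -0.34}
    - {"offset": [-0.085, 0, -0.205], "yaw": -0.41}
    - {"offset": [-0.1, 0, -0.24], "yaw": -0.48}
    - {"offset": [-0.114, 0, -0.275], "yaw": -0.55}
    - {"offset": [-0.128, 0, -0.31], "yaw": -0.62}
    - {"offset": [-0.142, 0.002, -0.345], "yaw": -0.69}
    - {"offset": [-0.156, 0.004, -0.38], "yaw": -0.76}
    - {"offset": [-0.17, 0.005, -0.415], "yaw": -0.83}

```text
time_s: 25.43
eef_pos: [517.2, -77.2, 95.3]
ee_rot: [-0.583, 0.586, 0.401, -0.396]
force: [0.1, 0.4, -1.2]
grip_width: 0.418
```

```bash
python3 -c "
from h import *
print(ctrl.sense()['grip_width'])
go([510.5,-313,95],90)"
```

```text
0.4176491937744487
off [-0.2219, 0.0002, -0.08] [('yaw', np.float64(-0.374)), ('alt', np.float64(2.767))] cur jaw 68.5 j6 -1.573 t 25.43 down [ 0.008  0.    -1.   ]
```

>>> jog_arm:
  targets:
    - {"offset": [-0.035, 0, -0.012], "yaw": -0.08}
    - {"offset": [-0.07, 0, -0.024], "yaw": -0.15}
    - {"offset": [-0.105, 0, -0.037], "yaw": -0.22}
    - {"offset": [-0.14, 0, -0.05], "yaw": -0.29}
    - {"offset": [-0.175, 0, -0.063], "yaw": -0.35}
    - {"offset": [-0.21, 0, -0.076], "yaw": -0.374}
    - {"offset": [-0.222, 0, -0.08], "yaw": -0.374}
    - {"offset": [-0.222, 0, -0.08], "yaw": -0.374}

```text
time_s: 26.1
eef_pos: [509.5, -315.7, 94.3]
ee_rot: [-0.499, 0.503, 0.501, -0.497]
force: [0.2, -0.4, -2.2]
grip_width: 0.418
```

```bash
python3 -c "
from h import *
c=cap('wrist'); save('w24',c['img'])
print(ctrl.sense()['grip_width'])
go([510.5,-313,22],90)"
```

```text
0.4167226391465174
off [0.0005, 0.0723, -0.0003] [('yaw', np.float64(-0.003)), ('alt', np.float64(3.139))] cur jaw 89.8 j6 -2.321 t 26.15 down [ 0.007  0.002 -1.   ]
```

View pics/w24.png

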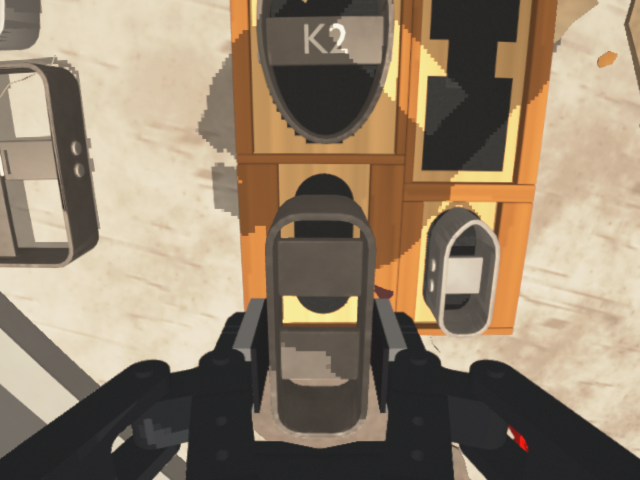

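>>> jog_arm:
  targets:
    - {"offset": [0.0, 0.025, 0], "yaw": 0}
    - {"offset": [0, 0.05, 0], "yaw": 0}
    - {"offset": [0, 0.062, 0], "yaw": 0}
    - {"offset": [0, 0.068, 0], "yaw": 0}
    - {"offset": [0, 0.072, 0], "yaw": 0}
    - {"offset": [0, 0.072, 0], "yaw": 0}
    - {"offset": [0, 0.072, 0], "yaw": 0}

```text
time_s: 26.73
eef_pos: [510.8, -313.6, 23.3]
ee_rot: [-0.499, 0.503, 0.502, -0.497]
force: [0.0, 0.4, -2.0]
grip_width: 0.412
```

```bash
python3 -c "
from h import *
c=cap('wrist'); save('w25',c['img'])
go([510.5,-313.3,18],90)"
```

```text
off [0.0004, 0.0054, 0.0003] [('yaw', np.float64(-0.003)), ('alt', np.float64(3.139))] cur jaw 89.9 j6 -2.321 t 26.78 down [ 0.008  0.    -1.   ]
```

View pics/w25.png

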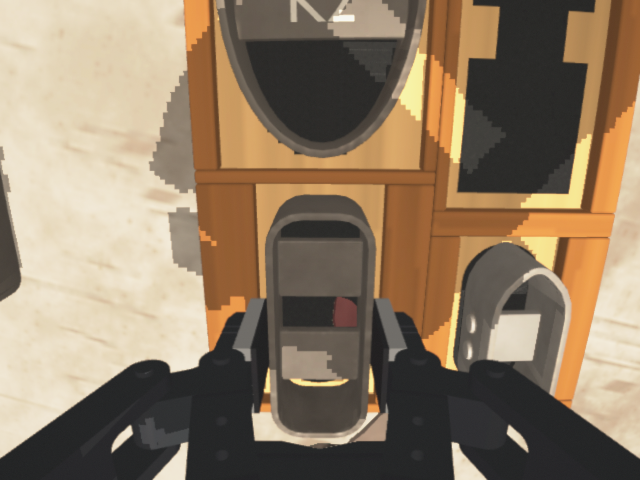

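>>> jog_arm:
  targets:
    - {"offset": [0, 0.002, 0], "yaw": 0}
    - {"offset": [0, 0.004, 0], "yaw": 0}
    - {"offset": [0, 0.0055, 0], "yaw": 0}
    - {"offset": [0, 0.0055, 0], "yaw": 0}
    - {"offset": [0, 0.0055, 0], "yaw": 0}

```text
time_s: 27.2
eef_pos: [511.0, -313.9, 18.2]
ee_rot: [-0.498, 0.503, 0.502, -0.497]
force: [1.1, -0.0, -0.4]
grip_width: 0.417
```

>>> jog_arm:
  targets:
    - {"offset": [0, 0, 0], "yaw": 0}
    - {"offset": [0, 0, 0], "yaw": 0}
    - {"offset": [0, 0, 0], "yaw": 0}
    - {"offset": [0, 0, 0], "yaw": 0}
  fingers: 0.056

```text
time_s: 27.53
eef_pos: [511.0, -313.9, 18.2]
ee_rot: [-0.498, 0.503, 0.502, -0.497]
force: [1.1, 0.0, 0.2]
grip_width: 0.658
```

>>> jog_arm:
  targets:
    - {"offset": [0, -0.02, 0], "yaw": 0}
    - {"offset": [0, -0.05, 0], "yaw": 0}
    - {"offset": [0, -0.09, 0.01], "yaw": 0}
    - {"offset": [0, -0.13, 0.03], "yaw": 0}
    - {"offset": [0, -0.16, 0.04], "yaw": 0}
    - {"offset": [0, -0.16, 0.04], "yaw": 0}

```text
time_s: 28.03
eef_pos: [470.0, -315.6, 184.8]
ee_rot: [-0.495, 0.507, 0.501, -0.497]
force: [1.2, -0.1, 1.3]
grip_width: 0.66
```

```bash
python3 -c "
from h import *
c=cap('wrist'); p=fit(c,'die_block','wrist',(510.5,-313,0),12)
draw(c,[('die_block',p,12)] if p is not None else [],'w26')
go([606,244,200],21)
"
```

```text
die_block score 0.78 IoU 0.925 [509.9, -314.1, -1.2]
off [0.5585, -0.0207, -0.1348] [('yaw', np.float64(1.201)), ('alt', np.float64(-1.94))] cur jaw 89.8 j6 -2.37 t 28.13 down [ 0.011 -0.002 -1.   ]
```

View pics/w26.png

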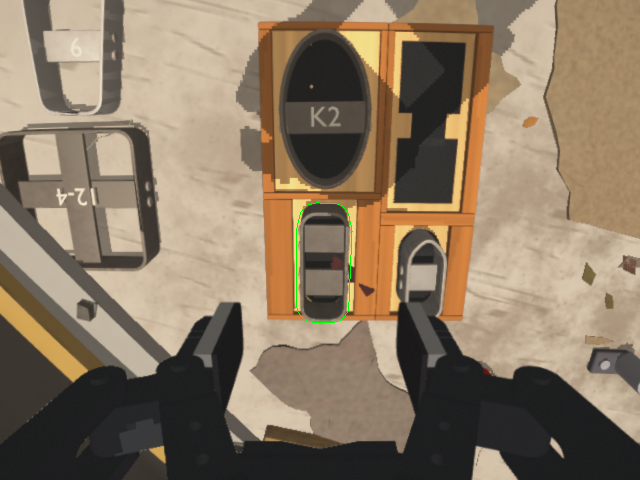

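>>> jog_arm:
  targets:
    - {"offset": [0.04, 0, -0.009], "yaw": 0.09}
    - {"offset": [0.08, 0, -0.018], "yaw": 0.18}
    - {"offset": [0.12, 0, -0.028], "yaw": 0.27}
    - {"offset": [0.16, 0, -0.038], "yaw": 0.36}
    - {"offset": [0.2, -0.005, -0.048], "yaw": 0.45}
    - {"offset": [0.24, -0.005, -0.058], "yaw": 0.54}
    - {"offset": [0.28, -0.01, -0.068], "yaw": 0.63}
    - {"offset": [0.32, -0.01, -0.078], "yaw": 0.72}
    - {"offset": [0.36, -0.01, -0.088], "yaw": 0.81}
    - {"offset": [0.4, -0.015, -0.098], "yaw": 0.9}
    - {"offset": [0.44, -0.015, -0.108], "yaw": 0.99}
    - {"offset": [0.48, -0.02, -0.118], "yaw": 1.08}
  fingers: 0.075

```text
time_s: 29.13
eef_pos: [588.4, 168.0, 196.9]
ee_rot: [-0.685, 0.688, 0.172, -0.167]
force: [0.6, -0.0, 0.1]
grip_width: 0.881
```

```bash
python3 -c "
from h import *
go([610,225,200],21)
"
```

```text
off [0.0457, -0.003, 0.0404] [('yaw', np.float64(0.117)), ('alt', np.float64(-3.024))] cur jaw 27.7 j6 -0.395 t 29.13 down [ 0.007 -0.002 -1.   ]
```

>>> jog_arm:
  targets:
    - {"offset": [0.03, 0, 0.025], "yaw": 0.09}
    - {"offset": [0.046, 0, 0.04], "yaw": 0.117}
    - {"offset": [0.046, 0, 0.04], "yaw": 0.117}
    - {"offset": [0.046, 0, 0.04], "yaw": 0.117}

```text
time_s: 29.47
eef_pos: [610.1, 225.8, 194.5]
ee_rot: [-0.694, 0.696, 0.131, -0.129]
force: [-0.9, 0.3, -0.2]
grip_width: 0.882
```

```bash
python3 -c "
from h import *
c=cap('wrist'); p=fit(c,'die_notch','wrist',(606,244,111),0)
draw(c,[('die_notch',p,0)] if p is not None else [],'w27')
a=np.radians(p[2]); g=p[:2]-28*np.array([np.cos(a),np.sin(a)]); print(g)
go([g[0],g[1],4],p[2]-90)
"
```

```text
die_notch score 0.64 IoU 0.985 [605.8, 244.1, 110.9]
[615.75841946 217.91779908]
off [0.0023, 0.1918, -0.0069] [('yaw', np.float64(0.001)), ('alt', np.float64(-3.14))] cur jaw 21.0 j6 -0.192 t 29.57 down [ 0.005 -0.003 -1.   ]
```

View pics/w27.png

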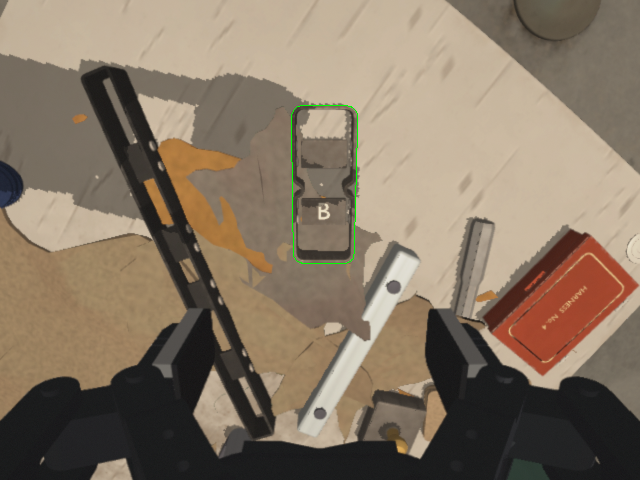

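```bash
python3 -c "
from h import *
c=cap('wrist')
E=toz(c,[[389,245],[419,252],[301,430],[319,436]],24); print(np.round(E,1))
s,p,M=tool()
print(np.round((E-np.array([615.8,217.9,0]))@M[:,[0,2]],1))
Q=toz(c,[[467,217],[495,222],[108,68]],18);print(np.round(Q,1)); print(np.round((Q-np.array([615.8,217.9,0]))@M[:,[0,2]],1))
"
```

```text
[[672.4 216.9  24. ]
 [697.7 220.2  24. ]
 [669.6  19.7  24. ]
 [688.1  19.1  24. ]]
[[  52.6  -21.3]
 [  77.4  -27.3]
 [ -20.5 -204.5]
 [  -3.6 -211.6]]
[[723.9 260.   18. ]
 [747.6 264.6  18. ]
 [424.  268.   18. ]]
[[ 116.1    0.5]
 [ 139.8   -3.6]
 [-161.1  115.4]]
```

>>> jog_arm:
  targets:
    - {"offset": [0.002, 0.04, -0.007], "yaw": 0}
    - {"offset": [0.002, 0.08, -0.007], "yaw": 0}
    - {"offset": [0.002, 0.12, -0.007], "yaw": 0}
    - {"offset": [0.002, 0.145, -0.007], "yaw": 0}
    - {"offset": [0.002, 0.16, -0.007], "yaw": 0}
    - {"offset": [0.002, 0.172, -0.007], "yaw": 0}
    - {"offset": [0.002, 0.18, -0.007], "yaw": 0}
    - {"offset": [0.002, 0.187, -0.007], "yaw": 0}
    - {"offset": [0.002, 0.192, -0.007], "yaw": 0}
    - {"offset": [0.002, 0.192, -0.007], "yaw": 0}
  fingers: 0.065

```text
time_s: 30.45
eef_pos: [615.7, 217.3, 4.0]
ee_rot: [-0.694, 0.697, 0.13, -0.127]
force: [-0.4, -0.2, -0.5]
grip_width: 0.759
```

```bash
python3 -c "
from h import *
sidez('s28')
c=cap('wrist'); save('w28',c['img'])"
```

```text
[615.7 217.3   4. ] [-0.4 -0.2 -0.5] 0.759
```

View pics/w28.png

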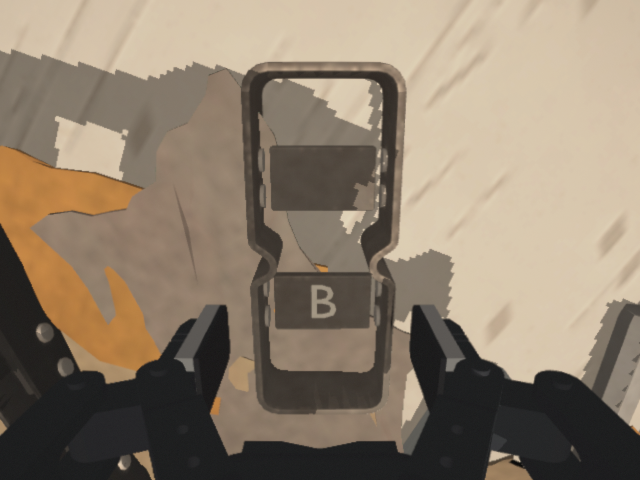

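>>> jog_arm:
  targets:
    - {"offset": [0, 0, 0], "yaw": 0}
    - {"offset": [0, 0, 0], "yaw": 0}
    - {"offset": [0, 0, 0], "yaw": 0}
    - {"offset": [0, 0, 0], "yaw": 0}
    - {"offset": [0, 0, 0], "yaw": 0}
    - {"offset": [0, 0, 0], "yaw": 0}
    - {"offset": [0, 0, 0], "yaw": 0}
  fingers: 0.025
  grip_force: 80

```text
time_s: 31.13
eef_pos: [617.0, 217.7, 6.5]
ee_rot: [-0.694, 0.697, 0.132, -0.126]
force: [-0.8, -0.4, 6.8]
grip_width: 0.533
```

>>> jog_arm:
  targets:
    - {"offset": [0, -0.005, 0], "yaw": 0}
    - {"offset": [0, -0.015, 0], "yaw": 0}
    - {"offset": [0, -0.03, 0], "yaw": 0}
    - {"offset": [0, -0.05, 0], "yaw": 0}
    - {"offset": [0, -0.09, 0], "yaw": 0}
    - {"offset": [0, -0.09, 0], "yaw": 0}

```text
time_s: 31.63
eef_pos: [619.2, 218.6, 104.9]
ee_rot: [-0.694, 0.697, 0.136, -0.121]
force: [1.1, 0.1, -0.1]
grip_width: 0.537
```

```bash
python3 -c "
from h import *
c=cap('wrist'); save('w29',c['img'])
go([434.6,-235.5,95],90)"
```

```text
off [-0.3341, 0.0038, -0.3579] [('yaw', np.float64(-1.204)), ('alt', np.float64(1.937))] cur jaw 21.0 j6 -0.202 t 31.68 down [ 0.018 -0.001 -1.   ]
```

View pics/w29.png

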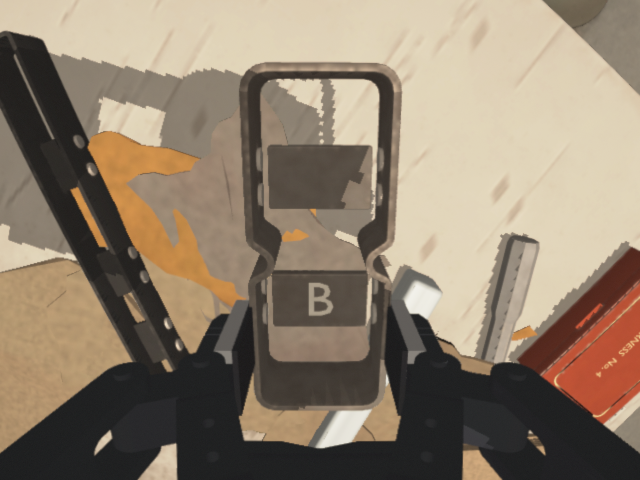

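>>> jog_arm:
  targets:
    - {"offset": [-0.02, 0, -0.022], "yaw": -0.09}
    - {"offset": [-0.047, 0, -0.05], "yaw": -0.19}
    - {"offset": [-0.075, 0, -0.08], "yaw": -0.29}
    - {"offset": [-0.102, 0, -0.109], "yaw": -0.39}
    - {"offset": [-0.13, 0, -0.139], "yaw": -0.49}
    - {"offset": [-0.157, 0, -0.168], "yaw": -0.59}
    - {"offset": [-0.185, 0, -0.198], "yaw": -0.69}
    - {"offset": [-0.212, 0, -0.227], "yaw": -0.79}
    - {"offset": [-0.24, 0.002, -0.257], "yaw": -0.89}
    - {"offset": [-0.267, 0.003, -0.286], "yaw": -0.99}
    - {"offset": [-0.294, 0.004, -0.315], "yaw": -1.09}
    - {"offset": [-0.318, 0.004, -0.34], "yaw": -1.18}

```text
time_s: 32.68
eef_pos: [441.7, -214.8, 94.5]
ee_rot: [-0.501, 0.509, 0.499, -0.491]
force: [1.0, 0.7, -2.1]
grip_width: 0.536
```

```bash
python3 -c "
from h import *
go([434.6,-235.5,95],90)"
```

```text
off [-0.0209, -0.0006, 0.0066] [('yaw', np.float64(-0.02)), ('alt', np.float64(3.121))] cur jaw 88.8 j6 -2.255 t 32.68 down [ 0.017 -0.    -1.   ]
```

>>> jog_arm:
  targets:
    - {"offset": [-0.021, 0, 0.007], "yaw": -0.02}
    - {"offset": [-0.021, 0, 0.007], "yaw": -0.02}
    - {"offset": [-0.021, 0, 0.007], "yaw": -0.02}
    - {"offset": [-0.021, 0, 0.007], "yaw": -0.02}

```text
time_s: 33.02
eef_pos: [434.2, -235.0, 94.2]
ee_rot: [-0.496, 0.504, 0.504, -0.496]
force: [-0.0, 0.3, -1.9]
grip_width: 0.532
```

```bash
python3 -c "
from h import *
c=cap('wrist'); save('w30',c['img']); print(ctrl.sense()['grip_width'])
go([434.6,-235.5,24],90)"
```

```text
0.5335008595291635
off [-0.0008, 0.0703, 0.0009] [('yaw', np.float64(0.0)), ('alt', np.float64(-3.141))] cur jaw 90.0 j6 -2.318 t 33.07 down [ 0.017  0.    -1.   ]
```

View pics/w30.png

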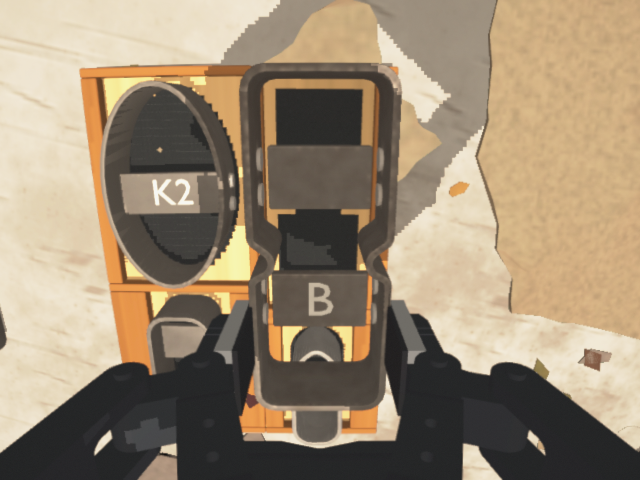

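>>> jog_arm:
  targets:
    - {"offset": [-0.001, 0.025, 0], "yaw": 0}
    - {"offset": [-0.001, 0.045, 0], "yaw": 0}
    - {"offset": [-0.001, 0.058, 0.001], "yaw": 0}
    - {"offset": [-0.001, 0.066, 0.001], "yaw": 0}
    - {"offset": [-0.001, 0.07, 0.001], "yaw": 0}
    - {"offset": [-0.001, 0.07, 0.001], "yaw": 0}
    - {"offset": [-0.001, 0.07, 0.001], "yaw": 0}

```text
time_s: 33.65
eef_pos: [435.0, -235.7, 24.8]
ee_rot: [-0.495, 0.504, 0.504, -0.496]
force: [0.2, -0.4, -2.1]
grip_width: 0.532
```

```bash
python3 -c "
from h import *
c=cap('wrist'); save('w31',c['img']); print(ctrl.sense()['grip_width'])
go([434.6,-235.5,19],90)"
```

```text
0.5342612157574196
off [0.0003, 0.006, 0.0006] [('yaw', np.float64(0.001)), ('alt', np.float64(-3.141))] cur jaw 90.0 j6 -2.322 t 33.7 down [ 0.018 -0.001 -1.   ]
```

View pics/w31.png

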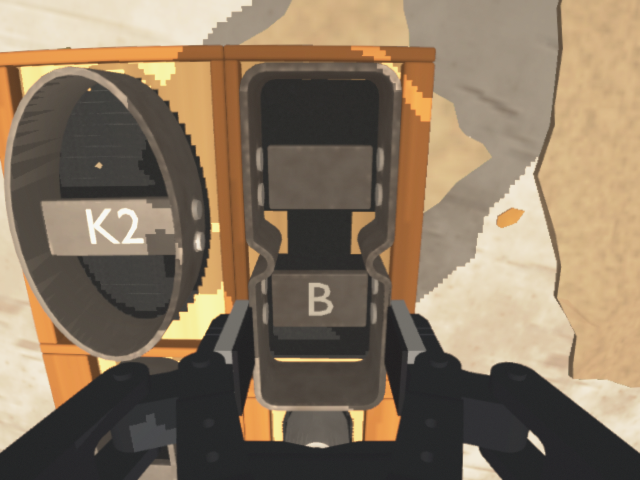

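>>> jog_arm:
  targets:
    - {"offset": [0, 0.002, 0], "yaw": 0}
    - {"offset": [0, 0.004, 0], "yaw": 0}
    - {"offset": [0, 0.006, 0], "yaw": 0}
    - {"offset": [0, 0.006, 0], "yaw": 0}
    - {"offset": [0, 0.006, 0], "yaw": 0}

```text
time_s: 34.12
eef_pos: [435.3, -236.0, 19.2]
ee_rot: [-0.495, 0.505, 0.504, -0.496]
force: [0.7, 0.4, 0.6]
grip_width: 0.531
```

>>> jog_arm:
  targets:
    - {"offset": [0, 0, 0], "yaw": 0}
    - {"offset": [0, 0, 0], "yaw": 0}
    - {"offset": [0, 0, 0], "yaw": 0}
    - {"offset": [0, 0, 0], "yaw": 0}
  fingers: 0.054

```text
time_s: 34.45
eef_pos: [435.3, -236.0, 19.2]
ee_rot: [-0.495, 0.505, 0.504, -0.496]
force: [0.2, 0.1, -0.3]
grip_width: 0.634
```

>>> jog_arm:
  targets:
    - {"offset": [0, -0.02, 0], "yaw": 0}
    - {"offset": [0, -0.05, 0], "yaw": 0}
    - {"offset": [0, -0.09, 0.0], "yaw": 0}
    - {"offset": [0, -0.13, -0.02], "yaw": 0}
    - {"offset": [0, -0.17, -0.03], "yaw": 0}
    - {"offset": [0, -0.2, -0.03], "yaw": 0}

```text
time_s: 34.95
eef_pos: [462.9, -235.7, 222.9]
ee_rot: [-0.494, 0.505, 0.505, -0.496]
force: [1.7, -1.1, 0.8]
grip_width: 0.633
```

```bash
python3 -c "
from h import *
c=cap('wrist'); 
it=[]
for n,p0 in (('die_notch',(407,-235,0)),('die_oval',(398,-312,0)),('die_block',(510,-313,0)),('die_tab',(521,-236,0))):
    p=fit(c,n,'wrist',p0,12)
    if p is not None: it.append((n,p,12))
draw(c,it,'w32')
go([540,160,280],90)
"
```

```text
die_notch score 0.94 IoU 0.982 [405.9, -235.9, 0.2]
die_oval score 0.59 IoU 0.196 [390.5, -319.0, 0.9]
die_block score 0.66 IoU 0.921 [514.5, -317.4, 0.8]
die_tab score 0.85 IoU 0.917 [521.0, -236.2, 0.5]
off [0.3954, -0.06, -0.0801] [('yaw', np.float64(0.001)), ('alt', np.float64(-3.141))] cur jaw 90.0 j6 -2.278 t 35.2 down [ 0.017 -0.    -1.   ]
```

View pics/w32.png

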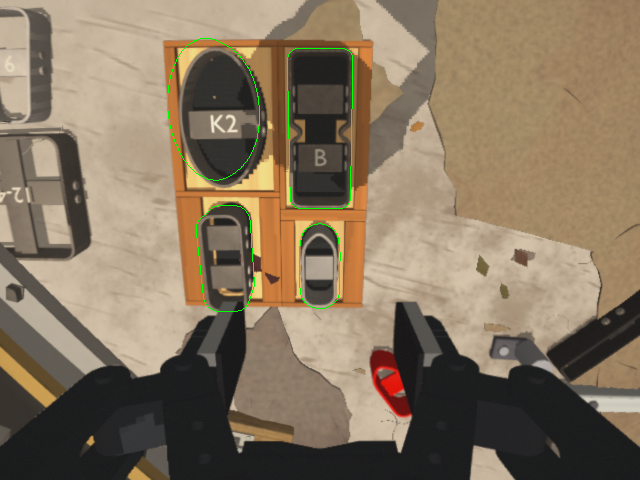

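```bash
python3 -c "
from h import *
go([590,90,260],90)
"
```

```text
off [0.3253, -0.0392, -0.1297] [('yaw', np.float64(0.001)), ('alt', np.float64(-3.141))] cur jaw 90.0 j6 -2.278 t 35.2 down [ 0.017 -0.    -1.   ]
```

>>> jog_arm:
  targets:
    - {"offset": [0.035, -0.01, -0.013], "yaw": 0}
    - {"offset": [0.07, -0.02, -0.027], "yaw": 0}
    - {"offset": [0.105, -0.03, -0.04], "yaw": 0}
    - {"offset": [0.14, -0.039, -0.055], "yaw": 0}
    - {"offset": [0.175, -0.039, -0.07], "yaw": 0}
    - {"offset": [0.21, -0.039, -0.083], "yaw": 0}
    - {"offset": [0.245, -0.039, -0.097], "yaw": 0}
    - {"offset": [0.28, -0.039, -0.112], "yaw": 0}
    - {"offset": [0.315, -0.039, -0.126], "yaw": 0}
    - {"offset": [0.325, -0.039, -0.13], "yaw": 0}
    - {"offset": [0.325, -0.039, -0.13], "yaw": 0}

```text
time_s: 36.12
eef_pos: [590.2, 92.0, 257.5]
ee_rot: [-0.496, 0.502, 0.504, -0.498]
force: [-0.4, -1.5, 0.6]
grip_width: 0.632
```

```bash
python3 -c "
from h import *
c=cap('wrist'); p=fit(c,'strip_die','wrist',(528,136,130),0)
draw(c,[('strip_die',p,0)],'w33')
print(ctrl.sense()['joints'][5], ctrl.sense()['eef_pos'])
"
```

```text
strip_die score 0.72 IoU 0.88 [529.4, 135.1, 130.1]
-1.6179880760787606 [589.86501011  89.08462367 258.3669122 ]
```

View pics/w33.png

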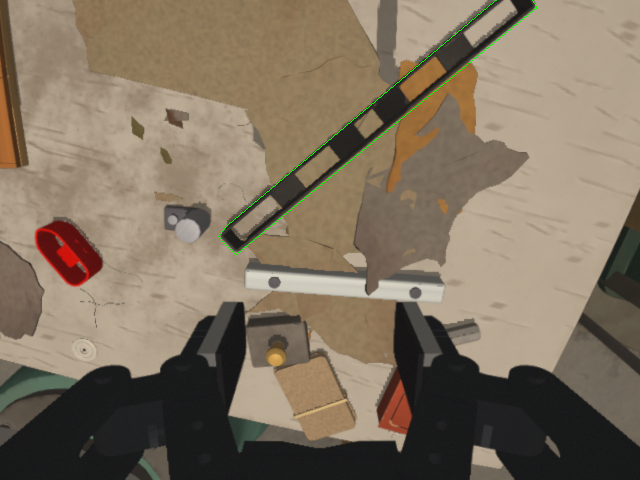

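```bash
python3 -c "
from h import *
c=cap('wrist'); im=c['img']
save('w34',cv2.resize(im[190:310,150:460],None,fx=2.5,fy=2.5,interpolation=cv2.INTER_CUBIC))
save('w34b',cv2.resize(im[195:275,150:290],None,fx=5.5,fy=5.5,interpolation=cv2.INTER_CUBIC))
"
```

```text
(no output)
```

View pics/w34.png

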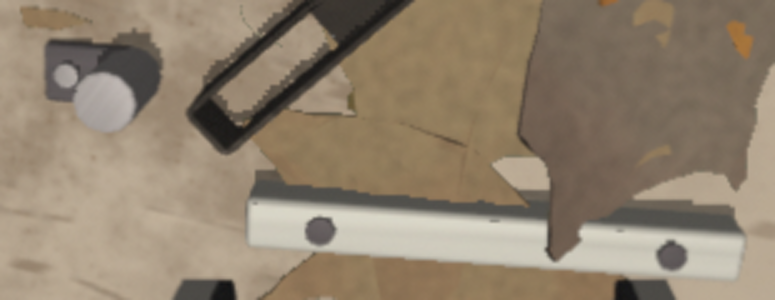

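View pics/w34b.png

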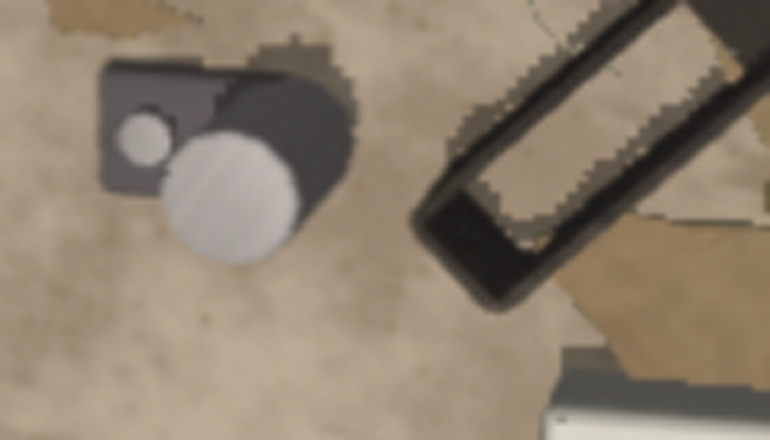

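```bash
python3 -c "
from h import *
c=cap('wrist')
r=lambda uv,z: print(z,np.round(toz(c,uv,z)[:,:2],1).tolist())
r([[250,270],[448,284]],24); r([[252,263],[444,273]],0)
r([[249,288.5],[446,300.8]],24)
r([[192,230.8]],42); r([[162+9,218]],8)
r([[225.5,235.4],[240.9,251]],30)
"
```

```text
24 [[666.6, 20.7], [681.8, 216.6]]
0 [[668.3, 18.9], [679.7, 219.0]]
24 [[686.3, 18.6], [700.2, 216.3]]
42 [[621.3, -27.4]]
8 [[618.0, -57.9]]
30 [[629.3, 0.3], [644.8, 14.0]]
```

```bash
python3 -c "
from h import *
t=cap('top'); save('t35',cv2.resize(t['img'][185:255,235:365],None,fx=6,fy=6,interpolation=cv2.INTER_CUBIC))
"
```

```text
(no output)
```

View pics/t35.png

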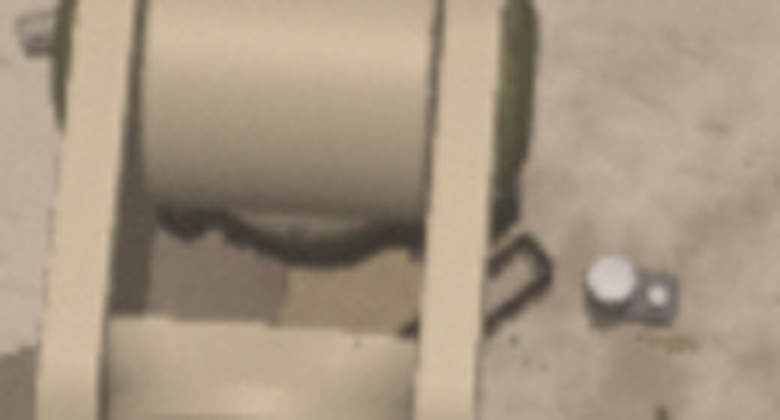

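```bash
python3 -c "
import cv2
im=cv2.imread('pics/top0.png'); cv2.imwrite('pics/t36.png',cv2.resize(im[185:255,235:365],None,fx=6,fy=6,interpolation=cv2.INTER_CUBIC))
"
```

```text
(no output)
```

View pics/t36.png

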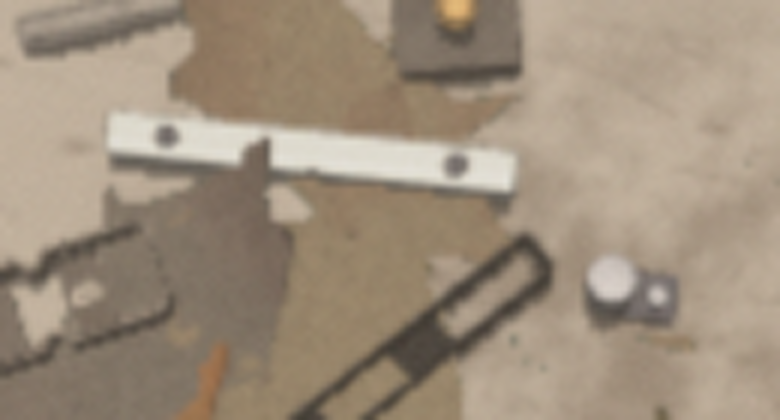

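```bash
python3 -c "
from h import *
from scipy.optimize import least_squares
t=cap('top'); c=cap('wrist')
f=lambda a:(np.array(a,float)+.0)/6+[235,185]
TP=f([[110,112],[518,150],[107,155],[514,190],[611,281]])
mod=lambda:np.array([[22,100,24],[22,-100,24],[0,100,24],[0,-100,24],[-40,-150,42.]])
WP=np.array([[250,270],[448,284],[252,263],[444,273],[249,288.5],[446,300.8],[192,230.8]],float)
WM=np.array([[0,-100,24],[0,100,24],[0,-100,0],[0,100,0],[22,-100,24],[22,100,24],[-40,-150,42.]])
def tr(q,M):
    a=q[2]; Rm=np.array([[np.cos(a),-np.sin(a)],[np.sin(a),np.cos(a)]])
    return np.c_[M[:,:2]@Rm.T+q[:2],M[:,2]]
def res(q,w,tp): 
    r=[]
    if w: r.append((proj(c,tr(q,WM))-WP).ravel())
    if tp: r.append((proj(t,tr(q,mod()))-TP).ravel()*2)
    return np.concatenate(r)
for w,tp in((1,0),(0,1),(1,1)):
    s=least_squares(res,[673,118,-.05],args=(w,tp)); q=s.x
    print(w,tp,np.round([q[0],q[1],np.degrees(q[2])],2),'rms',np.sqrt(np.mean(s.fun**2)).round(2),'post',tr(q,np.array([[-40,-150,0.]]))[0].round(1)); print(s.fun.round(1))
P=f([[525,235],[549,275]]); print('strip end top',toz(t,P,30).round(1))
"
```

```text
1 0 [674.06 118.77  -4.2 ] rms 1.22 post [623.2 -27.9   0. ]
[-1.3 -0.7  2.  -1.5  0.3 -2.3 -0.6  0.5 -0.7  1.3  0.3  1.7  0.1  1.2]
0 1 [672.56 118.83  -4.37] rms 0.83 post [621.3 -27.7   0. ]
[-0.6 -0.5  0.7  0.1 -1.4 -0.1  0.6  1.5  0.8 -1. ]
1 1 [673.65 118.79  -4.25] rms 1.16 post [622.6 -27.8   0. ]
[-1.3 -1.2  2.  -1.8  0.3 -2.7 -0.6  0.2 -0.7  0.8  0.3  1.4  0.1  0.7
 -0.6 -1.1  0.7 -0.8 -1.3 -0.7  0.6  0.6  0.9 -1.9]
strip end top [[643.8  14.3  30. ]
 [624.5   2.5  30. ]]
```

```bash
python3 -c "
from h import *
go([438,243,140],40.1)
"
```

```text
off [0.1544, 0.1173, 0.1543] [('yaw', np.float64(0.87)), ('alt', np.float64(-2.272))] cur jaw 89.9 j6 -1.617 t 36.47 down [ 0.017 -0.    -1.   ]
```

>>> jog_arm:
  targets:
    - {"offset": [0.02, 0.012, 0.02], "yaw": 0.11}
    - {"offset": [0.04, 0.03, 0.04], "yaw": 0.22}
    - {"offset": [0.06, 0.045, 0.06], "yaw": 0.33}
    - {"offset": [0.08, 0.06, 0.08], "yaw": 0.44}
    - {"offset": [0.1, 0.075, 0.1], "yaw": 0.55}
    - {"offset": [0.12, 0.09, 0.12], "yaw": 0.66}
    - {"offset": [0.14, 0.105, 0.14], "yaw": 0.77}
    - {"offset": [0.154, 0.115, 0.154], "yaw": 0.87}
    - {"offset": [0.154, 0.117, 0.154], "yaw": 0.87}
    - {"offset": [0.154, 0.117, 0.154], "yaw": 0.87}

```text
time_s: 37.3
eef_pos: [438.0, 242.5, 140.1]
ee_rot: [-0.662, 0.666, 0.248, -0.238]
force: [-0.0, 0.3, 0.7]
grip_width: 0.633
```

```bash
python3 -c "
from h import *
c=cap('wrist'); p=(528.4,136.3,130.1)
draw(c,[('strip_die',p,0)],'w37')
go([438.2,243.4,5],40.1)
"
```

```text
off [-0.0015, 0.1357, 0.0029] [('yaw', np.float64(0.002)), ('alt', np.float64(-3.14))] cur jaw 40.2 j6 -0.426 t 37.35 down [ 0.017 -0.    -1.   ]
```

View pics/w37.png

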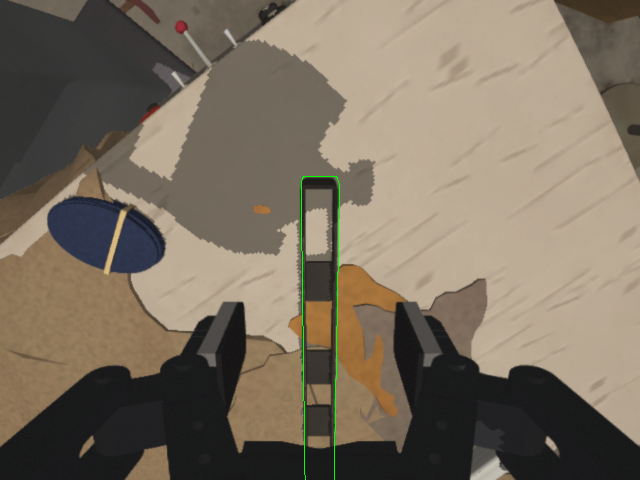

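>>> jog_arm:
  targets:
    - {"offset": [-0.001, 0.03, 0.001], "yaw": 0.002}
    - {"offset": [-0.001, 0.06, 0.002], "yaw": 0.002}
    - {"offset": [-0.001, 0.09, 0.003], "yaw": 0.002}
    - {"offset": [-0.001, 0.11, 0.003], "yaw": 0.002}
    - {"offset": [-0.001, 0.12, 0.003], "yaw": 0.002}
    - {"offset": [-0.001, 0.127, 0.003], "yaw": 0.002}
    - {"offset": [-0.001, 0.132, 0.003], "yaw": 0.002}
    - {"offset": [-0.001, 0.136, 0.003], "yaw": 0.002}
    - {"offset": [-0.001, 0.136, 0.003], "yaw": 0.002}
    - {"offset": [-0.001, 0.136, 0.003], "yaw": 0.002}

```text
time_s: 38.18
eef_pos: [439.0, 243.9, 5.3]
ee_rot: [-0.662, 0.666, 0.249, -0.236]
force: [-0.2, 0.9, 0.1]
grip_width: 0.637
```

```bash
python3 -c "
from h import *
sidez('s38')
c=cap('wrist'); save('w38',c['img'])
go([438.2,243.4,5],40.1)
"
```

```text
[439.  243.9   5.3] [-0.2  0.9  0.1] 0.637
off [-0.0009, 0.0004, 0.0001] [('yaw', np.float64(-0.0)), ('alt', np.float64(3.141))] cur jaw 40.1 j6 -0.419 t 38.28 down [ 0.019  0.    -1.   ]
```

View pics/w38.png

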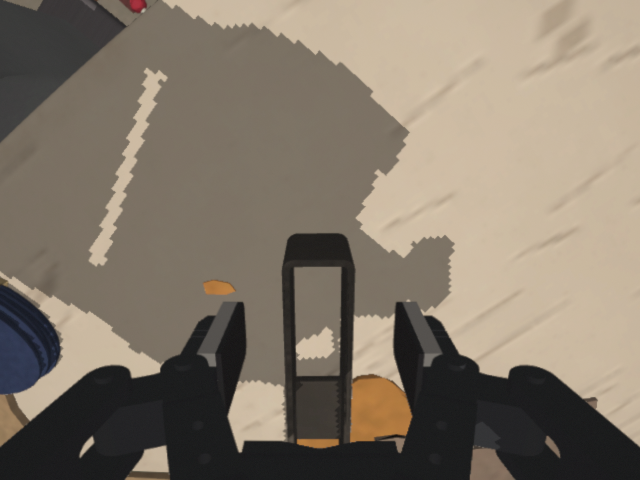

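View pics/s38.png

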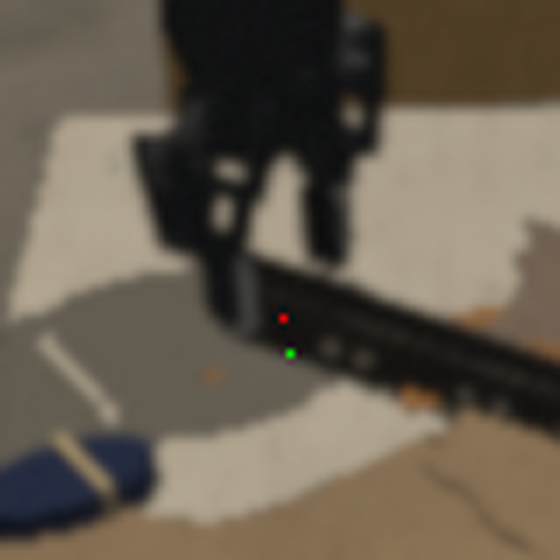

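>>> jog_arm:
  targets:
    - {"offset": [-0.001, 0, 0], "yaw": 0}
    - {"offset": [-0.001, 0, 0], "yaw": 0}
    - {"offset": [-0.001, 0, 0], "yaw": 0}
    - {"offset": [-0.001, 0, 0], "yaw": 0}
    - {"offset": [-0.001, 0, 0], "yaw": 0}
    - {"offset": [-0.001, 0, 0], "yaw": 0}
    - {"offset": [-0.001, 0, 0], "yaw": 0}
  fingers: 0.012
  grip_force: 50

```text
time_s: 38.87
eef_pos: [438.4, 243.4, 5.9]
ee_rot: [-0.662, 0.666, 0.249, -0.236]
force: [-1.6, -0.2, 5.3]
grip_width: 0.265
```

```bash
python3 -c "
from h import *
s,p,M=tool(); print(p,s['force'],s['wrist_torque'],s['grip_width'])
go(p+[20.3,-24.1,0],40.1)
"
```

```text
[438.39458932 243.39381764   5.92686669] [-1.60739099 -0.19831457  5.26376255] [-0.09277709  0.26916299  0.02974046] 0.2652297758717556
off [-0.0, 0.0004, -0.0315] [('yaw', np.float64(0.0)), ('alt', np.float64(-3.141))] cur jaw 40.1 j6 -0.42 t 38.87 down [ 0.019  0.    -1.   ]
```

>>> jog_arm:
  targets:
    - {"offset": [0, 0.0008, -0.004], "yaw": 0}
    - {"offset": [0, 0.001, -0.008], "yaw": 0}
    - {"offset": [0, 0.001, -0.012], "yaw": 0}
    - {"offset": [0, 0.001, -0.016], "yaw": 0}
    - {"offset": [0, 0.001, -0.02], "yaw": 0}
    - {"offset": [0, 0.001, -0.024], "yaw": 0}
    - {"offset": [0, 0.001, -0.028], "yaw": 0}
    - {"offset": [0, 0.001, -0.0315], "yaw": 0}
    - {"offset": [0, 0.001, -0.0315], "yaw": 0}

```text
time_s: 39.62
eef_pos: [458.8, 219.6, 5.9]
ee_rot: [-0.662, 0.666, 0.249, -0.236]
force: [-1.8, 1.4, 5.7]
grip_width: 0.266
```

```bash
python3 -c "
from h import *
s,p,M=tool(); print(p,s['force'],s['wrist_torque'],s['grip_width'])
t=cap('top'); save('t39',cv2.resize(t['img'][185:305,215:375],None,fx=4.8,fy=4.8,interpolation=cv2.INTER_CUBIC))
c=cap('side'); save('s39',cv2.resize(c['img'][190:290,230:410],None,fx=4.4,fy=4.4,interpolation=cv2.INTER_CUBIC))
"
```

```text
[458.81327969 219.56961908   5.93875862] [-1.79790273  1.44214723  5.69993565] [0.18744262 0.49087094 0.00315626] 0.2660054561208148
```

View pics/t39.png

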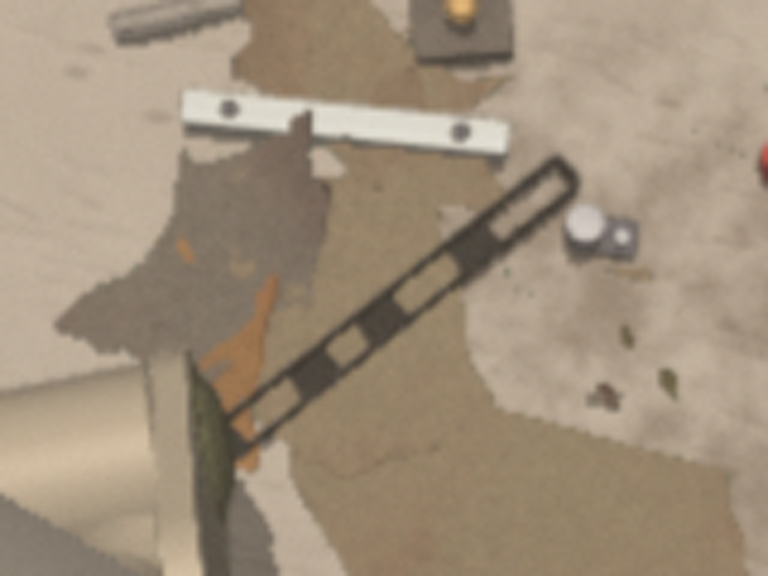

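View pics/s39.png

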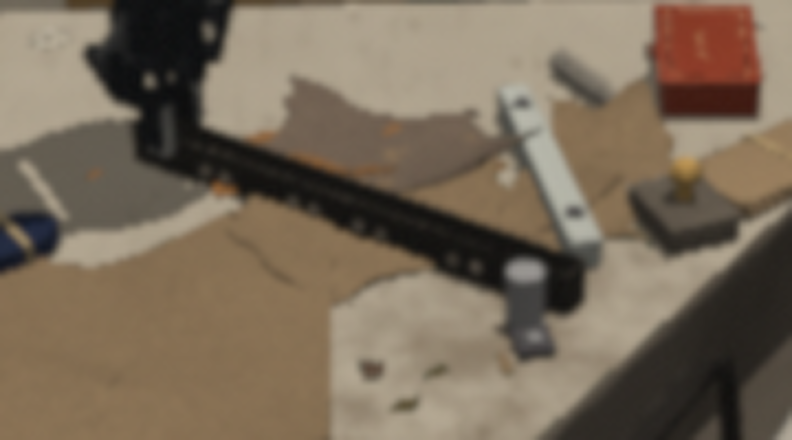

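>>> jog_arm:
  targets:
    - {"offset": [-0.001, 0.0005, -0.001], "yaw": 0}
    - {"offset": [-0.003, 0.0005, -0.003], "yaw": 0}
    - {"offset": [-0.005, 0.0005, -0.003], "yaw": 0}
    - {"offset": [-0.007, 0.0005, -0.003], "yaw": 0}
    - {"offset": [-0.009, 0.0005, -0.003], "yaw": 0}
    - {"offset": [-0.009, 0.0005, -0.003], "yaw": 0}

```text
time_s: 40.22
eef_pos: [454.6, 211.4, 6.0]
ee_rot: [-0.662, 0.667, 0.25, -0.235]
force: [3.3, 2.3, 6.5]
grip_width: 0.263
```

```bash
cat >> h.py <<'E'
def look(k):
    s,p,M=tool(); print(np.round(p,1),'F',np.round(s['force'],1),'T',np.round(s['wrist_torque'],2),round(s['grip_width'],3),'t',round(s['time_s'],1),'jaw',round(np.degrees(np.arctan2(M[1,0],M[0,0])),1))
    t=cap('top'); a=cv2.resize(t['img'][190:250,280:370],None,fx=8.8,fy=8.8,interpolation=cv2.INTER_CUBIC); save('t'+k,a)
E
python3 -c "
from h import *
look('40')"
```

```text
[454.6 211.4   6. ] F [3.3 2.3 6.5] T [ 0.32 -0.52  0.46] 0.263 t 40.2 jaw 40.1
```

View pics/t40.png

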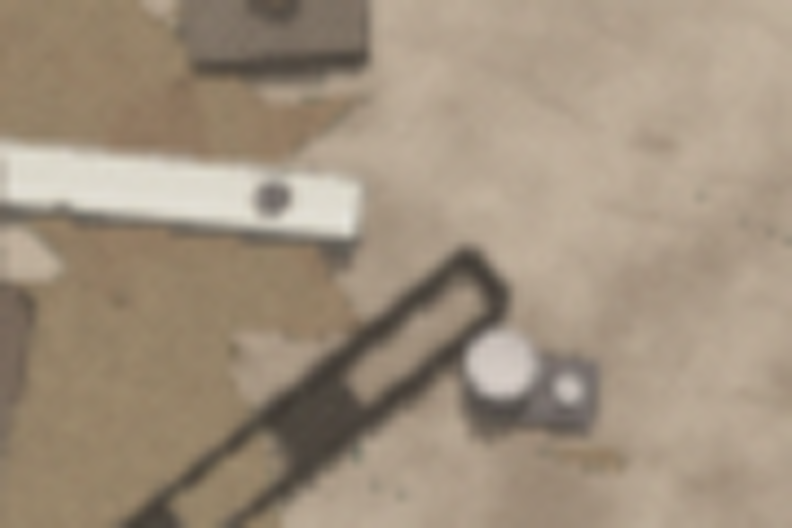

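>>> jog_arm:
  targets:
    - {"offset": [-0.001, 0.0005, 0], "yaw": 0}
    - {"offset": [-0.002, 0.0005, 0], "yaw": 0}
    - {"offset": [-0.003, 0.0005, 0], "yaw": 0}
    - {"offset": [-0.003, 0.0005, 0], "yaw": 0}

```text
time_s: 40.6
eef_pos: [453.1, 209.5, 6.0]
ee_rot: [-0.662, 0.667, 0.251, -0.234]
force: [2.8, 2.7, 5.8]
grip_width: 0.266
```

```bash
python3 -c "
from h import *
look('41')"
```

```text
[453.1 209.5   6. ] F [2.8 2.7 5.8] T [ 0.53 -0.51  0.48] 0.266 t 40.6 jaw 40.1
```

View pics/t41.png

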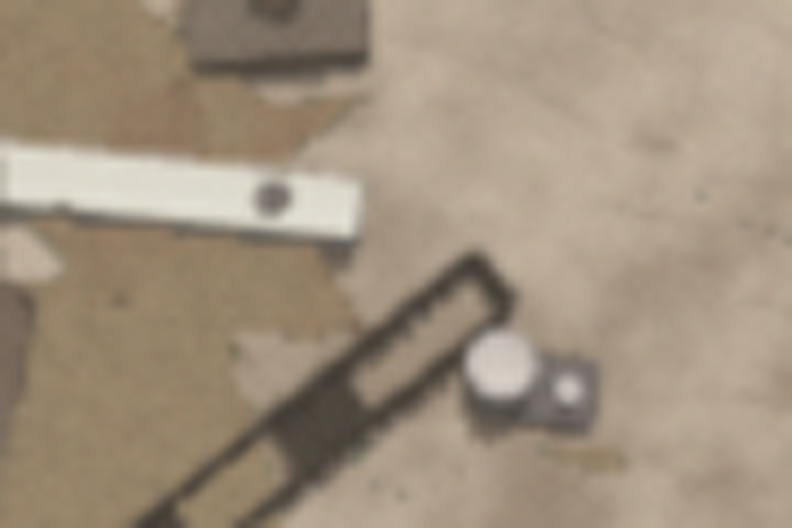

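```bash
cat >> h.py <<'E'
P0=np.array([622.6,-27.8])
def swing(phis,L=291,nb=-23,lead=1.0,z=5.5):
    s,p,M=tool(); cur=np.degrees(np.arctan2(M[1,0],M[0,0]))
    for f in phis:
        a=np.radians(f); u=np.array([np.cos(a),np.sin(a)]); n=np.array([-np.sin(a),np.cos(a)])
        g=P0+L*u+nb*n
        off=M.T@(np.array([g[0],g[1],z])-p)/1000
        print(f,np.round(off,4).tolist(),'yaw',round(-np.radians(f-90-lead-cur),3), np.round(g,0))
E
python3 -c "
from h import *
swing([128,126,124,122,120,118])"
```

```text
128 [0.0105, 0.0007, -0.0008] yaw 0.055 [462. 216.]
126 [0.0205, 0.0009, -0.0021] yaw 0.09 [470. 221.]
124 [0.0306, 0.0011, -0.0039] yaw 0.125 [479. 226.]
122 [0.0406, 0.0014, -0.0059] yaw 0.16 [488. 231.]
120 [0.0505, 0.0016, -0.0083] yaw 0.195 [497. 236.]
118 [0.0603, 0.0018, -0.0111] yaw 0.23 [506. 240.]
```

>>> jog_arm:
  targets:
    - {"offset": [0.003, 0.0005, 0], "yaw": 0.025}
    - {"offset": [0.0105, 0.0007, -0.001], "yaw": 0.055}
    - {"offset": [0.0155, 0.0008, -0.0015], "yaw": 0.072}
    - {"offset": [0.0205, 0.0009, -0.002], "yaw": 0.09}
    - {"offset": [0.0255, 0.001, -0.003], "yaw": 0.107}
    - {"offset": [0.0305, 0.0011, -0.004], "yaw": 0.125}
    - {"offset": [0.0405, 0.0014, -0.006], "yaw": 0.16}
    - {"offset": [0.0405, 0.0014, -0.006], "yaw": 0.16}

```text
time_s: 41.32
eef_pos: [488.5, 231.8, 6.0]
ee_rot: [-0.679, 0.683, 0.198, -0.18]
force: [1.3, 6.3, 10.2]
grip_width: 0.264
```

```bash
python3 -c "
from h import *
look('42')
swing([120,118,116,114,112,110,108,106])"
```

```text
[488.5 231.8   6. ] F [ 1.3  6.3 10.2] T [ 0.86 -0.11  0.95] 0.264 t 41.3 jaw 31.0
120 [0.0094, 0.0007, -0.001] yaw 0.036 [497. 236.]
118 [0.0195, 0.001, -0.0022] yaw 0.071 [506. 240.]
116 [0.0296, 0.0012, -0.0037] yaw 0.106 [516. 244.]
114 [0.0396, 0.0015, -0.0056] yaw 0.141 [525. 247.]
112 [0.0495, 0.0017, -0.0078] yaw 0.176 [535. 251.]
110 [0.0594, 0.002, -0.0104] yaw 0.211 [545. 254.]
108 [0.0691, 0.0022, -0.0133] yaw 0.246 [555. 256.]
106 [0.0788, 0.0025, -0.0165] yaw 0.28 [564. 258.]
```

View pics/t42.png

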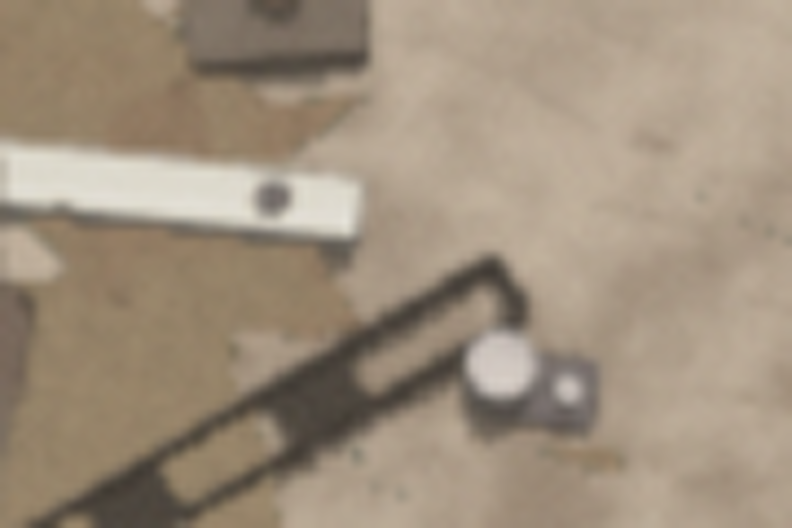

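>>> jog_arm:
  targets:
    - {"offset": [0.0045, 0.0002, 0], "yaw": 0.018}
    - {"offset": [0.0095, 0.0003, -0.001], "yaw": 0.036}
    - {"offset": [0.0145, 0.0004, -0.0015], "yaw": 0.053}
    - {"offset": [0.0195, 0.0006, -0.002], "yaw": 0.071}
    - {"offset": [0.0245, 0.0007, -0.003], "yaw": 0.088}
    - {"offset": [0.0295, 0.0008, -0.0035], "yaw": 0.106}
    - {"offset": [0.0395, 0.0011, -0.0055], "yaw": 0.141}
    - {"offset": [0.0495, 0.0013, -0.008], "yaw": 0.176}
    - {"offset": [0.0595, 0.0016, -0.0105], "yaw": 0.211}
    - {"offset": [0.0595, 0.0016, -0.0105], "yaw": 0.211}

```text
time_s: 42.2
eef_pos: [546.4, 254.1, 6.1]
ee_rot: [-0.697, 0.698, 0.126, -0.106]
force: [4.8, 4.6, 3.9]
grip_width: 0.263
```

```bash
python3 -c "
from h import *
look('43')
swing([108,106,104,102,100,98,96,94,92],z=5.8)"
```

```text
[546.4 254.1   6.1] F [4.8 4.6 3.9] T [ 0.59 -0.82  0.91] 0.263 t 42.2 jaw 18.9
108 [0.0086, 0.0006, -0.0008] yaw 0.035 [555. 256.]
106 [0.0187, 0.0009, -0.0019] yaw 0.07 [564. 258.]
104 [0.0288, 0.0011, -0.0034] yaw 0.105 [575. 260.]
102 [0.0388, 0.0014, -0.0053] yaw 0.14 [585. 262.]
100 [0.0487, 0.0017, -0.0075] yaw 0.175 [595. 263.]
98 [0.0586, 0.002, -0.01] yaw 0.209 [605. 264.]
96 [0.0683, 0.0023, -0.0129] yaw 0.244 [615. 264.]
94 [0.078, 0.0026, -0.0162] yaw 0.279 [625. 264.]
92 [0.0875, 0.0029, -0.0197] yaw 0.314 [635. 264.]
```

View pics/t43.png

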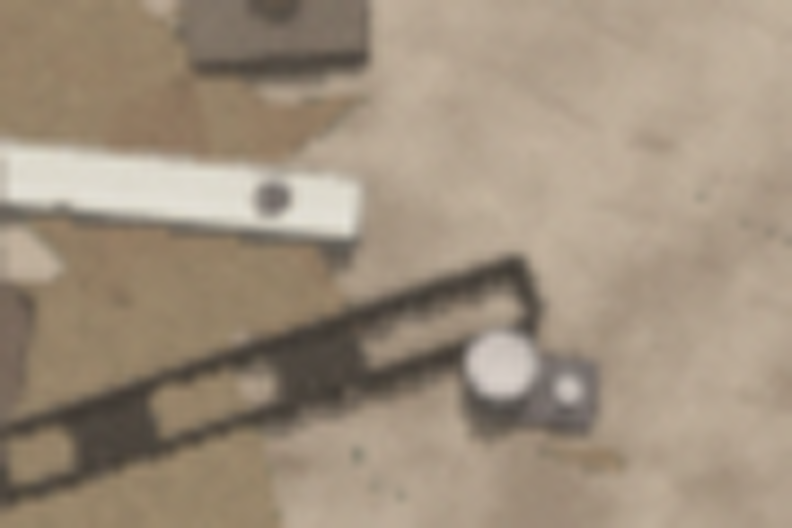

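Still against the post. Continuing to 96°.

>>> jog_arm:
  targets:
    - {"offset": [0.0045, 0.0003, 0], "yaw": 0.018}
    - {"offset": [0.0085, 0.0005, -0.001], "yaw": 0.035}
    - {"offset": [0.0135, 0.0006, -0.0015], "yaw": 0.053}
    - {"offset": [0.0185, 0.0008, -0.002], "yaw": 0.07}
    - {"offset": [0.029, 0.001, -0.0035], "yaw": 0.105}
    - {"offset": [0.039, 0.0013, -0.0055], "yaw": 0.14}
    - {"offset": [0.0485, 0.0015, -0.0075], "yaw": 0.175}
    - {"offset": [0.0585, 0.0018, -0.01], "yaw": 0.209}
    - {"offset": [0.068, 0.002, -0.013], "yaw": 0.244}
    - {"offset": [0.068, 0.002, -0.013], "yaw": 0.244}

```text
time_s: 43.08
eef_pos: [616.4, 263.9, 6.2]
ee_rot: [0.707, -0.706, -0.041, 0.02]
force: [5.2, 2.8, 3.6]
grip_width: 0.267
```

```bash
python3 -c "
from h import *
look('44')
swing([94,92,90,88,87,86,85],z=5.8)
c=cap('wrist'); save('w44',c['img'])"
```

```text
[616.4 263.9   6.2] F [5.2 2.8 3.6] T [ 0.17 -0.97  0.9 ] 0.267 t 43.1 jaw 4.9
94 [0.0091, 0.0007, -0.0005] yaw 0.035 [625. 264.]
92 [0.0192, 0.001, -0.0017] yaw 0.07 [635. 264.]
90 [0.0293, 0.0013, -0.0032] yaw 0.105 [646. 263.]
88 [0.0393, 0.0016, -0.0051] yaw 0.14 [656. 262.]
87 [0.0443, 0.0018, -0.0061] yaw 0.157 [661. 262.]
86 [0.0492, 0.0019, -0.0073] yaw 0.175 [666. 261.]
85 [0.0542, 0.0021, -0.0085] yaw 0.192 [671. 260.]
```

View pics/t44.png

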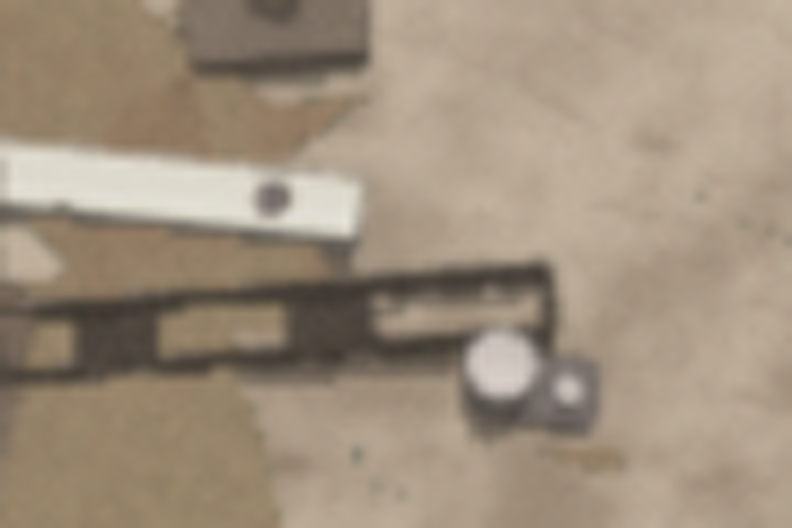

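View pics/w44.png

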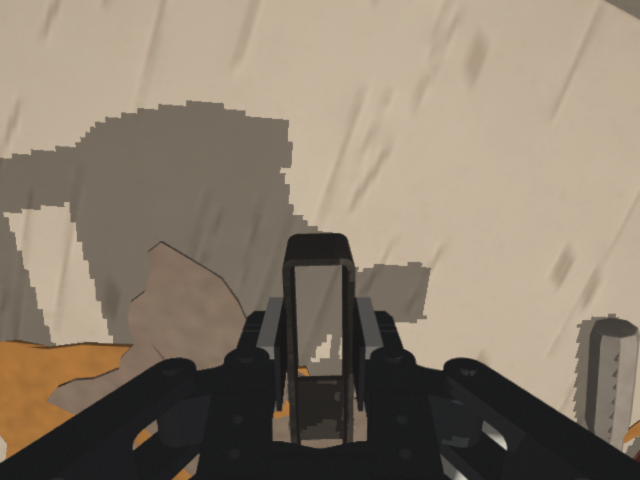

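>>> jog_arm:
  targets:
    - {"offset": [0.0045, 0.0003, 0], "yaw": 0.018}
    - {"offset": [0.009, 0.0005, -0.0005], "yaw": 0.035}
    - {"offset": [0.014, 0.0006, -0.001], "yaw": 0.053}
    - {"offset": [0.019, 0.0008, -0.0015], "yaw": 0.07}
    - {"offset": [0.024, 0.001, -0.0025], "yaw": 0.088}
    - {"offset": [0.0295, 0.0012, -0.003], "yaw": 0.105}
    - {"offset": [0.0345, 0.0014, -0.004], "yaw": 0.122}
    - {"offset": [0.0395, 0.0014, -0.005], "yaw": 0.14}
    - {"offset": [0.0395, 0.0014, -0.005], "yaw": 0.14}

```text
time_s: 43.93
eef_pos: [656.5, 262.4, 6.2]
ee_rot: [0.708, -0.705, 0.007, -0.03]
force: [3.9, 3.3, 3.4]
grip_width: 0.264
```

```bash
python3 -c "
from h import *
look('45')
swing([87,86,85.5,85],z=5.8)
t=cap('top'); save('t45b',cv2.resize(t['img'][190:250,230:350],None,fx=6.6,fy=6.6,interpolation=cv2.INTER_CUBIC))"
```

```text
[656.5 262.4   6.2] F [3.9 3.3 3.4] T [ 0.21 -0.55  1.05] 0.264 t 43.9 jaw -3.0
87 [0.0044, 0.0005, -0.0005] yaw 0.018 [661. 262.]
86 [0.0094, 0.0007, -0.001] yaw 0.036 [666. 261.]
85.5 [0.012, 0.0008, -0.0013] yaw 0.044 [668. 260.]
85 [0.0145, 0.0009, -0.0015] yaw 0.053 [671. 260.]
```

View pics/t45.png

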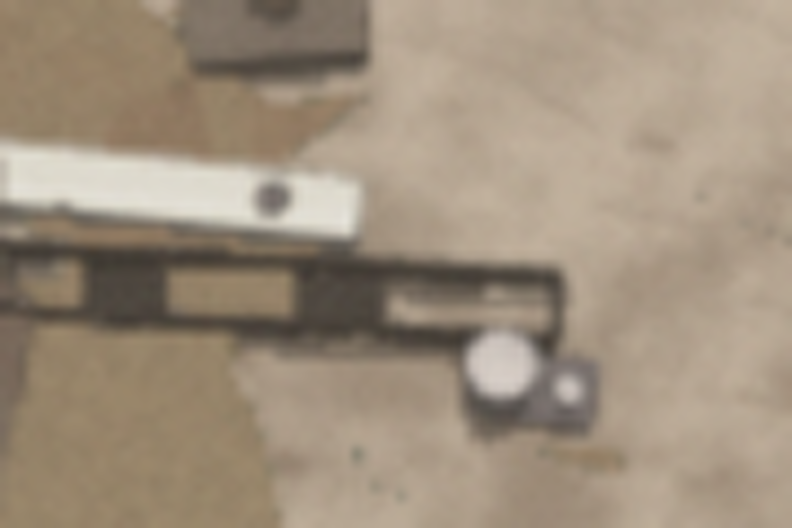

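View pics/t45b.png

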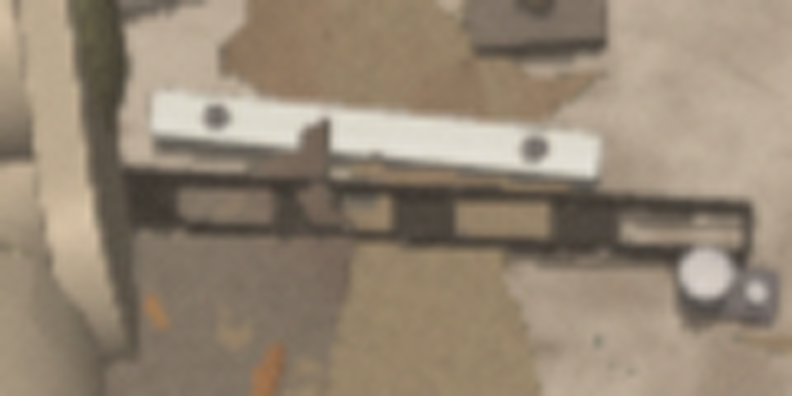

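>>> jog_arm:
  targets:
    - {"offset": [0.0025, 0.0003, 0], "yaw": 0.009}
    - {"offset": [0.0045, 0.0004, -0.0005], "yaw": 0.018}
    - {"offset": [0.007, 0.0005, -0.0005], "yaw": 0.027}
    - {"offset": [0.0095, 0.0006, -0.001], "yaw": 0.036}
    - {"offset": [0.0095, 0.0006, -0.001], "yaw": 0.036}

```text
time_s: 44.45
eef_pos: [665.9, 261.1, 6.1]
ee_rot: [0.708, -0.705, 0.019, -0.042]
force: [2.4, 2.7, 5.3]
grip_width: 0.265
```

```bash
python3 -c "
from h import *
look('46')
swing([86,85.5,85],z=5.8)
t=cap('top'); save('t46b',cv2.resize(t['img'][190:250,230:350],None,fx=6.6,fy=6.6,interpolation=cv2.INTER_CUBIC))"
```

```text
[665.9 261.1   6.1] F [2.4 2.7 5.3] T [ 0.29 -0.07  1.12] 0.265 t 44.5 jaw -5.0
86 [-0.0, 0.0004, -0.0002] yaw 0.0 [666. 261.]
85.5 [0.0025, 0.0005, -0.0004] yaw 0.009 [668. 260.]
85 [0.0051, 0.0005, -0.0006] yaw 0.018 [671. 260.]
```

View pics/t46b.png

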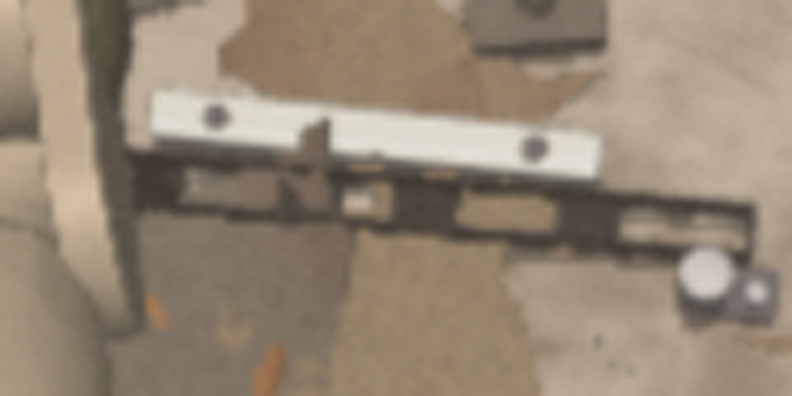

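>>> jog_arm:
  targets:
    - {"offset": [0.0015, 0.0003, 0], "yaw": 0.0}
    - {"offset": [0.003, 0.0004, 0], "yaw": 0.0}
    - {"offset": [0.0045, 0.0005, -0.0005], "yaw": 0.0}
    - {"offset": [0.0055, 0.0005, -0.0005], "yaw": 0.0}
    - {"offset": [0.0055, 0.0005, -0.0005], "yaw": 0.0}

```text
time_s: 44.97
eef_pos: [670.3, 260.4, 6.1]
ee_rot: [0.708, -0.705, 0.02, -0.042]
force: [-4.5, 4.0, 9.5]
grip_width: 0.265
```

```bash
python3 -c "
from h import *
look('47')
t=cap('top'); save('t47b',cv2.resize(t['img'][190:250,230:350],None,fx=6.6,fy=6.6,interpolation=cv2.INTER_CUBIC))
c=cap('side'); save('s47',cv2.resize(c['img'][190:290,270:410],None,fx=5.5,fy=5.5,interpolation=cv2.INTER_CUBIC))"
```

```text
[670.3 260.4   6.1] F [-4.5  4.   9.5] T [0.21 0.97 0.38] 0.265 t 45.0 jaw -5.0
```

View pics/t47b.png

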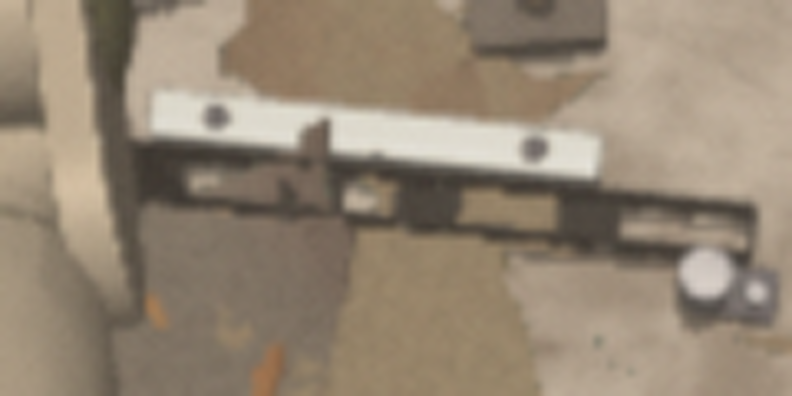

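View pics/s47.png

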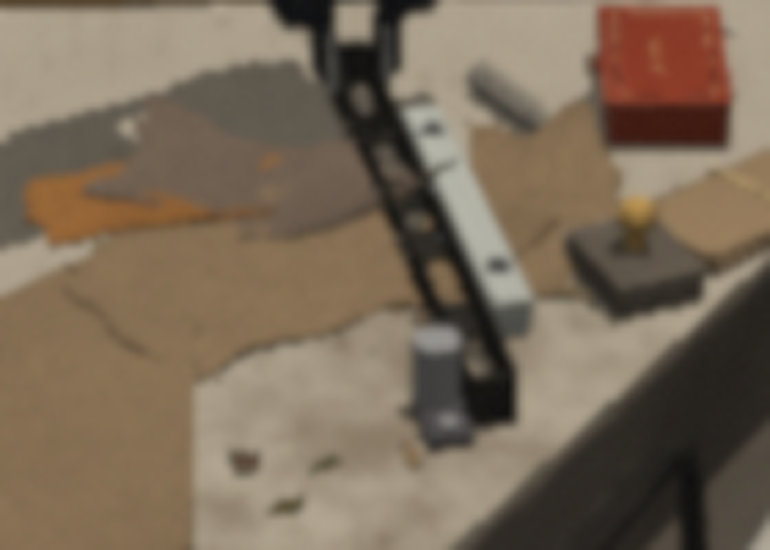

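>>> jog_arm:
  targets:
    - {"offset": [0.001, 0, 0], "yaw": 0.0}
    - {"offset": [0.002, 0, 0], "yaw": 0.0}
    - {"offset": [0.003, 0, 0], "yaw": 0.0}
    - {"offset": [0.003, 0, 0], "yaw": 0.0}

```text
time_s: 45.45
eef_pos: [671.9, 260.2, 6.1]
ee_rot: [0.708, -0.705, 0.022, -0.041]
force: [-5.1, 1.8, 8.1]
grip_width: 0.267
```

```bash
python3 -c "
from h import *
look('48')
c=cap('side'); save('s48',cv2.resize(c['img'][195:285,320:400],None,fx=6.6,fy=6.6,interpolation=cv2.INTER_CUBIC))"
```

```text
[671.9 260.2   6.1] F [-5.1  1.8  8.1] T [0.02 1.1  0.05] 0.267 t 45.5 jaw -5.1
```

View pics/s48.png

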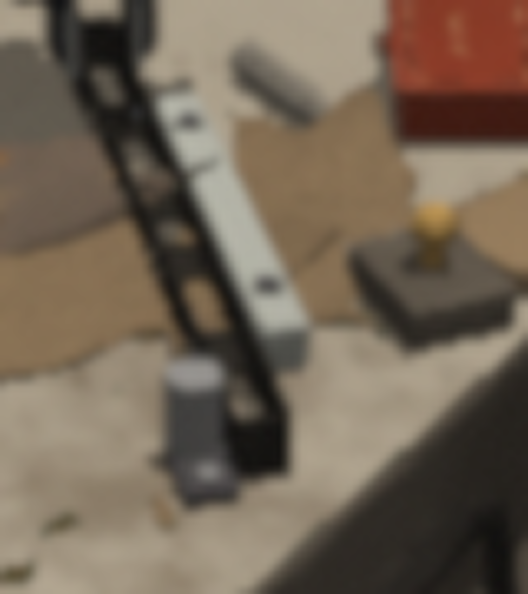

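View pics/t48.png

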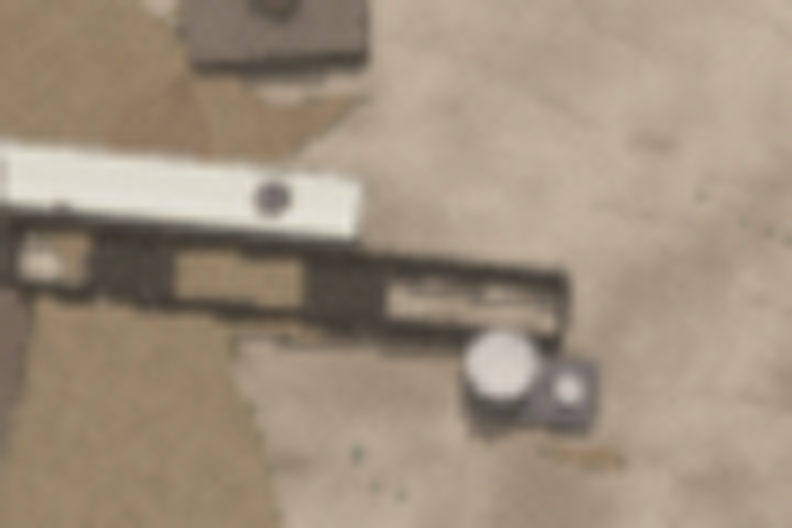

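```bash
cat >> h.py <<'E'
def gapmeas(k):
    t=cap('top'); save(k,cv2.resize(t['img'][198:242,250:350],None,fx=8,fy=8,interpolation=cv2.INTER_CUBIC))
    return t
E
python3 -c "
from h import *
gapmeas('t49')
"
```

```text
(no output)
```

View pics/t49.png

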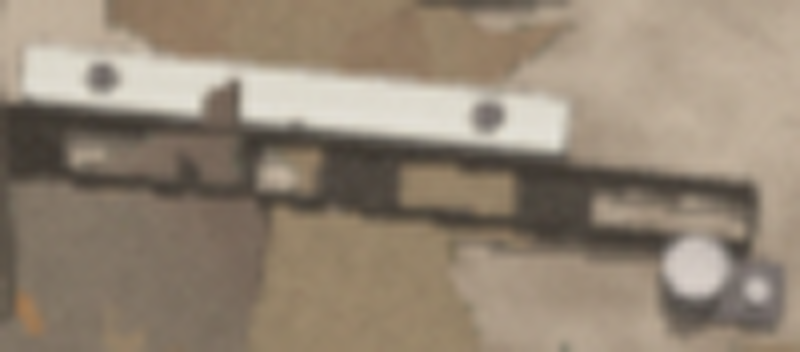

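>>> jog_arm:
  targets:
    - {"offset": [0, 0.0003, 0], "yaw": -0.01}
    - {"offset": [0, 0.0003, 0], "yaw": -0.02}
    - {"offset": [0, 0.0003, 0], "yaw": -0.03}
    - {"offset": [0, 0.0003, 0], "yaw": -0.03}

```text
time_s: 45.93
eef_pos: [671.2, 260.0, 6.1]
ee_rot: [0.708, -0.705, 0.013, -0.031]
force: [-3.4, 1.5, 7.6]
grip_width: 0.264
```

```bash
python3 -c "
from h import *
look('50'); gapmeas('t50b')
"
```

```text
[671.2 260.    6.1] F [-3.4  1.5  7.6] T [-0.11  0.7  -0.56] 0.264 t 45.9 jaw -3.5
```

View pics/t50b.png

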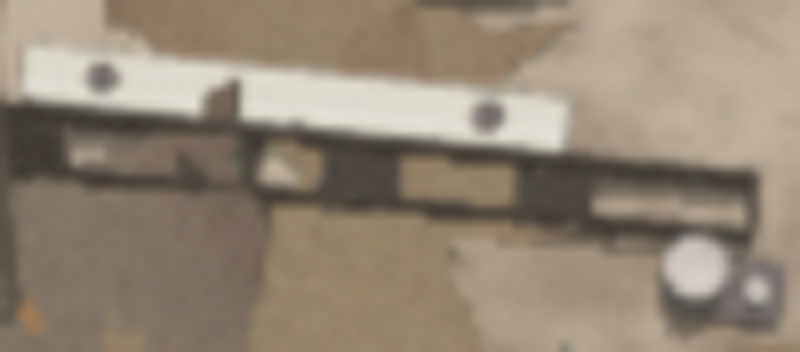

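>>> jog_arm:
  targets:
    - {"offset": [0, 0, 0], "yaw": 0}
    - {"offset": [0, 0, 0], "yaw": 0}
    - {"offset": [0, 0, 0], "yaw": 0}
    - {"offset": [0, 0, 0], "yaw": 0}
  fingers: 0.036

```text
time_s: 46.37
eef_pos: [670.9, 259.7, 5.4]
ee_rot: [0.708, -0.705, 0.014, -0.03]
force: [-0.1, 0.1, 0.3]
grip_width: 0.42
```

```bash
python3 -c "
from h import *
look('51'); gapmeas('t51b'); c=cap('wrist'); save('w51',c['img'])
"
```

```text
[670.9 259.7   5.4] F [-0.1  0.1  0.3] T [-0.06  0.   -0.01] 0.42 t 46.4 jaw -3.6
```

View pics/w51.png

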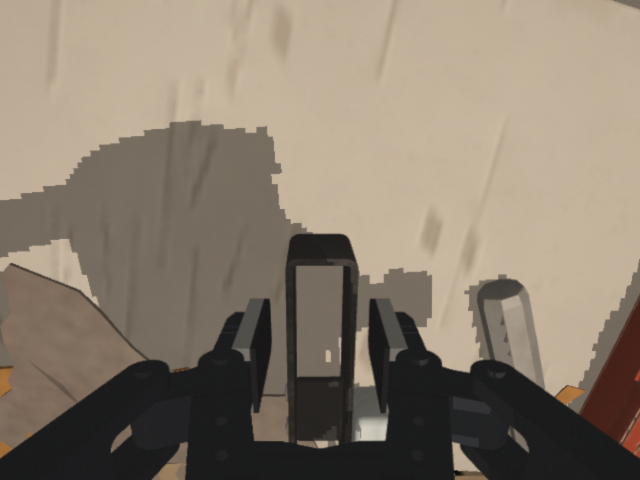

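>>> jog_arm:
  targets:
    - {"offset": [0, -0.01, 0], "yaw": 0}
    - {"offset": [0, -0.03, 0], "yaw": 0}
    - {"offset": [0, -0.06, 0], "yaw": 0}
    - {"offset": [0, -0.1, 0], "yaw": 0}
    - {"offset": [-0.03, -0.14, 0], "yaw": 0}
    - {"offset": [-0.06, -0.18, 0], "yaw": 0}
    - {"offset": [-0.1, -0.22, 0], "yaw": 0}
    - {"offset": [-0.14, -0.25, -0.02], "yaw": 0}
    - {"offset": [-0.18, -0.25, -0.05], "yaw": 0}
    - {"offset": [-0.18, -0.25, -0.06], "yaw": 0}

```text
time_s: 47.35
eef_pos: [485.7, 215.2, 251.2]
ee_rot: [0.708, -0.705, 0.011, -0.031]
force: [0.2, -0.8, 0.8]
grip_width: 0.425
```

```bash
python3 -c "
from h import *
look('52')
t=cap('top'); save('t52b',cv2.resize(t['img'][150:350,160:470],None,fx=2.5,fy=2.5,interpolation=cv2.INTER_CUBIC))
c=cap('wrist'); save('w52',c['img'])
"
```

```text
[485.7 215.2 251.2] F [ 0.2 -0.8  0.8] T [-0.02 -0.06 -0.01] 0.425 t 47.4 jaw -3.4
```

View pics/t52b.png

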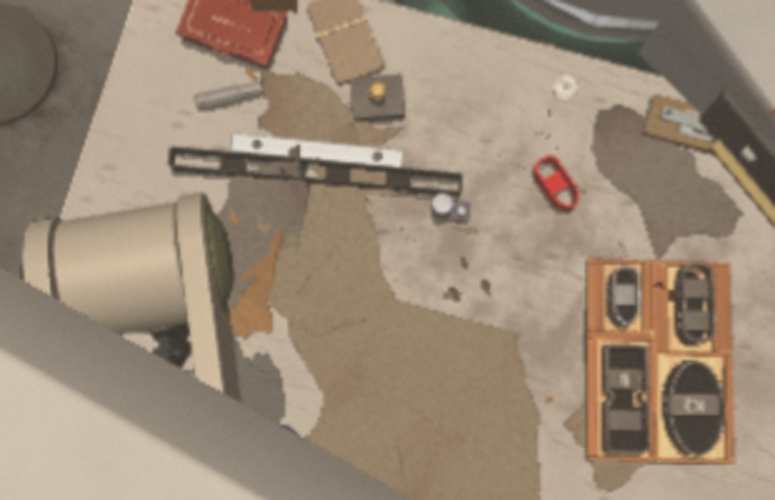

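View pics/w52.png

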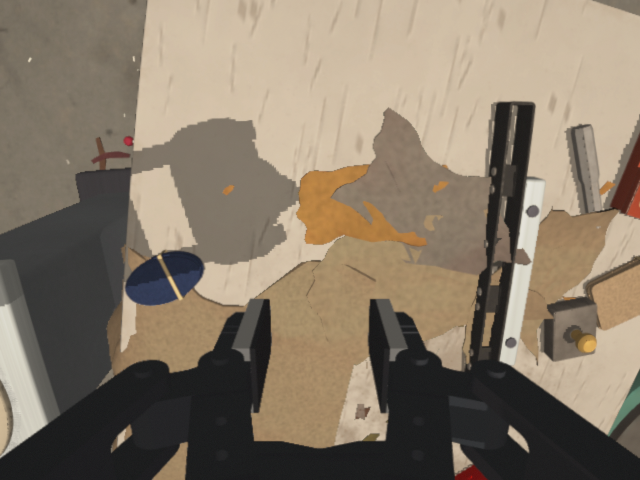

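```bash
python3 -c "
from h import *
t=cap('top'); a=cv2.resize(t['img'][200:235,222:352],None,fx=6,fy=6,interpolation=cv2.INTER_CUBIC); b=cv2.resize(t['img'][250:340,390:520],None,fx=6,fy=4,interpolation=cv2.INTER_CUBIC)
save('t53',np.vstack([a,b]))
q=(673.5,118.8,-4.25)
p=fit(t,'strip_die','top',(661,125,85.7),0)
for n,p0 in (('die_notch',(407,-235,0)),('die_oval',(398,-312,0)),('die_block',(510,-313,0)),('die_tab',(521,-236,0))): fit(t,n,'top',p0,12)
for n in ('weight','punch'):
  for b in ctrl.boxes_of('top',n)[:1]: print(n,b)
"
```

```text
strip_die score 0.6 IoU 0.871 [661.1, 121.9, 86.1]
die_notch score 0.66 IoU 0.959 [406.4, -232.3, 0.7]
die_oval score 0.94 IoU 0.971 [397.1, -312.5, 1.3]
die_block score 0.83 IoU 0.913 [515.7, -315.1, -0.6]
die_tab score 0.77 IoU 0.48 [527.1, -235.4, -12.4]
weight {'box': [300.0, 178.8, 323.3, 196.1], 'score': 0.78}
punch {'box': [237.1, 183.8, 263.0, 193.6], 'score': 0.46}
```

View pics/t53.png

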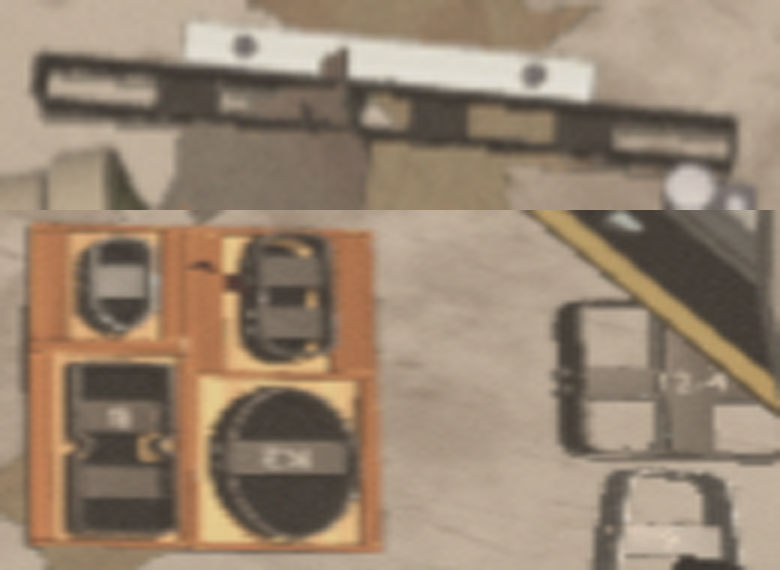

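```bash
python3 -c "
from h import *
go([470,-260,230],90)
"
```

```text
off [0.0109, 0.0166, -0.4752] [('yaw', np.float64(1.509)), ('alt', np.float64(-1.633))] cur jaw -3.5 j6 0.258 t 47.9 down [ 0.024  0.003 -1.   ]
```

>>> jog_arm:
  targets:
    - {"offset": [0, 0, -0.03], "yaw": 0.12}
    - {"offset": [0, 0, -0.07], "yaw": 0.24}
    - {"offset": [0, 0, -0.11], "yaw": 0.36}
    - {"offset": [0, 0, -0.15], "yaw": 0.48}
    - {"offset": [0, 0, -0.19], "yaw": 0.6}
    - {"offset": [0.005, 0, -0.23], "yaw": 0.72}
    - {"offset": [0.005, 0.005, -0.27], "yaw": 0.84}
    - {"offset": [0.01, 0.01, -0.31], "yaw": 0.96}
    - {"offset": [0.01, 0.01, -0.35], "yaw": 1.08}
    - {"offset": [0.011, 0.015, -0.39], "yaw": 1.2}
    - {"offset": [0.011, 0.016, -0.43], "yaw": 1.32}
    - {"offset": [0.011, 0.016, -0.47], "yaw": 1.44}

```text
time_s: 48.9
eef_pos: [470.1, -256.8, 230.0]
ee_rot: [0.522, -0.509, 0.479, -0.489]
force: [0.1, 0.2, -0.5]
grip_width: 0.421
```

>>> jog_arm:
  targets:
    - {"offset": [0, 0, 0], "yaw": 0.06}
    - {"offset": [0, 0, 0], "yaw": 0.06}
    - {"offset": [0, 0, 0], "yaw": 0.06}

```text
time_s: 49.15
eef_pos: [470.2, -256.6, 229.6]
ee_rot: [0.508, -0.494, 0.494, -0.503]
force: [-0.8, 1.2, -1.0]
grip_width: 0.424
```

```bash
python3 -c "
from h import *
c=cap('wrist'); it=[]
for n,p0 in (('die_notch',(407,-235,0)),('die_oval',(398,-312,0)),('die_block',(510,-313,0)),('die_tab',(521,-236,0))):
    p=fit(c,n,'wrist',p0,12)
    if p is not None: it.append((n,p,12))
save('w54',c['img'])
save('w54b',cv2.resize(c['img'][0:300,180:480],None,fx=2.6,fy=2,interpolation=cv2.INTER_CUBIC))
"
```

```text
die_notch score 0.7 IoU 0.989 [406.0, -236.2, 0.3]
die_oval score 0.89 IoU 0.875 [397.7, -312.5, 1.3]
die_block score 0.65 IoU 0.931 [515.1, -316.9, 1.9]
die_tab score 0.73 IoU 0.91 [521.1, -237.0, 0.6]
```

View pics/w54.png

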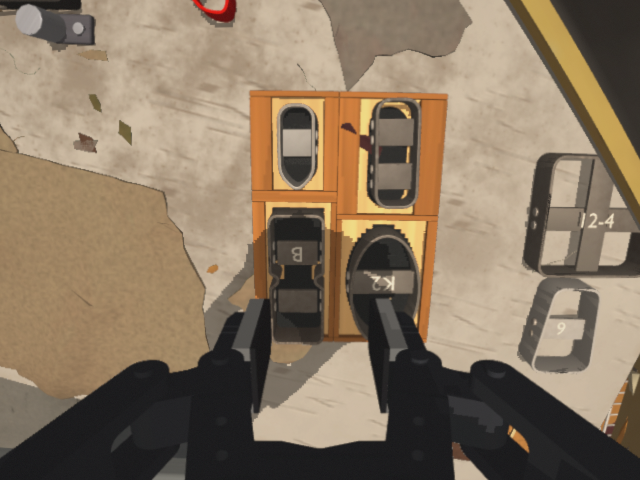

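```bash
python3 -c "
from h import *
c=cap('wrist')
save('w55',cv2.resize(c['img'][85:225,330:455],None,fx=4.6,fy=4.2,interpolation=cv2.INTER_CUBIC))
draw(c,[('die_block',(515.1,-316.9,1.9),12)],'w55b',(330,85,455,225),4.2)
"
```

```text
(no output)
```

View pics/w55.png

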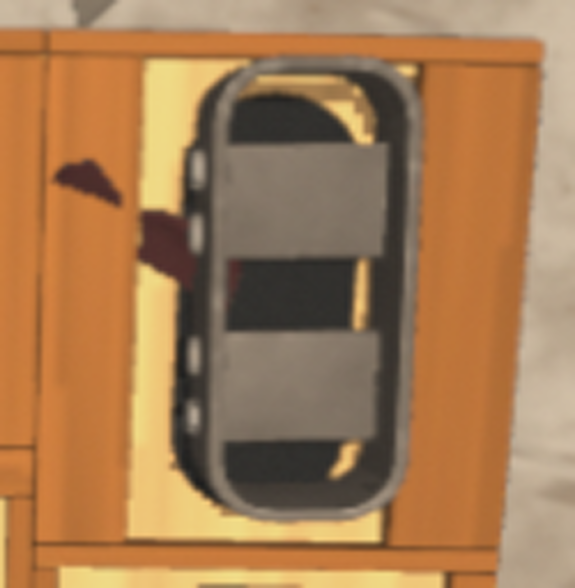

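>>> jog_arm:
  targets:
    - {"offset": [0.03, 0, 0], "yaw": 0}
    - {"offset": [0.07, 0, 0], "yaw": 0}
    - {"offset": [0.1, 0, 0], "yaw": 0}
    - {"offset": [0.12, 0, 0], "yaw": 0}
    - {"offset": [0.12, 0, 0], "yaw": 0}
    - {"offset": [0.12, 0, 0], "yaw": 0}

```text
time_s: 49.95
eef_pos: [470.9, -376.0, 229.3]
ee_rot: [0.508, -0.494, 0.494, -0.503]
force: [0.4, 1.2, 0.7]
grip_width: 0.421
```

```bash
python3 -c "
from h import *
c=cap('wrist'); print(ctrl.sense()['eef_pos'])
fit(c,'die_block','wrist',(512,-315,0),12)
u=proj(c,[[512,-315,30]])[0].astype(int); print(u)
x0,y0=max(0,u[0]-65),max(0,u[1]-75); print(x0,y0)
save('w56',cv2.resize(c['img'][y0:y0+150,x0:x0+130],None,fx=4.2,fy=4,interpolation=cv2.INTER_CUBIC))
"
```

```text
[ 471.06081652 -375.24603399  229.66729609]
die_block score 0.9 IoU 0.944 [515.0, -317.8, 0.5]
[246 157]
181 82
```

View pics/w56.png

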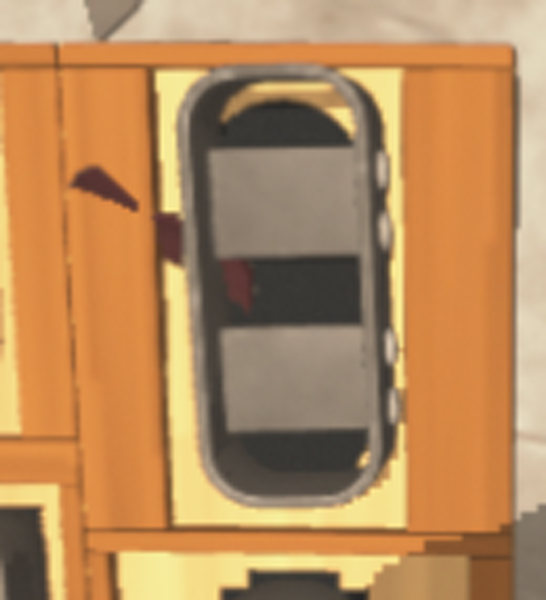

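```bash
python3 -c "
from h import *
print(ctrl.finish_job())
print(ctrl.sense()['time_s'])"
```

```text
the job is handed in; nothing more can be done
None
the job is handed in; nothing more can be done
```

I put all four cutting dies (notch, oval, block, tab) flat into their own pockets and laid the strip die flush along the aluminium edge. The job was handed in at about 50 s of the 210 s allowed. The red tab look-alike was left alone.

**Strip die:** I gripped it near its free end and kept it pressed down on the board the whole way. I slid it until its right-hand end bore on the post at about 130°, then swung it about the post in small steps. The top camera showed the end at the post at every check.

**Last checks:**
- **Strip:** it measures 86.1°, against about 85.75° for the edge, and lies flush in the top view. The last 1° of squaring moved its right end about 4 mm off the post, because the 28 mm clearance is 4 mm more than the strip's 24 mm width.
- **Dies:** tab, notch and oval measure close to their pocket centres. The block sits about 5 mm off-centre, against the pocket's walls; a second view shows floor on both sides, so it is down and flat.
- **Weight and punch:** they still show behind the edge in the last top picture and looked unmoved. I did not measure their shift.

**What disagreed:**
- **Finger length:** the fingertips turned out about 25–30 mm shorter than stated. My first grasp of the tab closed above it; I lowered the arm and regrasped, and used that height for the other dies.
- **Bad fits:** the oval fit in one wrist picture and the tab fit in the last top picture were poor. Other pictures showed both dies seated.

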